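# Crank the curing tray out, change the batch, crank it home and start the lamp

## Task

With the red hand crank, wind the curing tray fully out from under the amber hood; stand the cured green-capped module in the orange box, and stand every blue-capped module on the table upright on the tray floor. Then crank the tray fully home against the red stop with all of them still in it, and only then press the green lamp button once. Move the tray by the crank alone and leave the other things on the bench where they are.

Things in the scene. Friction and masses are not known exactly. Their poses are not given: they have to be found in the camera images.
- module1: uncured sensor module: white plastic block 34 x 34 mm and 30 mm high with a blue round cap (24 mm diameter, 8 mm high) on top, 60 g, standing on the table; origin at the centre of its underside, z up. May be absent
- module2: uncured sensor module: white plastic block 34 x 34 mm and 30 mm high with a blue round cap (24 mm diameter, 8 mm high) on top, 60 g, standing on the table; origin at the centre of its underside, z up. May be absent
- module3: uncured sensor module: white plastic block 34 x 34 mm and 30 mm high with a blue round cap (24 mm diameter, 8 mm high) on top, 60 g, standing on the table; origin at the centre of its underside, z up. May be absent
- module4: uncured sensor module: white plastic block 34 x 34 mm and 30 mm high with a blue round cap (24 mm diameter, 8 mm high) on top, 60 g, standing on the table; origin at the centre of its underside, z up. May be absent
- cured: the finished module of the last batch: the same 34 x 34 x 30 mm white block, but with a green cap (24 mm diameter, 8 mm high); starts standing in the tray under the hood; origin at the centre of its underside, z up
- station: fixed curing station, white base plate 170 x 455 x 12 mm. Along its own y: grey gearbox with the crank (y -212 to -62 mm, 40 mm high), loading place (y = 0), amber-roofed hood (y 65 to 185, x -81 to 81 mm; under the roof 70 mm, lamp bar top 84 mm above the table; open towards the loading place; cheeks on both x sides), red stop at y = 176 mm. Origin: centre of the underside, on the table
- carriage (a joint): travel of the tray carriage along the station's +y, m: 0 = fully out at the loading place, against the gearbox; 0.120 = fully home under the hood, touching the red stop. Geared to the crank, 60 mm per crank turn; it cannot easily be pushed by hand
- tray_floor (a point): centre of the upper face of the tray floor (22 mm above the table), moves with the carriage; axes parallel to the station's. Inside of tray 120 (x) x 100 (y) mm, aluminium floor with a blue rim 5 mm thick and 10 mm high. Modules must stay apart in it; four fit at x +-30, y +-25 mm
- crank (a joint): angle of the hand crank about its upright axis, rad: grows clockwise seen from above, 0 with the tray fully out, 12.57 (two turns) with the tray fully home; stops at both ends. Friction about 0.25 N m
- crank_grip (a point): middle of the red upright crank handle, 55 mm from the axis: a flat block 26 mm (along the crank arm, radially) x 14 mm (across the arm) x 42 mm high, 56 to 98 mm above the table, rigid with the arm, so the hand must turn with it. Its x axis points outwards along the arm
- crank_axis (a point): point on the fixed upright axis of the crank, at the height of the handle's middle (77 mm); 150 mm towards -y and 30 mm towards -x of the station's origin
- outbox_in (a point): centre of the inner floor (5 mm above the table) of the fixed orange box for finished modules: outside 110 x 110 mm, walls 5 mm thick, 45 mm high; axes along its sides
- lamp (a joint): travel of the green lamp push button, m: 0 = up, about 0.006 = fully pressed; springs back, 5 N
- lamp_top (a point): centre of the top face of the green lamp button (32 mm diameter, on a small black housing fixed on the table)
- jar: bystander: small jar, 40 mm diameter, 55 mm high; origin under its centre
- spool: bystander: green spool, 40 mm diameter, 30 mm high; origin under its centre
- driver: bystander: red screwdriver lying flat, 160 mm
- cardbox: bystander: cardboard box 60 x 90 x 40 mm; origin under its centre
- gauge: bystander: brass gauge block 25 x 55 x 25 mm; origin under its centre
There are look-alikes about, which are no part of the job. What is shaped like the module1 but pink is not meant.

How it is judged (in metres and radians):
On the way, in this order (a step that is already met when the one before it is completed fails the run):
1. the tray is wound fully out to the loading place (within 4 mm) (value of joint carriage below 0.004 m), for 0.2 s.
2. with the tray still out (within 8 mm), the cured module stands in the orange box and every blue-capped module stands on the tray floor (value of joint carriage below 0.008 m and x of cured in the frame of outbox_in between -0.04 and 0.04 m and y of cured in the frame of outbox_in between -0.04 and 0.04 m and z of cured in the frame of outbox_in between -0.006 and 0.006 m and angle between each of cured, module1, module2, module3, module4's own z axis and vertical below 0.15 rad and x of module1 in the frame of tray_floor between -0.05 and 0.05 m and y of module1 in the frame of tray_floor between -0.04 and 0.04 m and z of module1 in the frame of tray_floor between -0.006 and 0.006 m and x of module2 in the frame of tray_floor between -0.05 and 0.05 m and y of module2 in the frame of tray_floor between -0.04 and 0.04 m and z of module2 in the frame of tray_floor between -0.006 and 0.006 m and x of module3 in the frame of tray_floor between -0.05 and 0.05 m and y of module3 in the frame of tray_floor between -0.04 and 0.04 m and z of module3 in the frame of tray_floor between -0.006 and 0.006 m and x of module4 in the frame of tray_floor between -0.05 and 0.05 m and y of module4 in the frame of tray_floor between -0.04 and 0.04 m and z of module4 in the frame of tray_floor between -0.006 and 0.006 m), for 0.2 s.
3. the tray is cranked fully home to the stop (within 4 mm) with every blue-capped module standing in it (value of joint carriage above 0.116 m and x of module1 in the frame of tray_floor between -0.05 and 0.05 m and y of module1 in the frame of tray_floor between -0.04 and 0.04 m and z of module1 in the frame of tray_floor between -0.006 and 0.006 m and angle between each of module1, module2, module3, module4's own z axis and vertical below 0.15 rad and x of module2 in the frame of tray_floor between -0.05 and 0.05 m and y of module2 in the frame of tray_floor between -0.04 and 0.04 m and z of module2 in the frame of tray_floor between -0.006 and 0.006 m and x of module3 in the frame of tray_floor between -0.05 and 0.05 m and y of module3 in the frame of tray_floor between -0.04 and 0.04 m and z of module3 in the frame of tray_floor between -0.006 and 0.006 m and x of module4 in the frame of tray_floor between -0.05 and 0.05 m and y of module4 in the frame of tray_floor between -0.04 and 0.04 m and z of module4 in the frame of tray_floor between -0.006 and 0.006 m), for 0.2 s.
4. the lamp button is pressed down (at least 4 mm) with the tray home (value of joint lamp above 0.004 m and value of joint carriage above 0.116 m), for 0.05 s.
At the end, for the whole second after the job is handed in: The tray is home within 4 mm of the stop, every blue-capped module stands upright (within 0.15 rad) on the tray floor (origin within 50 mm in x and 40 mm in y of its centre), the cured module stands upright on the floor of the orange box, the lamp button is up again, all at rest (all of step 3 and value of joint lamp below 0.003 m and x of cured in the frame of outbox_in between -0.04 and 0.04 m and y of cured in the frame of outbox_in between -0.04 and 0.04 m and z of cured in the frame of outbox_in between -0.006 and 0.006 m and angle between cured's own z axis and vertical below 0.15 rad and linear speed of each of module1, module2, module3, module4, cured below 0.03 m/s); the robot touches nothing.
It fails at once if the lamp button is pressed while the tray is not home (value of joint lamp above 0.003 m and value of joint carriage below 0.112 m).
It fails at once if the robot shoves the tray directly with more than 15 N (contact force between the fingers and carriage above 15 N).
It fails at once if a bystander is moved more than 4 cm (distance of any of jar, spool, driver, cardbox, gauge from where it was at the start of the episode above 0.04 m).
Of module1, module2, module3, module4 only 2 to 4 are there at a start; the rules pass over those that are not, and their reading is None.
At some moment in a run one of module1, module2, module3, module4 may be knocked a few centimetres aside while the robot is not near it.
It also fails if it takes over 210 s, if anything falls off the work surface, if the arm or the gripper's body presses on something with over 40 N, if the wrist force passes 120 N, or if a joint passes its speed limit or range.

## Robot

A 7-joint arm with a two-finger parallel gripper is mounted at the origin on the work surface. World frame = base frame: x ahead of the robot, y to its left, z up, the work surface at z = 0. Lengths are in mm, angles in rad, forces in N, time in s.
With the tool pointing down it reaches from about 400 to 925 mm from the base axis. Payload 4.1 kg.
Tool frame: the origin (TCP) lies on the front face of the gripper's body, between the roots of the fingers; the fingertips stand env.finger_overhang ahead of it and the grasp point (between the pads) lies 54 mm ahead of it (env.finger_overhang is the distance from the TCP to the fingertips, in mm); z points along the fingers, y is the direction in which the jaws open and shut (so a half turn about z gives the same grasp; the last joint's range is limited). The gripper opens to 85 mm and grips with 20 to 120 N. Pads are 22 mm wide; open, the fingers measure 114 mm over their backs; the gripper's body (76 mm by 85 mm) begins 54 mm behind the grasp point. The pads swing forward as they close: fully open they stand 13 mm farther back than shut.
Start: joints at [-1.38, 0.398, 0.045, 1.537, -0.019, 1.207, -0.051], TCP at [185.719, 622.929, 303.947] pointing down, gripper open.
Joint ranges: [-2.82, 2.82], [-0.49, 2.23], [-1.37, 1.46], [0, 2.46], [-1.36, 4.5], [0.23, 2], [-2.94, 2.94]. Speed limits (rad/s): [2.57, 2.57, 3.14, 3.14, 3.14, 3.14, 3.14].

## Interface

Orientations are given as a unit quaternion [w, x, y, z].
In Python, from workcell import state, optics, job, env gives the robot as it stands.
- The arm moves only by the tool carry_out, never from a script. Its argument "deltas" is a list of rows, each an object of numbers: "x", "y", "z": the shift along the tool's x, y, z in m; "yaw": the turn about the tool's z in rad; "grip": the opening in per cent of the stroke, from 0 (shut) to 100 (fully open). A call has 1 to 12 rows; each row is the pose to reach, as a shift and turn from the pose measured when the call began, along the tool's axes at that moment; what a row does not reach only later rows make up. A row lasts 1/12 s, in which the tool goes at most 41.7 mm and 7.16 degrees, less where a joint would pass 70% of its speed; a pose out of reach is approached as far as the arm can. A call with a gripper value outside its range is refused whole. The fingers move at their own pace and stop on an object; the grip force is fixed at half the most. Time passes only in rows, so rows that repeat a pose let the fingers close. It gives the time, the measured TCP pose, the force and the opening at its end, in the units of the state.
- state(): the state, without advancing time (a new reading comes with each control period).
- optics.grab_frame(name): name is "side" or "top"; returns a dict with "color" (400x640x3 uint8, red, green, blue), "K" (3x3 intrinsics, pixels), "cam_to_world" (4x4, takes a point from camera to world coordinates). Camera axes: x right, y down, z forward; pixel columns grow to the right and rows downward; lengths in mm; the calibration is good to about 2 mm. A picture is of the moment at which its call begins. There is no depth.
- job.finish_job(): hands the job in, once; it reports no verdict.
The state is a dict: "time_s": time; "q": joint angles; "qd": joint speeds; "joint_torque": joint torques, N m; "tool_pos": TCP position; "tool_rot": TCP orientation; "ft_force": force on the tool from outside, world axes, zero at the start; "moment": the same for the moment, N m; "opening": finger opening in mm.
Only numpy, scipy, OpenCV 4.12 (cv2) and the standard library are available. Lean on these libraries where they do the work, as an engineer would, in place of code of your own. Each camera call takes 0.05 s, during which the arm holds its last target.

## Working session

There is one attempt and no reset: what is moved stays moved. The work goes in short steps, Python scripts to look and compute and a tool call to move; the robot and the scene stay as the last step left them, time stands still between calls to the robot, and variables do not carry over. Pictures are saved under pics/ and viewed, and the job is handed in when it is done.

Besides the shell and the picture viewer there is one more tool, called after "Call:" as name(argument=value, ...) on one line, values as JSON. carry_out: Moves the arm, as the interface text tells. Its arguments: {"type":"object","properties":{"deltas":{"type":"array","items":{"type":"object","properties":{"x":{"type":"number"},"y":{"type":"number"},"z":{"type":"number"},"yaw":{"type":"number"},"grip":{"type":"number"}}}}},"required":["deltas"]}

```bash
ls; mkdir -p pics; python3 - <<'E'
from workcell import state, optics, job, env
import cv2
s=state()
for k,v in s.items(): print(k,v)
print(env.finger_overhang)
for n in ("side","top"):
    f=optics.grab_frame(n)
    cv2.imwrite(f"pics/{n}0.png",f["color"][:,:,::-1])
    print(n,f["K"],f["cam_to_world"])
E
```

```text
pics
time_s 0.0
q [-1.3800271   0.39918393  0.04501701  1.53790416 -0.01871924  1.20687671
 -0.05071208]
qd [-2.18936030e-03  5.91690274e-05 -8.93964808e-04 -2.06051458e-03
  1.16204379e-03  7.09598648e-04 -2.31224734e-04]
joint_torque [-6.32293122e-04 -4.75118673e+01  1.36439536e+00 -2.54224992e+01
  1.15141566e-02  9.23295796e-03  7.09141439e-07]
tool_pos [185.5393529  622.4366753  302.85743438]
tool_rot [-8.59575713e-05  1.44324627e-01  9.89529914e-01 -9.71562917e-04]
ft_force [-0.0519907  -0.66593078  0.03209651]
moment [-0.00569759  0.01645293 -0.03288615]
opening 85.36157889807454
72.6
side [[365.33072954   0.         313.77824007]
 [  0.         365.33072954 196.56025493]
 [  0.           0.           1.        ]] [[-9.87863389e-01 -1.07266420e-01  1.12338064e-01  3.83649990e+02]
 [-1.55222005e-01  6.55394894e-01 -7.39164164e-01  6.63293981e+02]
 [ 5.66169979e-03 -7.47630555e-01 -6.64090730e-01  6.75374017e+02]
 [ 0.00000000e+00  0.00000000e+00  0.00000000e+00  1.00000000e+00]]
top [[491.02592791   0.         309.91530176]
 [  0.         491.02592791 199.67957653]
 [  0.           0.           1.        ]] [[ 1.48998111e-02 -9.87372433e-01  1.57713903e-01  2.60532177e+02]
 [-9.99554312e-01 -1.87890776e-02 -2.31979980e-02  4.20252384e+01]
 [ 2.58683625e-02 -1.57297966e-01 -9.87212327e-01  1.50921779e+03]
 [ 0.00000000e+00  0.00000000e+00  0.00000000e+00  1.00000000e+00]]
```

View pics/side0.png

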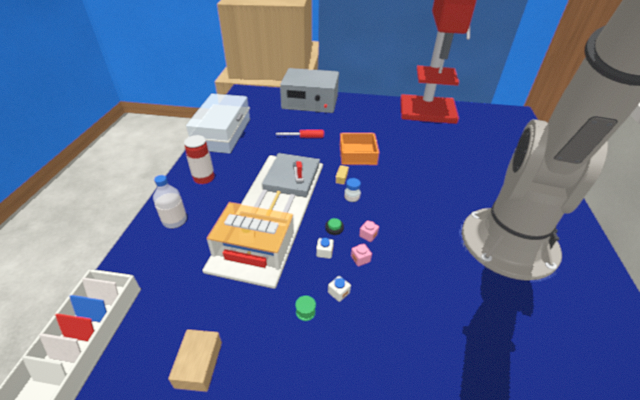

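View pics/top0.png

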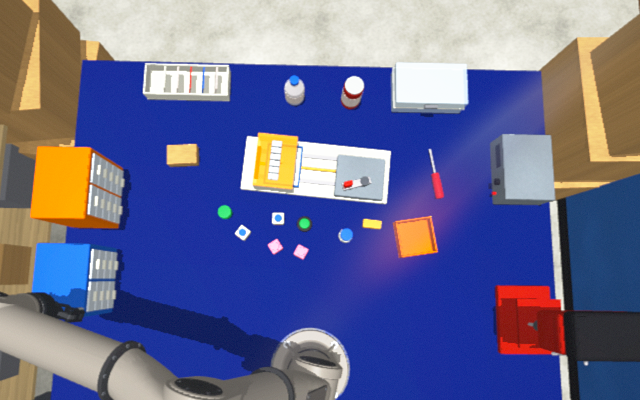

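The top view shows two blue-capped white blocks at (278,218) and (243,232). A round blue-topped object at (346,235) could be the jar or a look-alike. There are pink blocks at (275,246) and (301,252), green discs at (225,212) and (304,224), and a red crank handle at about (350,184). I'll check these in close crops.

```bash
cat > h.py <<'E'
import numpy as np, cv2
from workcell import state, optics, job, env
def grab(n):
    f=optics.grab_frame(n); return f["color"],f["K"],f["cam_to_world"]
def ray(K,T,u,v):
    d=T[:3,:3]@np.linalg.inv(K)@np.array([u,v,1.]); return T[:3,3],d
def onz(K,T,u,v,z):
    o,d=ray(K,T,u,v); return o+d*(z-o[2])/d[2]
def proj(K,T,p):
    c=T[:3,:3].T@(np.asarray(p,float)-T[:3,3]); q=K@c; return q[:2]/q[2]
def blobs(img,lo,hi,amin=8,roi=None):
    h=cv2.cvtColor(img,cv2.COLOR_RGB2HSV); m=cv2.inRange(h,np.array(lo),np.array(hi))
    if roi is not None:
        mm=np.zeros_like(m); x0,y0,x1,y1=roi; mm[y0:y1,x0:x1]=255; m&=mm
    n,l,s,c=cv2.connectedComponentsWithStats(m)
    return [(c[i].round(1),s[i]) for i in range(1,n) if s[i][4]>=amin],m
def crop(img,box,k,name):
    x0,y0,x1,y1=box
    cv2.imwrite(f"pics/{name}.png",cv2.resize(img[y0:y1,x0:x1],None,fx=k,fy=k,interpolation=cv2.INTER_CUBIC)[:,:,::-1])
E
python3 - <<'E'
from h import *
i,K,T=grab("top"); crop(i,(215,125,445,265),3.4,"t1")
i,K,T=grab("side"); crop(i,(190,120,390,330),2.85,"s1")
E
```

```text
(no output)
```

View pics/t1.png

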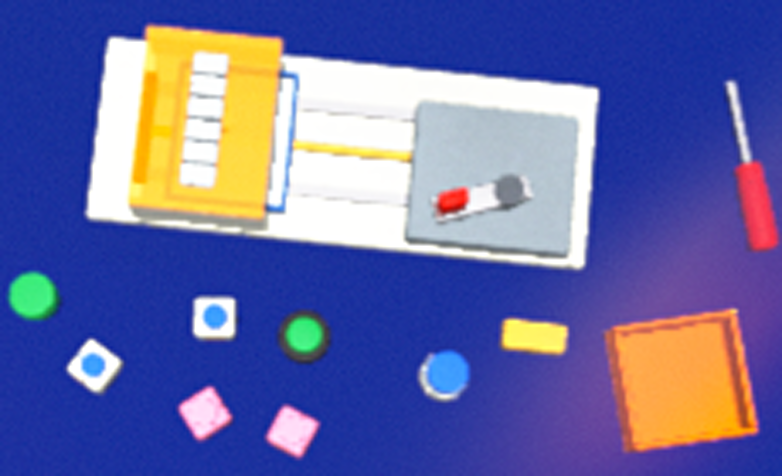

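View pics/s1.png

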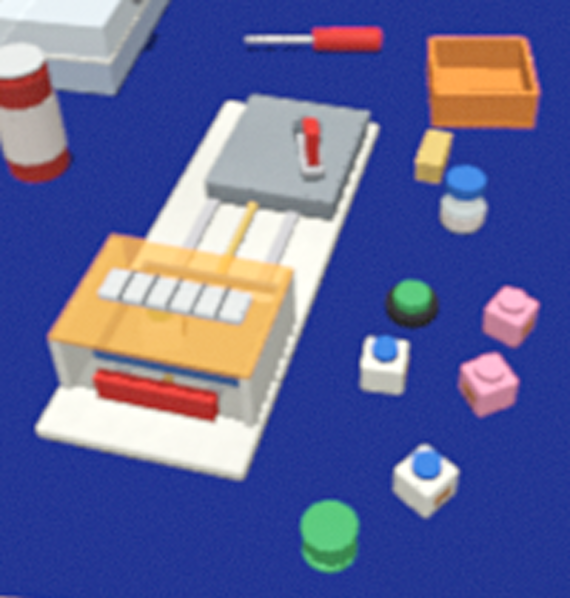

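There are two real modules, with white blocks and blue caps, at top-view pixels (278,218) and (243,232). The round blue-topped object is the jar and the pink blocks are look-alikes. The disc in a black housing is the lamp at (304,224), and the spool is at (225,212). Next I'll measure.

```bash
cat > meas.py <<'E'
from h import *
def tri(r1,r2):
    (o1,d1),(o2,d2)=r1,r2
    A=np.stack([d1,-d2],1); t=np.linalg.lstsq(A,o2-o1,rcond=None)[0]
    p,q=o1+d1*t[0],o2+d2*t[1]; return (p+q)/2,np.linalg.norm(p-q)
C={}
for n in("top","side"):
    C[n]=grab(n)
col={"blue":((98,120,150),(112,255,255)),"green":((55,120,100),(80,255,255)),"red":((0,180,120),(4,255,255)),"pink":((160,40,150),(179,160,255)),"orange":((8,180,120),(18,255,255)),"yellow":((18,90,120),(30,255,255))}
for c,(lo,hi) in col.items():
    for n in C:
        roi=(215,125,445,265) if n=="top" else (190,120,390,330)
        b,_=blobs(C[n][0],lo,hi,10,roi)
        for ce,s in b: print(c,n,ce,s, onz(C[n][1],C[n][2],*ce,{"blue":38,"green":30,"red":98}.get(c,30)).round(1))
E
python3 meas.py
```

```text
blue top [277.6 217.5] [275 215   7   6  33] [439.4 104.   38. ]
blue top [241.9 232. ] [239 229   7   7  34] [393.8 209.6  38. ]
blue top [346.4 233.9] [341 228  12  13 126] [ 393.5 -103.8   38. ]
blue side [353.  183.3] [346 177  15  13 152] [ 393.8 -117.6   38. ]
blue side [324.7 241.4] [321 237   8  10  65] [442.4 103.8  38. ]
blue side [339.5 282.5] [335 278  10  10  77] [397.  210.9  38. ]
green top [224.4 211.9] [218 205  14  14 147] [454.5 265.5  30. ]
green top [304. 223.] [299 218  11  11  97] [425.   24.1  30. ]
green side [334.1 223.9] [328 219  13  11 122] [427.9  36.7  30. ]
green side [305.3 307.7] [296 296  19  25 394] [457.9 275.2  30. ]
red top [347.6 183.6] [344 181   8   6  39] [ 535.8 -101.    98. ]
red side [310.8 134.1] [301 131  22   6  83] [ 533.  -251.7   98. ]
red side [198.3 151.1] [190 144  17  13 138] [ 825.1 -114.5   98. ]
red side [299.  168.5] [297 162   4  15  43] [536.4 -81.8  98. ]
red side [203.9 179.4] [195 174  18   9  67] [763.1   1.2  98. ]
red side [244.7 258.1] [224 250  42  17 367] [588.8 225.8  98. ]
pink top [348.4 180.6] [344 180   9   3
[... 291 characters left out ...]

pink side [361.3 253.9] [352 244  20  22 288] [356.4 120.6  30. ]
orange top [416.5 238.6] [399 220  38  37 864] [ 383.6 -317.6   30. ]
orange top [397.8 226.4] [396 224   5   5  12] [ 419.7 -261.1   30. ]
orange side [359.1 149.2] [341 134  37  30 698] [ 387.9 -297.6   30. ]
yellow top [274.8 160.9] [ 253  133   44   56 1652] [615.9 117.4  30. ]
yellow top [318.  169.1] [301 166  35   7  90] [592.8 -16.2  30. ]
yellow top [371.5 223.6] [363 219  19  10 150] [ 426.8 -181.    30. ]
yellow top [422.8 247.6] [410 237  26  18 199] [ 356.7 -336.2   30. ]
yellow side [341.5 174.3] [336 166  12  18 149] [ 429.5 -162.5   30. ]
yellow side [252.6 227.9] [ 209  191   83   61 1962] [621.3  81.8  30. ]
```

```bash
python3 - <<'E'
from h import *
for n,roi in(("top",(236,130,396,210)),("side",(200,148,330,290))):
    i,K,T=grab(n)
    h=cv2.cvtColor(i,cv2.COLOR_RGB2HSV)
    # station = not blue table
    m=(~cv2.inRange(h,np.array((108,150,0)),np.array((125,255,255))))
    mm=np.zeros_like(m);x0,y0,x1,y1=roi;mm[y0:y1,x0:x1]=m[y0:y1,x0:x1]
    k,l,s,c=cv2.connectedComponentsWithStats(mm); j=1+np.argmax(s[1:,4]); mm=(l==j).astype(np.uint8)*255
    ct=max(cv2.findContours(mm,cv2.RETR_EXTERNAL,cv2.CHAIN_APPROX_NONE)[0],key=cv2.contourArea)
    ap=cv2.approxPolyDP(ct,3,True)[:,0]
    print(n,[ (tuple(p),onz(K,T,*p,12).round(0)[:2]) for p in ap])
    v=i.copy(); cv2.drawContours(v,[ct],-1,(255,0,255),1); crop(v,roi,4.5 if n=="top" else 4,"c_"+n)
E
```

```text
top [((np.int32(246), np.int32(136)), array([699., 211.])), ((np.int32(241), np.int32(189)), array([529., 220.])), ((np.int32(387), np.int32(202)), array([ 497., -232.])), ((np.int32(390), np.int32(150)), array([ 663., -243.])), ((np.int32(299), np.int32(141)), array([686.,  44.])), ((np.int32(296), np.int32(135)), array([705.,  54.])), ((np.int32(258), np.int32(132)), array([712., 174.])), ((np.int32(256), np.int32(136)), array([699., 179.]))]
side [((np.int32(319), np.int32(158)), array([ 508., -256.])), ((np.int32(279), np.int32(152)), array([ 638., -267.])), ((np.int32(269), np.int32(155)), array([ 665., -246.])), ((np.int32(242), np.int32(201)), array([684., -26.])), ((np.int32(229), np.int32(201)), array([718., -20.])), ((np.int32(208), np.int32(233)), array([731., 100.])), ((np.int32(210), np.int32(255)), array([701., 165.])), ((np.int32(202), np.int32(272)), array([701., 213.])), ((np.int32(275), np.int32(288)), array([532., 228.])), ((np.int32(323), np.int32(166)), array([ 490., -217.]))]
```

View pics/c_top.png

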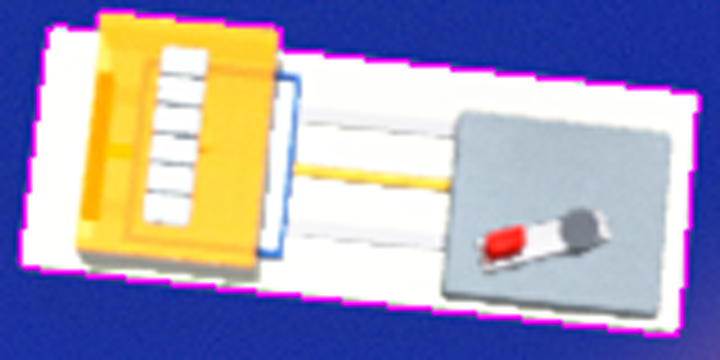

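View pics/c_side.png

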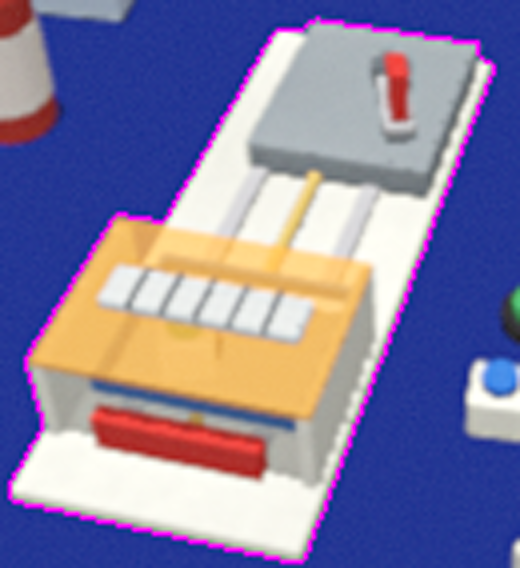

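```bash
cat >> h.py <<'E'
O=np.array([598.,-11.]); YD=np.array([.0746,.9972]); XD=np.array([.9972,-.0746])
def st(p): d=np.asarray(p)[:2]-O; return np.array([d@XD,d@YD])
def wo(x,y): return O+x*XD+y*YD
E
python3 - <<'E'
from h import *
i,K,T=grab("top")
crop(i,(290,130,395,210),7,"t2")
print("hub",[onz(K,T,364.9,181.1,z).round(1)[:2] for z in(50,60,70)], "axis",wo(-30,-150))
print("tray edge st",st(onz(K,T,300.5,167.8,32)))
i,K,T=grab("side")
crop(i,(265,145,335,205),10,"s2")
E
```

```text
hub [array([ 554. , -158.5]), array([ 552. , -157.1]), array([ 549.9, -155.7])] axis [ 556.894 -158.342]
tray edge st [-6.31273579 48.43917399]
```

View pics/t2.png

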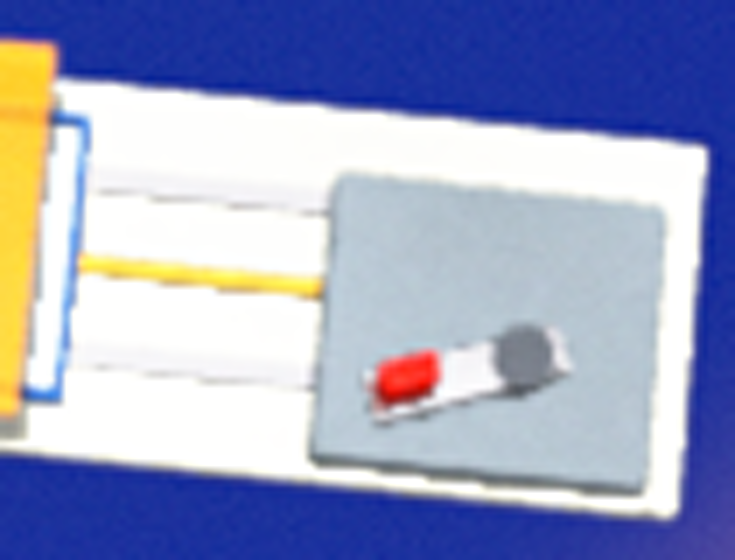

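View pics/s2.png

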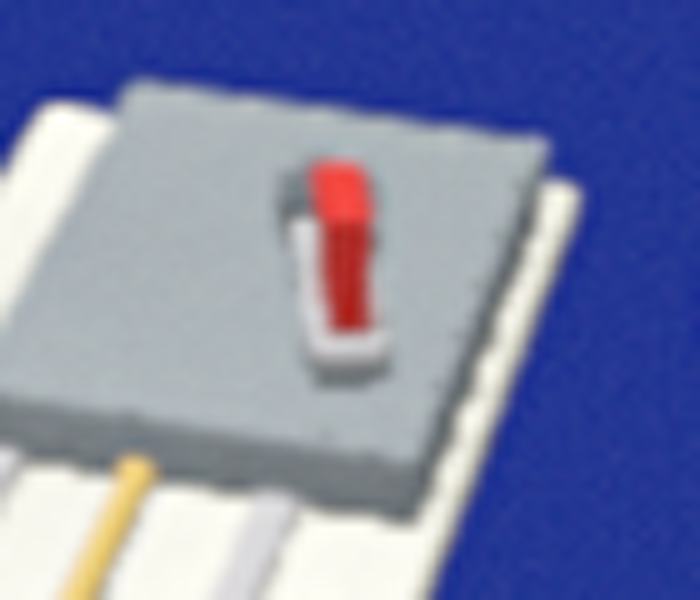

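```bash
python3 - <<'E'
from h import *
from meas import tri
i,K,T=grab("top"); a=onz(K,T,348.3,183.9,98); r1=ray(K,T,348.3,183.9)
i,K,T=grab("side"); b=onz(K,T,299.2,164.2,98); r2=ray(K,T,299.2,164.2)
print(a,b,tri(r1,r2)); ax=wo(-30,-150)
for p in(a,b,(a+b)/2):
    d=p[:2]-ax; print(np.linalg.norm(d),np.degrees(np.arctan2(d[1],d[0])))
E
```

```text
blue top [277.5 217.5] [275 215   6   6  32] [439.4 104.3  38. ]
blue top [242.  231.9] [239 229   7   7  34] [394.1 209.3  38. ]
blue top [346.4 233.9] [341 228  12  13 126] [ 393.5 -103.8   38. ]
blue side [353.  183.3] [346 177  15  13 152] [ 393.8 -117.6   38. ]
blue side [324.8 241.5] [321 237   8  10  64] [442.1 104.1  38. ]
blue side [339.5 282.5] [335 278  10  10  77] [397.  210.9  38. ]
green top [224.4 211.8] [218 205  14  14 148] [454.8 265.5  30. ]
green top [304. 223.] [299 218  11  11  97] [425.   24.1  30. ]
green side [334.1 223.8] [328 219  13  11 121] [427.9  36.4  30. ]
green side [305.3 307.7] [296 296  19  25 394] [457.9 275.2  30. ]
red top [347.6 183.6] [344 181   8   6  39] [ 535.8 -101.    98. ]
red side [310.4 134. ] [301 131  21   6  85] [ 534.3 -252.1   98. ]
red side [198.3 151.1] [190 144  17  13 134] [ 825.1 -114.5   98. ]
red side [299.  168.4] [297 162   4  15  42] [536.5 -82.3  98. ]
red side [204.2 179.3] [195 174  18   9  64] [7.625e+02 7.000e-01 9.800e+01]
red side [244.7 258.1] [224 250  42  17 364] [588.8 225.8  98. ]
pink top [277.3 246. ] [271
[... 520 characters left out ...]
w top [274.8 160.9] [ 253  133   44   56 1653] [615.9 117.4  30. ]
yellow top [318.2 169.1] [301 166  35   7  91] [592.8 -16.9  30. ]
yellow top [371.5 223.6] [363 219  19  10 150] [ 426.8 -181.    30. ]
yellow top [422.9 247.7] [410 237  27  18 198] [ 356.4 -336.5   30. ]
yellow side [341.5 174.4] [336 166  12  18 151] [ 429.5 -162.    30. ]
yellow side [252.7 227.9] [ 209  191   83   61 1952] [621.1  81.8  30. ]
[ 534.97442982 -103.01037005   98.        ] [ 539.3230978  -100.32720781   98.        ] (array([ 537.70372394, -103.17114968,   95.54225098]), np.float64(4.428035939664805))
59.5151815096275 111.6109454275568
60.61726418192278 106.84995187922706
60.01439165154893 109.20859764796894
```

```bash
cat >> h.py <<'E'
from scipy.spatial.transform import Rotation as Rn
def go(x,y,z,ang=None):
    """delta in tool frame (m, rad) to world TCP target; ang = world angle (deg) of tool x"""
    s=state(); w,a,b,c=s["tool_rot"]; R=Rn.from_quat([a,b,c,w]).as_matrix()
    d=R.T@(np.array([x,y,z])-s["tool_pos"])/1000
    cur=np.degrees(np.arctan2(R[1,0],R[0,0]))
    out=dict(d=d.round(4),cur=round(cur,1))
    if ang is not None: out["yaw"]=round(np.radians((cur-ang+180)%360-180),3)
    out.update(pos=s["tool_pos"].round(1) if hasattr(s["tool_pos"],'round') else s["tool_pos"],q=np.round(s["q"],2),f=np.round(s["ft_force"],1),op=round(s["opening"],1),t=round(s["time_s"],2))
    print(out)
E
python3 -c "
from h import *
go(537.5,-103,300,-72)"
```

```text
{'d': array([-0.5445, -0.5952,  0.0039]), 'cur': np.float64(163.4), 'yaw': np.float64(-2.175), 'pos': array([185.7, 623. , 304. ]), 'q': array([-1.38,  0.4 ,  0.05,  1.54, -0.02,  1.21, -0.05]), 'f': array([ 0.2, -0. ,  0.8]), 'op': 85.0, 't': 0.7}
```

Call:
carry_out(deltas=[{"x":-0.135,"y":-0.15,"z":0,"yaw":0.37},{"x":-0.27,"y":-0.3,"z":0,"yaw":0.75},{"x":-0.3,"y":-0.33,"z":0,"yaw":1.1},{"x":-0.3,"y":-0.33,"z":0,"yaw":1.25},{"x":-0.3,"y":-0.33,"z":0,"yaw":1.4},{"x":-0.3,"y":-0.33,"z":0,"yaw":1.4},{"x":-0.3,"y":-0.33,"z":0,"yaw":1.4},{"x":-0.3,"y":-0.33,"z":0,"yaw":1.4},{"x":-0.3,"y":-0.33,"z":0,"yaw":1.4},{"x":-0.3,"y":-0.33,"z":0,"yaw":1.4},{"x":-0.3,"y":-0.33,"z":0,"yaw":1.4},{"x":-0.3,"y":-0.33,"z":0,"yaw":1.4}])

```text
schema error: expected keys x, y, z, yaw, grip
```

```bash
python3 -c "
from h import *
go(537.5,-103,250,-72)"
```

```text
{'d': array([-0.5445, -0.5952,  0.0539]), 'cur': np.float64(163.4), 'yaw': np.float64(-2.175), 'pos': array([185.7, 623. , 304. ]), 'q': array([-1.38,  0.4 ,  0.05,  1.54, -0.02,  1.21, -0.05]), 'f': array([ 0.2, -0. ,  0.8]), 'op': 85.0, 't': 0.7}
```

Call:
carry_out(deltas=[{"x":-0.3,"y":-0.33,"z":0,"yaw":1.4,"grip":100},{"x":-0.3,"y":-0.33,"z":0,"yaw":1.4,"grip":100},{"x":-0.3,"y":-0.33,"z":0,"yaw":1.4,"grip":100},{"x":-0.3,"y":-0.33,"z":0,"yaw":1.4,"grip":100},{"x":-0.3,"y":-0.33,"z":0,"yaw":1.4,"grip":100},{"x":-0.3,"y":-0.33,"z":0,"yaw":1.4,"grip":100},{"x":-0.3,"y":-0.33,"z":0,"yaw":1.4,"grip":100},{"x":-0.3,"y":-0.33,"z":0,"yaw":1.4,"grip":100},{"x":-0.3,"y":-0.33,"z":0,"yaw":1.4,"grip":100},{"x":-0.3,"y":-0.33,"z":0,"yaw":1.4,"grip":100},{"x":-0.3,"y":-0.33,"z":0,"yaw":1.4,"grip":100},{"x":-0.3,"y":-0.33,"z":0,"yaw":1.4,"grip":100}])

```text
time_s: 1.7
tool_pos: [381.6, 214.5, 304.4]
tool_rot: [0.001, 0.753, 0.658, 0.0]
ft_force: [0.4, 0.1, 0.6]
opening: 85.3
```

```bash
python3 -c "
from h import *
go(537.5,-103,200,-72)"
```

```text
{'d': array([-0.2937,  0.1967,  0.1048]), 'cur': np.float64(82.3), 'yaw': np.float64(2.693), 'pos': array([381.6, 214.5, 304.4]), 'q': array([-1.06,  0.  ,  0.45,  2.02, -0.  ,  1.11, -0.74]), 'f': array([0.4, 0.1, 0.6]), 'op': 85.3, 't': 1.7}
```

Call:
carry_out(deltas=[{"x":-0.294,"y":0.197,"z":0.05,"yaw":1.4,"grip":70},{"x":-0.294,"y":0.197,"z":0.05,"yaw":1.4,"grip":70},{"x":-0.294,"y":0.197,"z":0.05,"yaw":1.4,"grip":70},{"x":-0.294,"y":0.197,"z":0.05,"yaw":1.4,"grip":70},{"x":-0.294,"y":0.197,"z":0.05,"yaw":1.4,"grip":70},{"x":-0.294,"y":0.197,"z":0.05,"yaw":1.4,"grip":70},{"x":-0.294,"y":0.197,"z":0.05,"yaw":1.4,"grip":70},{"x":-0.294,"y":0.197,"z":0.05,"yaw":1.4,"grip":70},{"x":-0.294,"y":0.197,"z":0.05,"yaw":1.4,"grip":70},{"x":-0.294,"y":0.197,"z":0.05,"yaw":1.4,"grip":70},{"x":-0.294,"y":0.197,"z":0.05,"yaw":1.4,"grip":70},{"x":-0.294,"y":0.197,"z":0.05,"yaw":1.4,"grip":70}])

```text
time_s: 2.7
tool_pos: [538.0, -103.5, 254.5]
tool_rot: [0.001, 1.0, 0.016, 0.0]
ft_force: [0.1, -0.5, -0.3]
opening: 60.0
```

```bash
python3 -c "
from h import *
go(537.5,-103,200,-72)"
```

```text
{'d': array([-0.0006, -0.0006,  0.0545]), 'cur': np.float64(1.8), 'yaw': np.float64(1.288), 'pos': array([ 538. , -103.5,  254.5]), 'q': array([-0.59,  0.38,  0.89,  1.86, -0.33,  1.06, -1.11]), 'f': array([ 0.1, -0.5, -0.3]), 'op': 60.0, 't': 2.7}
```

Call:
carry_out(deltas=[{"x":-0.0005,"y":-0.0005,"z":0.065,"yaw":1.288,"grip":60},{"x":-0.0005,"y":-0.0005,"z":0.065,"yaw":1.288,"grip":60},{"x":-0.0005,"y":-0.0005,"z":0.065,"yaw":1.288,"grip":60},{"x":-0.0005,"y":-0.0005,"z":0.065,"yaw":1.288,"grip":60},{"x":-0.0005,"y":-0.0005,"z":0.065,"yaw":1.288,"grip":60},{"x":-0.0005,"y":-0.0005,"z":0.065,"yaw":1.288,"grip":60},{"x":-0.0005,"y":-0.0005,"z":0.065,"yaw":1.288,"grip":60},{"x":-0.0005,"y":-0.0005,"z":0.065,"yaw":1.288,"grip":60},{"x":-0.0005,"y":-0.0005,"z":0.065,"yaw":1.288,"grip":60},{"x":-0.0005,"y":-0.0005,"z":0.065,"yaw":1.288,"grip":60},{"x":-0.0005,"y":-0.0005,"z":0.065,"yaw":1.288,"grip":60},{"x":-0.0005,"y":-0.0005,"z":0.065,"yaw":1.288,"grip":60}])

```text
time_s: 3.7
tool_pos: [538.0, -102.3, 189.1]
tool_rot: [0.001, 0.809, -0.587, 0.001]
ft_force: [0.8, 1.3, -1.1]
opening: 51.4
```

```bash
python3 -c "
from h import *
go(537.5,-103,135,-72)
for n,b in (('top',(290,130,420,230)),('side',(235,100,355,220))):
    i,K,T=grab(n); crop(i,b,5,'g1'+n)
"
```

```text
{'d': array([0.0005, 0.0007, 0.0541]), 'cur': np.float64(-71.9), 'yaw': np.float64(0.001), 'pos': array([ 538. , -102.3,  189.1]), 'q': array([-0.72,  0.62,  1.14,  1.92, -0.66,  1.04, -2.11]), 'f': array([ 0.8,  1.3, -1.1]), 'op': 51.4, 't': 3.7}
```

View pics/g1side.png

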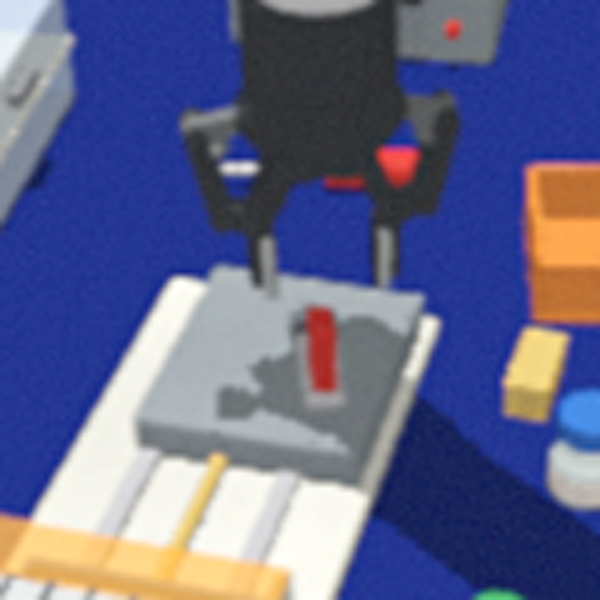

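The side view shows the fingers straddling the red handle (crop x 265 and 385, handle 320). I'll descend and grip.

Call:
carry_out(deltas=[{"x":0,"y":0.0005,"z":0.03,"yaw":0,"grip":60},{"x":0,"y":0.0005,"z":0.053,"yaw":0,"grip":60},{"x":0,"y":0.0005,"z":0.053,"yaw":0,"grip":60},{"x":0,"y":0.0005,"z":0.053,"yaw":0,"grip":60},{"x":0,"y":0.0005,"z":0.053,"yaw":0,"grip":0},{"x":0,"y":0.0005,"z":0.053,"yaw":0,"grip":0},{"x":0,"y":0.0005,"z":0.053,"yaw":0,"grip":0},{"x":0,"y":0.0005,"z":0.053,"yaw":0,"grip":0},{"x":0,"y":0.0005,"z":0.053,"yaw":0,"grip":0},{"x":0,"y":0.0005,"z":0.053,"yaw":0,"grip":0},{"x":0,"y":0.0005,"z":0.053,"yaw":0,"grip":0}])

```text
time_s: 4.72
tool_pos: [538.7, -102.8, 137.9]
tool_rot: [-0.001, 0.81, -0.587, 0.002]
ft_force: [0.1, 0.9, 6.5]
opening: 13.3
```

```bash
python3 -c "
from h import *
go(537.5,-103,135,-72)"
```

```text
{'d': array([-0.0002,  0.0012,  0.0029]), 'cur': np.float64(-71.9), 'yaw': np.float64(0.003), 'pos': array([ 538.7, -102.8,  137.9]), 'q': array([-0.66,  0.68,  1.06,  1.96, -0.74,  0.95, -2.05]), 'f': array([0.1, 0.9, 6.5]), 'op': 13.3, 't': 4.72}
```

Call:
carry_out(deltas=[{"x":0.0003,"y":0.0055,"z":0,"yaw":-0.1,"grip":0},{"x":0.0011,"y":0.0109,"z":0,"yaw":-0.2,"grip":0},{"x":0.0025,"y":0.0163,"z":0,"yaw":-0.3,"grip":0},{"x":0.0043,"y":0.0214,"z":0,"yaw":-0.4,"grip":0},{"x":0.0067,"y":0.0264,"z":0,"yaw":-0.5,"grip":0},{"x":0.0096,"y":0.0311,"z":0,"yaw":-0.6,"grip":0}])

```text
time_s: 5.22
tool_pos: [511.5, -121.9, 138.0]
tool_rot: [-0.0, 0.948, -0.32, 0.002]
ft_force: [-0.3, -0.3, -3.2]
opening: 13.1
```

```bash
python3 -c "
from h import *
go(537.5,-103,135,-72)
print(state()['moment'])"
```

```text
{'d': array([ 0.0093, -0.0308,  0.003 ]), 'cur': np.float64(-37.3), 'yaw': np.float64(0.606), 'pos': array([ 511.5, -121.9,  138. ]), 'q': array([-0.57,  0.56,  0.93,  2.01, -0.6 ,  0.86, -1.52]), 'f': array([-0.3, -0.3, -3.2]), 'op': 13.1, 't': 5.22}
[-0.09339296 -0.00581998 -0.2783011 ]
```

Call:
carry_out(deltas=[{"x":0.0003,"y":0.0055,"z":0,"yaw":-0.1,"grip":0},{"x":0.0011,"y":0.0109,"z":0,"yaw":-0.2,"grip":0},{"x":0.0025,"y":0.0163,"z":0,"yaw":-0.3,"grip":0},{"x":0.0043,"y":0.0214,"z":0,"yaw":-0.4,"grip":0},{"x":0.0067,"y":0.0264,"z":0,"yaw":-0.5,"grip":0},{"x":0.0096,"y":0.0311,"z":0,"yaw":-0.6,"grip":0},{"x":0.0129,"y":0.0354,"z":0,"yaw":-0.7,"grip":0},{"x":0.0167,"y":0.0395,"z":0,"yaw":-0.8,"grip":0},{"x":0.0208,"y":0.0431,"z":0,"yaw":-0.9,"grip":0},{"x":0.0253,"y":0.0463,"z":0,"yaw":-1.0,"grip":0},{"x":0.0301,"y":0.049,"z":0,"yaw":-1.1,"grip":0},{"x":0.0351,"y":0.0513,"z":0,"yaw":-1.2,"grip":0}])

```text
time_s: 6.22
tool_pos: [507.7, -185.0, 137.9]
tool_rot: [0.001, 0.962, 0.272, 0.001]
ft_force: [0.6, -1.6, -3.7]
opening: 13.5
```

```bash
python3 -c "
from h import *
go(537.5,-103,135,-72)
for n,b in (('top',(240,130,400,230)),('side',(200,120,340,290))):
    i,K,T=grab(n); crop(i,b,4,'g2'+n)
"
```

```text
{'d': array([ 0.0683, -0.0542,  0.0029]), 'cur': np.float64(31.6), 'yaw': np.float64(1.808), 'pos': array([ 507.7, -185. ,  137.9]), 'q': array([-0.22,  0.47,  0.62,  1.97, -0.37,  0.81, -0.41]), 'f': array([ 0.6, -1.6, -3.7]), 'op': 13.5, 't': 6.22}
```

View pics/g2side.png

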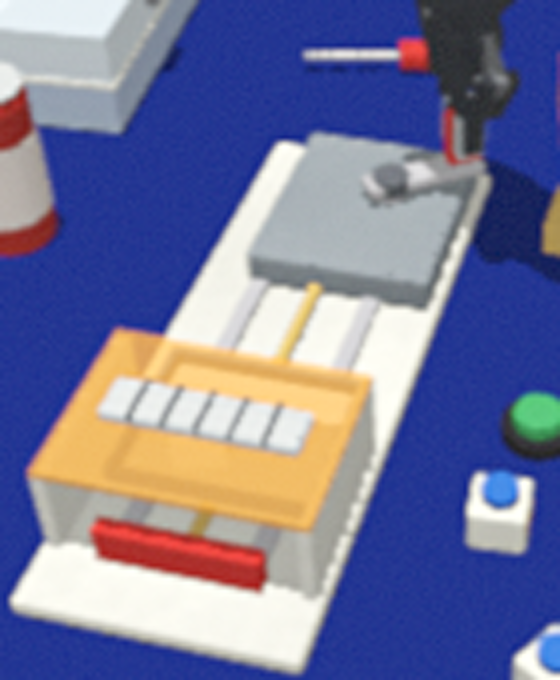

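The side view shows the crank turning with the hand and the tray moving out. I'll keep going.

Call:
carry_out(deltas=[{"x":0.0003,"y":0.0055,"z":0,"yaw":-0.1,"grip":0},{"x":0.0011,"y":0.0109,"z":0,"yaw":-0.2,"grip":0},{"x":0.0025,"y":0.0163,"z":0,"yaw":-0.3,"grip":0},{"x":0.0043,"y":0.0214,"z":0,"yaw":-0.4,"grip":0},{"x":0.0067,"y":0.0264,"z":0,"yaw":-0.5,"grip":0},{"x":0.0096,"y":0.0311,"z":0,"yaw":-0.6,"grip":0},{"x":0.0129,"y":0.0354,"z":0,"yaw":-0.7,"grip":0},{"x":0.0167,"y":0.0395,"z":0,"yaw":-0.8,"grip":0},{"x":0.0208,"y":0.0431,"z":0,"yaw":-0.9,"grip":0},{"x":0.0253,"y":0.0463,"z":0,"yaw":-1.0,"grip":0},{"x":0.0301,"y":0.049,"z":0,"yaw":-1.1,"grip":0},{"x":0.0351,"y":0.0513,"z":0,"yaw":-1.2,"grip":0}])

```text
time_s: 7.32
tool_pos: [565.0, -211.3, 138.0]
tool_rot: [0.002, 0.642, 0.767, 0.0]
ft_force: [3.1, -0.5, -4.8]
opening: 13.2
```

Call:
carry_out(deltas=[{"x":0.0003,"y":0.0055,"z":0,"yaw":-0.1,"grip":0},{"x":0.0011,"y":0.0109,"z":0,"yaw":-0.2,"grip":0},{"x":0.0025,"y":0.0163,"z":0,"yaw":-0.3,"grip":0},{"x":0.0043,"y":0.0214,"z":0,"yaw":-0.4,"grip":0},{"x":0.0067,"y":0.0264,"z":0,"yaw":-0.5,"grip":0},{"x":0.0096,"y":0.0311,"z":0,"yaw":-0.6,"grip":0},{"x":0.0129,"y":0.0354,"z":0,"yaw":-0.7,"grip":0},{"x":0.0167,"y":0.0395,"z":0,"yaw":-0.8,"grip":0},{"x":0.0208,"y":0.0431,"z":0,"yaw":-0.9,"grip":0},{"x":0.0253,"y":0.0463,"z":0,"yaw":-1.0,"grip":0},{"x":0.0301,"y":0.049,"z":0,"yaw":-1.1,"grip":0},{"x":0.0351,"y":0.0513,"z":0,"yaw":-1.2,"grip":0}])

```text
time_s: 8.32
tool_pos: [610.4, -167.2, 138.0]
tool_rot: [0.003, 0.096, 0.995, -0.001]
ft_force: [4.5, -0.6, -3.5]
opening: 13.0
```

```bash
python3 -c "
from h import *
go(537.5,-103,135,-72)"
```

```text
{'d': array([0.0839, 0.0492, 0.0024]), 'cur': np.float64(169.0), 'yaw': np.float64(-2.077), 'pos': array([ 610.4, -167.2,  138. ]), 'q': array([ 0.19,  0.53,  0.01,  1.74, -0.  ,  0.87,  1.58]), 'f': array([ 4.5, -0.6, -3.5]), 'op': 13.0, 't': 8.32}
```

Call:
carry_out(deltas=[{"x":0.0003,"y":0.0055,"z":0,"yaw":-0.1,"grip":0},{"x":0.0011,"y":0.0109,"z":0,"yaw":-0.2,"grip":0},{"x":0.0025,"y":0.0163,"z":0,"yaw":-0.3,"grip":0},{"x":0.0043,"y":0.0214,"z":0,"yaw":-0.4,"grip":0},{"x":0.0067,"y":0.0264,"z":0,"yaw":-0.5,"grip":0},{"x":0.0096,"y":0.0311,"z":0,"yaw":-0.6,"grip":0},{"x":0.0129,"y":0.0354,"z":0,"yaw":-0.7,"grip":0},{"x":0.0167,"y":0.0395,"z":0,"yaw":-0.8,"grip":0},{"x":0.0208,"y":0.0431,"z":0,"yaw":-0.9,"grip":0},{"x":0.0253,"y":0.0463,"z":0,"yaw":-1.0,"grip":0}])

```text
time_s: 9.15
tool_pos: [594.5, -115.8, 138.0]
tool_rot: [0.002, -0.394, 0.919, -0.002]
ft_force: [1.1, 1.9, 0.4]
opening: 13.3
```

```bash
python3 -c "
from h import *
go(537.5,-103,135,-72)
from scipy.optimize import least_squares
P=np.array([(538.7,-102.8),(511.5,-121.9),(507.7,-185),(565,-211.3),(610.4,-167.2),state()['tool_pos'][:2]])
r=least_squares(lambda p:np.hypot(*(P-p[:2]).T)-p[2],[556,-156,55]);print(r.x,r.fun)"
```

```text
{'d': array([0.03  , 0.0502, 0.0026]), 'cur': np.float64(-133.6), 'yaw': np.float64(-1.075), 'pos': array([ 594.5, -115.8,  138. ]), 'q': array([ 0.3 ,  0.49, -0.23,  1.8 ,  0.15,  0.86,  2.38]), 'f': array([1.1, 1.9, 0.4]), 'op': 13.3, 't': 9.15}
[ 555.64347792 -156.13231926   55.93271111] [ 0.02636073 -0.07129039  0.03084905  0.02278462 -0.06885637  0.06015236]
```

Call:
carry_out(deltas=[{"x":0,"y":0,"z":0,"yaw":0,"grip":50},{"x":0,"y":0,"z":0,"yaw":0,"grip":50},{"x":0,"y":0,"z":-0.025,"yaw":0,"grip":50},{"x":0,"y":0,"z":-0.05,"yaw":0,"grip":50},{"x":0,"y":0,"z":-0.05,"yaw":0.1,"grip":50},{"x":0,"y":0,"z":-0.05,"yaw":0.9,"grip":50},{"x":0,"y":0,"z":-0.05,"yaw":0.9,"grip":50},{"x":0,"y":0,"z":-0.05,"yaw":0.9,"grip":50},{"x":0,"y":0,"z":-0.05,"yaw":0.9,"grip":50},{"x":0,"y":0,"z":-0.05,"yaw":0.9,"grip":50},{"x":0,"y":0,"z":-0.05,"yaw":0.9,"grip":50},{"x":0,"y":0,"z":-0.05,"yaw":0.9,"grip":50}])

```text
time_s: 10.15
tool_pos: [594.4, -116.2, 188.2]
tool_rot: [0.003, 0.049, 0.999, -0.002]
ft_force: [-0.1, 0.3, -0.2]
opening: 42.5
```

Call:
carry_out(deltas=[{"x":0,"y":0,"z":0,"yaw":1.4,"grip":50},{"x":0,"y":0,"z":0,"yaw":1.4,"grip":50},{"x":0,"y":0,"z":0,"yaw":1.4,"grip":50},{"x":0,"y":0,"z":0,"yaw":1.4,"grip":50},{"x":0,"y":0,"z":0,"yaw":1.4,"grip":50},{"x":0,"y":0,"z":0,"yaw":1.4,"grip":50},{"x":0,"y":0,"z":0,"yaw":1.4,"grip":50},{"x":0,"y":0,"z":0,"yaw":1.4,"grip":50},{"x":0,"y":0,"z":0,"yaw":1.4,"grip":50},{"x":0,"y":0,"z":0,"yaw":1.4,"grip":50},{"x":0,"y":0,"z":0,"yaw":1.4,"grip":50},{"x":0,"y":0,"z":0,"yaw":1.4,"grip":50}])

```text
time_s: 11.15
tool_pos: [594.6, -116.6, 188.5]
tool_rot: [0.004, 0.684, 0.729, 0.001]
ft_force: [0.1, -0.1, 0.4]
opening: 42.9
```

```bash
python3 -c "
from h import *
go(594.5,-115.8,138,46.2)
for n,b in (('top',(240,130,400,230)),('side',(200,100,340,290))):
    i,K,T=grab(n); crop(i,b,4 if n=='top' else 3,'g3'+n)
"
```

```text
{'d': array([ 0.0011, -0.0004,  0.0505]), 'cur': np.float64(93.6), 'yaw': np.float64(0.828), 'pos': array([ 594.6, -116.6,  188.5]), 'q': array([-0.07,  0.44,  0.25,  1.78, -0.13,  0.94,  0.29]), 'f': array([ 0.1, -0.1,  0.4]), 'op': 42.9, 't': 11.15}
```

View pics/g3side.png

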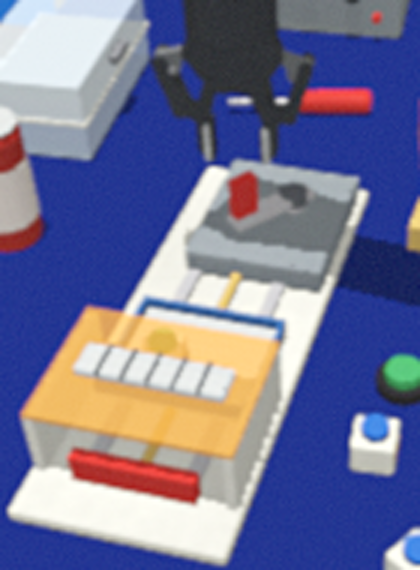

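Call:
carry_out(deltas=[{"x":0.001,"y":0,"z":0,"yaw":0.828,"grip":50},{"x":0.001,"y":0,"z":0,"yaw":0.828,"grip":50},{"x":0.001,"y":0,"z":0,"yaw":0.828,"grip":50},{"x":0.001,"y":0,"z":0,"yaw":0.828,"grip":50},{"x":0.001,"y":0,"z":0,"yaw":0.828,"grip":50},{"x":0.001,"y":0,"z":0,"yaw":0.828,"grip":50},{"x":0.001,"y":0,"z":0,"yaw":0.828,"grip":50},{"x":0.001,"y":0,"z":0,"yaw":0.828,"grip":50},{"x":0.001,"y":0,"z":0.025,"yaw":0.828,"grip":50},{"x":0.001,"y":0,"z":0.05,"yaw":0.828,"grip":50},{"x":0.001,"y":0,"z":0.05,"yaw":0.828,"grip":50},{"x":0.001,"y":0,"z":0.05,"yaw":0.828,"grip":50}])

```text
time_s: 12.25
tool_pos: [594.1, -115.7, 137.6]
tool_rot: [0.003, 0.918, 0.395, 0.001]
ft_force: [0.1, -0.1, 0.1]
opening: 42.5
```

```bash
python3 -c "
from h import *
go(594.5,-115.8,138,46.2)"
```

```text
{'d': array([ 0.0002,  0.0004, -0.0004]), 'cur': np.float64(46.6), 'yaw': np.float64(0.007), 'pos': array([ 594.1, -115.7,  137.6]), 'q': array([-0.19,  0.52,  0.41,  1.82, -0.26,  0.85, -0.41]), 'f': array([ 0.1, -0.1,  0.1]), 'op': 42.5, 't': 12.25}
```

Call:
carry_out(deltas=[{"x":0,"y":0,"z":0,"yaw":0,"grip":0},{"x":0,"y":0,"z":0,"yaw":0,"grip":0},{"x":0,"y":0,"z":0,"yaw":0,"grip":0},{"x":0,"y":0,"z":0,"yaw":0,"grip":0},{"x":0,"y":0,"z":0,"yaw":0,"grip":0},{"x":0,"y":0,"z":0,"yaw":0,"grip":0}])

```text
time_s: 12.75
tool_pos: [594.6, -115.6, 139.3]
tool_rot: [0.003, 0.919, 0.395, 0.002]
ft_force: [-1.6, 1.4, 6.9]
opening: 13.3
```

```bash
python3 -c "
from h import *
go(594.5,-115.8,138,46.2)"
```

```text
{'d': array([-0.0002,  0.0001,  0.0013]), 'cur': np.float64(46.5), 'yaw': np.float64(0.006), 'pos': array([ 594.6, -115.6,  139.3]), 'q': array([-0.19,  0.52,  0.41,  1.81, -0.26,  0.85, -0.41]), 'f': array([-1.6,  1.4,  6.9]), 'op': 13.3, 't': 12.75}
```

Call:
carry_out(deltas=[{"x":-0.0003,"y":-0.0055,"z":0,"yaw":-0.1,"grip":0},{"x":-0.0011,"y":-0.0109,"z":0,"yaw":-0.2,"grip":0},{"x":-0.0025,"y":-0.0163,"z":0,"yaw":-0.3,"grip":0},{"x":-0.0043,"y":-0.0214,"z":0,"yaw":-0.4,"grip":0},{"x":-0.0067,"y":-0.0264,"z":0,"yaw":-0.5,"grip":0},{"x":-0.0096,"y":-0.0311,"z":0,"yaw":-0.6,"grip":0},{"x":-0.0129,"y":-0.0354,"z":0,"yaw":-0.7,"grip":0},{"x":-0.0167,"y":-0.0395,"z":0,"yaw":-0.8,"grip":0},{"x":-0.0208,"y":-0.0431,"z":0,"yaw":-0.9,"grip":0},{"x":-0.0253,"y":-0.0463,"z":0,"yaw":-1.0,"grip":0},{"x":-0.0301,"y":-0.049,"z":0,"yaw":-1.1,"grip":0},{"x":-0.0351,"y":-0.0513,"z":0,"yaw":-1.2,"grip":0}])

```text
time_s: 13.75
tool_pos: [532.1, -105.2, 139.3]
tool_rot: [0.002, 0.534, 0.846, 0.0]
ft_force: [-3.0, 1.8, 2.2]
opening: 13.2
```

Call:
carry_out(deltas=[{"x":-0.0003,"y":-0.0055,"z":0,"yaw":-0.1,"grip":0},{"x":-0.0011,"y":-0.0109,"z":0,"yaw":-0.2,"grip":0},{"x":-0.0025,"y":-0.0163,"z":0,"yaw":-0.3,"grip":0},{"x":-0.0043,"y":-0.0214,"z":0,"yaw":-0.4,"grip":0},{"x":-0.0067,"y":-0.0264,"z":0,"yaw":-0.5,"grip":0},{"x":-0.0096,"y":-0.0311,"z":0,"yaw":-0.6,"grip":0},{"x":-0.0129,"y":-0.0354,"z":0,"yaw":-0.7,"grip":0},{"x":-0.0167,"y":-0.0395,"z":0,"yaw":-0.8,"grip":0},{"x":-0.0208,"y":-0.0431,"z":0,"yaw":-0.9,"grip":0},{"x":-0.0253,"y":-0.0463,"z":0,"yaw":-1.0,"grip":0},{"x":-0.0301,"y":-0.049,"z":0,"yaw":-1.1,"grip":0},{"x":-0.0351,"y":-0.0513,"z":0,"yaw":-1.2,"grip":0}])

```text
time_s: 14.75
tool_pos: [499.8, -159.8, 139.3]
tool_rot: [0.001, -0.038, 0.999, -0.001]
ft_force: [-1.1, -0.2, -1.6]
opening: 13.4
```

```bash
python3 -c "
from h import *
go(594.5,-115.8,138,46.2)"
```

```text
{'d': array([-0.0978,  0.0366,  0.0014]), 'cur': np.float64(-175.6), 'yaw': np.float64(2.412), 'pos': array([ 499.8, -159.8,  139.3]), 'q': array([ 0.32,  0.37, -0.11,  1.99,  0.06,  0.78,  1.82]), 'f': array([-1.1, -0.2, -1.6]), 'op': 13.4, 't': 14.75}
```

Call:
carry_out(deltas=[{"x":-0.0003,"y":-0.0055,"z":0,"yaw":-0.1,"grip":0},{"x":-0.0011,"y":-0.0109,"z":0,"yaw":-0.2,"grip":0},{"x":-0.0025,"y":-0.0163,"z":0,"yaw":-0.3,"grip":0},{"x":-0.0043,"y":-0.0214,"z":0,"yaw":-0.4,"grip":0},{"x":-0.0067,"y":-0.0264,"z":0,"yaw":-0.5,"grip":0},{"x":-0.0096,"y":-0.0311,"z":0,"yaw":-0.6,"grip":0},{"x":-0.0129,"y":-0.0354,"z":0,"yaw":-0.7,"grip":0},{"x":-0.0167,"y":-0.0395,"z":0,"yaw":-0.8,"grip":0},{"x":-0.0167,"y":-0.0395,"z":0,"yaw":-0.8,"grip":50},{"x":-0.0167,"y":-0.0395,"z":0,"yaw":-0.8,"grip":50},{"x":-0.0167,"y":-0.0395,"z":0,"yaw":-0.8,"grip":50}])

```text
time_s: 15.67
tool_pos: [519.6, -197.9, 139.9]
tool_rot: [0.001, -0.424, 0.906, -0.002]
ft_force: [-1.0, -0.1, 0.4]
opening: 42.7
```

```bash
python3 -c "
from h import *
go(594.5,-115.8,138,46.2)"
```

```text
{'d': array([-0.1111, -0.0049,  0.0019]), 'cur': np.float64(-129.9), 'yaw': np.float64(-3.073), 'pos': array([ 519.6, -197.9,  139.9]), 'q': array([ 0.5 ,  0.42, -0.27,  1.92,  0.15,  0.82,  2.6 ]), 'f': array([-1. , -0.1,  0.4]), 'op': 42.7, 't': 15.67}
```

Call:
carry_out(deltas=[{"x":0,"y":0,"z":-0.025,"yaw":0,"grip":50},{"x":0,"y":0,"z":-0.05,"yaw":0,"grip":50},{"x":0,"y":0,"z":-0.05,"yaw":0.1,"grip":50},{"x":0,"y":0,"z":-0.05,"yaw":1.1,"grip":50},{"x":0,"y":0,"z":-0.05,"yaw":1.1,"grip":50},{"x":0,"y":0,"z":-0.05,"yaw":1.1,"grip":50},{"x":0,"y":0,"z":-0.05,"yaw":1.1,"grip":50},{"x":0,"y":0,"z":-0.05,"yaw":1.1,"grip":50},{"x":0,"y":0,"z":-0.05,"yaw":1.1,"grip":50},{"x":0,"y":0,"z":-0.05,"yaw":1.1,"grip":50},{"x":0,"y":0,"z":-0.05,"yaw":1.1,"grip":50},{"x":0,"y":0,"z":-0.05,"yaw":1.1,"grip":50}])

```text
time_s: 16.67
tool_pos: [519.4, -197.3, 190.2]
tool_rot: [0.002, 0.113, 0.994, -0.001]
ft_force: [-0.2, 0.7, 0.6]
opening: 42.6
```

Call:
carry_out(deltas=[{"x":0,"y":0,"z":0,"yaw":1.4,"grip":50},{"x":0,"y":0,"z":0,"yaw":1.4,"grip":50},{"x":0,"y":0,"z":0,"yaw":1.4,"grip":50},{"x":0,"y":0,"z":0,"yaw":1.4,"grip":50},{"x":0,"y":0,"z":0,"yaw":1.4,"grip":50},{"x":0,"y":0,"z":0,"yaw":1.4,"grip":50},{"x":0,"y":0,"z":0,"yaw":1.4,"grip":50},{"x":0,"y":0,"z":0,"yaw":1.4,"grip":50},{"x":0,"y":0,"z":0,"yaw":1.4,"grip":50},{"x":0,"y":0,"z":0,"yaw":1.4,"grip":50},{"x":0,"y":0,"z":0,"yaw":1.4,"grip":50},{"x":0,"y":0,"z":0,"yaw":1.4,"grip":50}])

```text
time_s: 17.67
tool_pos: [519.4, -196.9, 190.5]
tool_rot: [0.002, 0.727, 0.686, 0.0]
ft_force: [0.1, -0.4, -0.1]
opening: 42.7
```

```bash
python3 -c "
from h import *
go(594.5,-115.8,138,46.2)
for n,b in (('top',(240,130,400,230)),('side',(200,100,340,290))):
    i,K,T=grab(n); crop(i,b,4 if n=='top' else 3,'g4'+n)
"
```

```text
{'d': array([0.0855, 0.07  , 0.0525]), 'cur': np.float64(86.7), 'yaw': np.float64(0.707), 'pos': array([ 519.4, -196.9,  190.5]), 'q': array([ 0.12,  0.35,  0.2 ,  1.89, -0.09,  0.9 ,  0.3 ]), 'f': array([ 0.1, -0.4, -0.1]), 'op': 42.7, 't': 17.67}
```

View pics/g4side.png

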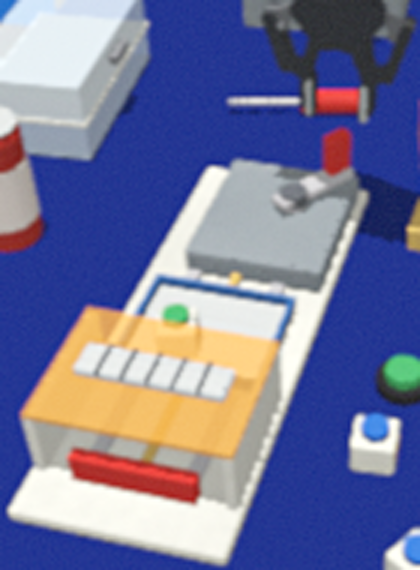

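```bash
python3 -c "
from h import *
go(519.7,-198,139,50)"
```

```text
{'d': array([-0.0009,  0.0001,  0.0515]), 'cur': np.float64(86.9), 'yaw': np.float64(0.645), 'pos': array([ 519.5, -196.9,  190.5]), 'q': array([ 0.12,  0.35,  0.2 ,  1.89, -0.09,  0.9 ,  0.31]), 'f': array([ 0.8, -0.3,  0.8]), 'op': 42.7, 't': 17.77}
```

Call:
carry_out(deltas=[{"x":-0.001,"y":0.0003,"z":0,"yaw":0.64,"grip":50},{"x":-0.001,"y":0.0003,"z":0,"yaw":0.64,"grip":50},{"x":-0.001,"y":0.0003,"z":0,"yaw":0.64,"grip":50},{"x":-0.001,"y":0.0003,"z":0,"yaw":0.64,"grip":50},{"x":-0.001,"y":0.0003,"z":0,"yaw":0.64,"grip":50},{"x":-0.001,"y":0.0003,"z":0,"yaw":0.64,"grip":50},{"x":-0.001,"y":0.0003,"z":0,"yaw":0.64,"grip":50},{"x":-0.001,"y":0.0003,"z":0.025,"yaw":0.64,"grip":50},{"x":-0.001,"y":0.0003,"z":0.051,"yaw":0.64,"grip":50},{"x":-0.001,"y":0.0003,"z":0.051,"yaw":0.64,"grip":50},{"x":-0.001,"y":0.0003,"z":0.051,"yaw":0.64,"grip":50}])

```text
time_s: 18.68
tool_pos: [519.0, -197.8, 138.6]
tool_rot: [0.001, 0.905, 0.426, -0.0]
ft_force: [0.7, 0.3, 0.6]
opening: 42.3
```

Call:
carry_out(deltas=[{"x":0,"y":0,"z":0,"yaw":0,"grip":0},{"x":0,"y":0,"z":0,"yaw":0,"grip":0},{"x":0,"y":0,"z":0,"yaw":0,"grip":0},{"x":0,"y":0,"z":0,"yaw":0,"grip":0},{"x":0,"y":0,"z":0,"yaw":0,"grip":0},{"x":0,"y":0,"z":0,"yaw":0,"grip":0}])

```text
time_s: 19.18
tool_pos: [520.1, -198.5, 140.2]
tool_rot: [0.002, 0.905, 0.426, 0.001]
ft_force: [0.2, -1.4, 6.5]
opening: 13.0
```

```bash
python3 -c "
from h import *
go(519.7,-198,139,50)"
```

```text
{'d': array([ 0.0001, -0.0007,  0.0012]), 'cur': np.float64(50.4), 'yaw': np.float64(0.007), 'pos': array([ 520.1, -198.5,  140.2]), 'q': array([ 0.04,  0.43,  0.31,  1.93, -0.18,  0.8 , -0.25]), 'f': array([ 0.2, -1.4,  6.5]), 'op': 13.0, 't': 19.18}
```

Call:
carry_out(deltas=[{"x":0.0003,"y":0.0055,"z":0,"yaw":-0.1,"grip":0},{"x":0.0011,"y":0.0109,"z":0,"yaw":-0.2,"grip":0},{"x":0.0025,"y":0.0163,"z":0,"yaw":-0.3,"grip":0},{"x":0.0043,"y":0.0214,"z":0,"yaw":-0.4,"grip":0},{"x":0.0067,"y":0.0264,"z":0,"yaw":-0.5,"grip":0},{"x":0.0096,"y":0.0311,"z":0,"yaw":-0.6,"grip":0},{"x":0.0129,"y":0.0354,"z":0,"yaw":-0.7,"grip":0},{"x":0.0167,"y":0.0395,"z":0,"yaw":-0.8,"grip":0},{"x":0.0208,"y":0.0431,"z":0,"yaw":-0.9,"grip":0},{"x":0.0253,"y":0.0463,"z":0,"yaw":-1.0,"grip":0},{"x":0.0301,"y":0.049,"z":0,"yaw":-1.1,"grip":0},{"x":0.0351,"y":0.0513,"z":0,"yaw":-1.2,"grip":0}])

```text
time_s: 20.18
tool_pos: [582.4, -204.5, 140.3]
tool_rot: [0.003, 0.505, 0.863, -0.0]
ft_force: [1.9, -1.6, -2.2]
opening: 13.3
```

Call:
carry_out(deltas=[{"x":0.0003,"y":0.0055,"z":0,"yaw":-0.1,"grip":0},{"x":0.0011,"y":0.0109,"z":0,"yaw":-0.2,"grip":0},{"x":0.0025,"y":0.0163,"z":0,"yaw":-0.3,"grip":0},{"x":0.0043,"y":0.0214,"z":0,"yaw":-0.4,"grip":0},{"x":0.0067,"y":0.0264,"z":0,"yaw":-0.5,"grip":0},{"x":0.0096,"y":0.0311,"z":0,"yaw":-0.6,"grip":0},{"x":0.0129,"y":0.0354,"z":0,"yaw":-0.7,"grip":0}])

```text
time_s: 20.77
tool_pos: [607.4, -175.7, 140.3]
tool_rot: [0.003, 0.177, 0.984, -0.001]
ft_force: [2.2, -0.6, -1.6]
opening: 13.3
```

```bash
python3 -c "
from h import *
go(519.7,-198,139,50); print(state()['moment'])
i,K,T=grab('top'); crop(i,(240,130,400,230),5,'g5')
i,K,T=grab('side'); crop(i,(200,100,340,290),3,'g5s')
"
```

```text
{'d': array([ 0.0745, -0.0514,  0.0009]), 'cur': np.float64(159.7), 'yaw': np.float64(1.914), 'pos': array([ 607.4, -175.7,  140.3]), 'q': array([ 0.32,  0.53, -0.15,  1.73,  0.1 ,  0.88,  1.35]), 'f': array([ 2.2, -0.6, -1.6]), 'op': 13.3, 't': 20.77}
[ 0.19987737 -0.13979591 -0.34884965]
```

View pics/g5.png

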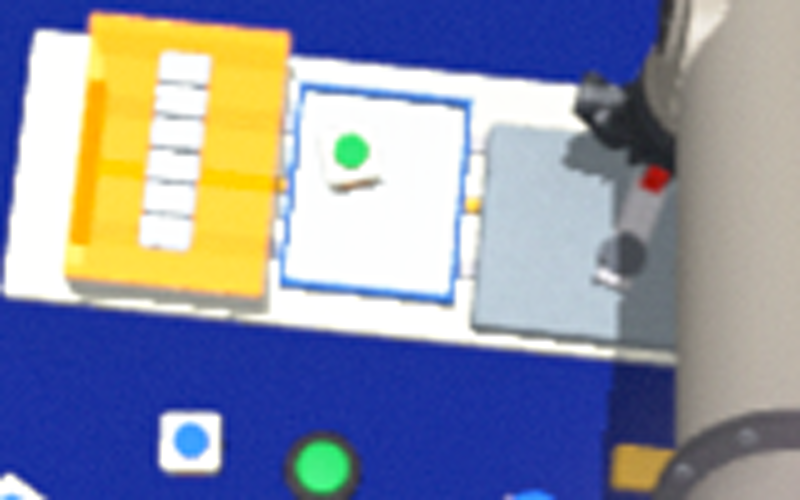

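View pics/g5s.png

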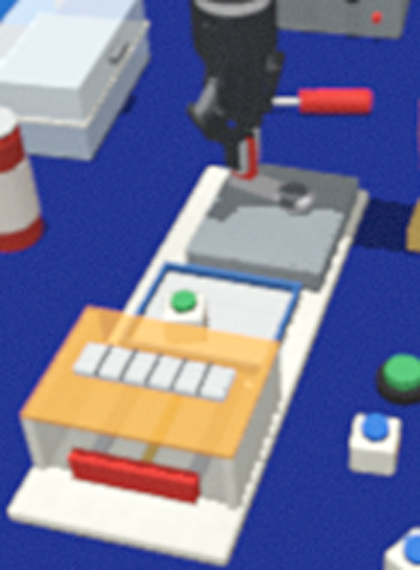

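Call:
carry_out(deltas=[{"x":0.0003,"y":0.0055,"z":0,"yaw":-0.1,"grip":0},{"x":0.0011,"y":0.0109,"z":0,"yaw":-0.2,"grip":0},{"x":0.0025,"y":0.0163,"z":0,"yaw":-0.3,"grip":0}])

```text
time_s: 21.12
tool_pos: [610.8, -160.4, 140.4]
tool_rot: [0.003, 0.028, 1.0, -0.002]
ft_force: [0.6, -15.9, -2.3]
opening: 12.8
```

Call:
carry_out(deltas=[{"x":0.0001,"y":0.0028,"z":0,"yaw":-0.05,"grip":0},{"x":0.0003,"y":0.0055,"z":0,"yaw":-0.1,"grip":0}])

```text
time_s: 21.28
tool_pos: [610.6, -160.1, 140.5]
tool_rot: [0.004, -0.014, 1.0, -0.004]
ft_force: [6.2, -10.4, -6.6]
opening: 12.8
```

```bash
python3 -c "
from h import *
go(519.7,-198,139,50); print(state()['moment'])
"
```

```text
{'d': array([ 0.092 , -0.0353,  0.0012]), 'cur': np.float64(-178.4), 'yaw': np.float64(2.297), 'pos': array([ 610.6, -160.1,  140.5]), 'q': array([ 0.36,  0.53, -0.24,  1.74,  0.16,  0.89,  1.66]), 'f': array([  6.2, -10.4,  -6.6]), 'op': 12.8, 't': 21.28}
[-1.63408436  0.30853534 -3.43269071]
```

The force rise (-16 N tangential) shows the stop has been reached, with the arm along station +x. I'll release, lift and check.

Call:
carry_out(deltas=[{"x":0,"y":0,"z":0,"yaw":0.05,"grip":0},{"x":0,"y":0,"z":0,"yaw":0.09,"grip":0},{"x":0,"y":0,"z":0,"yaw":0.09,"grip":0},{"x":0,"y":0,"z":0,"yaw":0.09,"grip":50},{"x":0,"y":0,"z":0,"yaw":0.09,"grip":50},{"x":0,"y":0,"z":0,"yaw":0.09,"grip":50},{"x":0,"y":0,"z":-0.04,"yaw":0.09,"grip":50},{"x":0,"y":0,"z":-0.08,"yaw":0.09,"grip":50},{"x":0,"y":0,"z":-0.12,"yaw":0.09,"grip":60},{"x":0,"y":0,"z":-0.13,"yaw":0.09,"grip":60},{"x":0,"y":0,"z":-0.13,"yaw":0.09,"grip":60}])

```text
time_s: 22.2
tool_pos: [611.8, -159.3, 275.7]
tool_rot: [0.008, 0.031, 0.999, -0.005]
ft_force: [0.5, -0.2, -0.2]
opening: 51.2
```

```bash
python3 -c "
from h import *
go(519.7,-198,139,50)
i,K,T=grab('top'); crop(i,(230,130,400,260),4.6,'g6')
for c in ((55,120,100),(80,255,255)),((98,120,150),(112,255,255)):
  print([(b[0],b[1][4]) for b in blobs(i,*c,10,(215,125,445,265))[0]])
b=blobs(i,(55,120,100),(80,255,255),10,(290,140,330,190))[0]; p=onz(K,T,*b[0][0],60);print('cured',p,st(p))
i,K,T=grab('side'); crop(i,(200,100,380,310),2.8,'g6s')
b=blobs(i,(55,120,100),(80,255,255),10,(220,150,300,230))[0]; print(b);p=onz(K,T,*b[0][0],58);print('cured',p,st(p))
"
```

```text
{'d': array([ 0.0918, -0.043 ,  0.1356]), 'cur': np.float64(176.5), 'yaw': np.float64(2.208), 'pos': array([ 611.8, -159.3,  275.7]), 'q': array([ 0.36,  0.39, -0.23,  1.62,  0.11,  1.13,  1.61]), 'f': array([ 0.5, -0.2, -0.2]), 'op': 51.2, 't': 22.2}
[(array([310.6, 159.6]), np.int32(30)), (array([224.4, 211.9]), np.int32(147)), (array([304., 223.]), np.int32(97))]
[(array([317.5, 148.5]), np.int32(18)), (array([332.6, 152.3]), np.int32(16)), (array([314.9, 187.9]), np.int32(42)), (array([277.6, 217.5]), np.int32(33)), (array([242. , 231.9]), np.int32(34)), (array([346.4, 233.9]), np.int32(127))]
cured [615.01873586   7.72879441  60.        ] [15.57391534 19.94595148]
[(array([261.2, 199.4]), array([258, 197,   7,   6,  34], dtype=int32))]
cured [617.15188234   8.16850862  58.        ] [17.66828633 20.54356722]
```

View pics/g6.png

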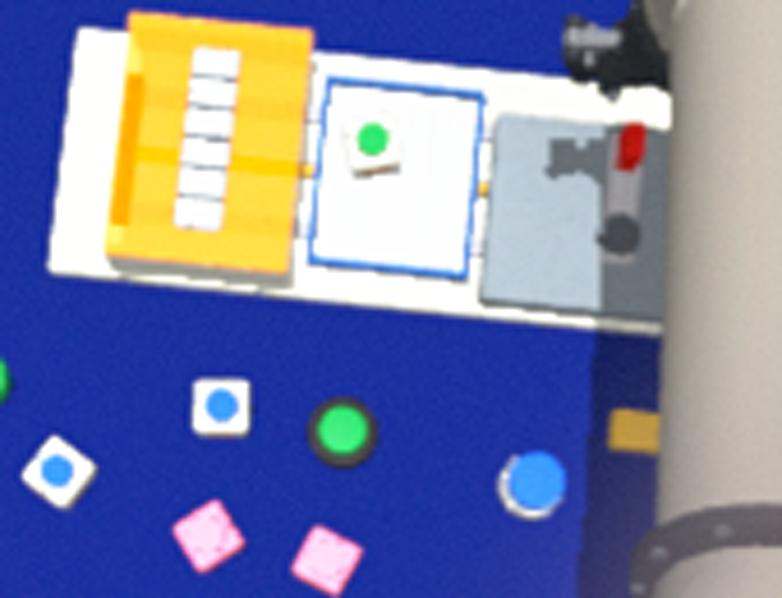

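View pics/g6s.png

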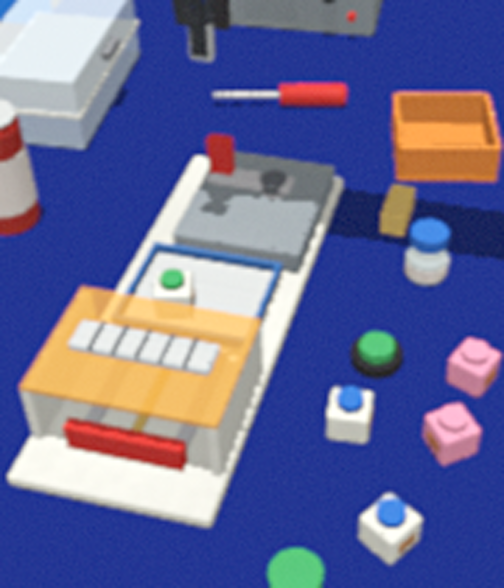

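```bash
sed -i 's/^O=np.array.*; YD/O=np.array([596.7,-8.8]); YD/' h.py; python3 -c "
from h import *
i,K,T=grab('top')
print('tray',[st(onz(K,T,u/4.6+230,v/4.6+130,32)).round(1) for u,v in((328,78),(484,95),(466,278),(311,262))])
print('box',[onz(K,T,u/3.4+215,v/3.4+125,45).round(0) for u,v in((605,328),(737,310),(758,432),(625,450),(681,380))])
j,K2,T2=grab('side')
print('boxside',[onz(K2,T2,u/2.8+200,v/2.8+100,45).round(0) for u,v in((393,92),(491,93),(498,150),(395,147))])
go(616,8,180,99)
"
```

```text
tray [array([61.2, 50. ]), array([ 59.6, -55.8]), array([-66.4, -54. ]), array([-65.4,  49.6])]
box [array([ 433., -244.,   45.]), array([ 451., -362.,   45.]), array([ 343., -378.,   45.]), array([ 326., -260.,   45.]), array([ 388., -310.,   45.])]
boxside [array([ 454., -359.,   45.]), array([ 342., -375.,   45.]), array([ 331., -261.,   45.]), array([ 440., -249.,   45.])]
{'d': array([0.0032, 0.1677, 0.0873]), 'cur': np.float64(176.5), 'yaw': np.float64(1.352), 'pos': array([ 608.5, -158.9,  268.5]), 'q': array([ 0.36,  0.39, -0.23,  1.63,  0.11,  1.13,  1.61]), 'f': array([-0.2,  0.1, -0.9]), 'op': 51.0, 't': 22.4}
```

Call:
carry_out(deltas=[{"x":0.003,"y":0.168,"z":0.087,"yaw":1.352,"grip":62},{"x":0.003,"y":0.168,"z":0.087,"yaw":1.352,"grip":62},{"x":0.003,"y":0.168,"z":0.087,"yaw":1.352,"grip":62},{"x":0.003,"y":0.168,"z":0.087,"yaw":1.352,"grip":62},{"x":0.003,"y":0.168,"z":0.087,"yaw":1.352,"grip":62},{"x":0.003,"y":0.168,"z":0.087,"yaw":1.352,"grip":62},{"x":0.003,"y":0.168,"z":0.087,"yaw":1.352,"grip":62},{"x":0.003,"y":0.168,"z":0.087,"yaw":1.352,"grip":62},{"x":0.003,"y":0.168,"z":0.087,"yaw":1.352,"grip":62},{"x":0.003,"y":0.168,"z":0.087,"yaw":1.352,"grip":62},{"x":0.003,"y":0.168,"z":0.087,"yaw":1.352,"grip":62},{"x":0.003,"y":0.168,"z":0.087,"yaw":1.352,"grip":62}])

```text
time_s: 23.4
tool_pos: [615.0, 8.2, 178.2]
tool_rot: [0.003, 0.65, 0.76, -0.003]
ft_force: [0.2, -0.4, -1.0]
opening: 53.1
```

```bash
python3 -c "
from h import *
go(616,8,106,99)
i,K,T=grab('side'); crop(i,(200,120,340,240),5,'g7s')
"
```

```text
{'d': array([0.0002, 0.0011, 0.0722]), 'cur': np.float64(98.9), 'yaw': np.float64(-0.001), 'pos': array([615. ,   8.2, 178.2]), 'q': array([-0.09,  0.45,  0.  ,  1.75,  0.01,  0.94,  0.06]), 'f': array([ 0.2, -0.4, -1. ]), 'op': 53.1, 't': 23.4}
```

View pics/g7s.png

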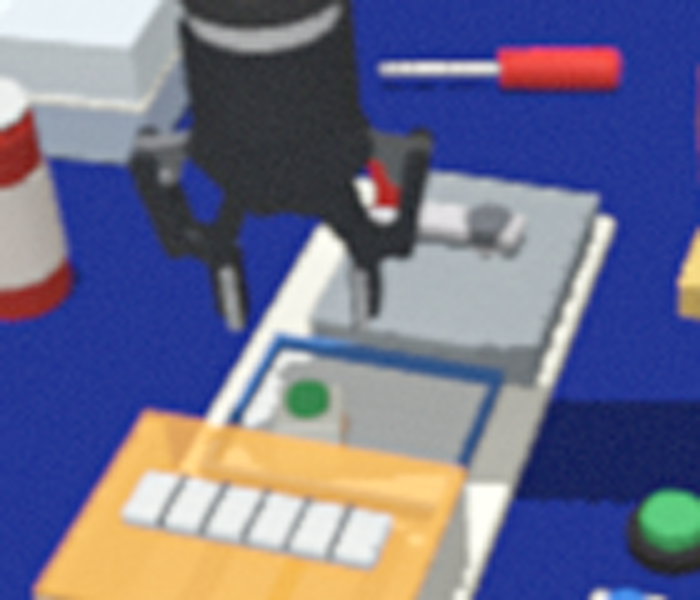

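Call:
carry_out(deltas=[{"x":0,"y":0.001,"z":0.035,"yaw":0,"grip":60},{"x":0,"y":0.001,"z":0.06,"yaw":0,"grip":60},{"x":0,"y":0.001,"z":0.0715,"yaw":0,"grip":60},{"x":0,"y":0.001,"z":0.0715,"yaw":0,"grip":60},{"x":0,"y":0.001,"z":0.0715,"yaw":0,"grip":60},{"x":0,"y":0.001,"z":0.0715,"yaw":0,"grip":0},{"x":0,"y":0.001,"z":0.0715,"yaw":0,"grip":0},{"x":0,"y":0.001,"z":0.0715,"yaw":0,"grip":0},{"x":0,"y":0.001,"z":0.0715,"yaw":0,"grip":0},{"x":0,"y":0.001,"z":0.0715,"yaw":0,"grip":0},{"x":0,"y":0.001,"z":0.0715,"yaw":0,"grip":0}])

```text
time_s: 24.37
tool_pos: [617.5, 7.9, 108.9]
tool_rot: [0.004, 0.648, 0.761, -0.002]
ft_force: [-0.3, -0.6, 6.2]
opening: 32.7
```

```bash
python3 -c "
from h import *
go(616,8,106,99)
"
```

```text
{'d': array([ 0.0004, -0.0015,  0.0029]), 'cur': np.float64(99.1), 'yaw': np.float64(0.003), 'pos': array([617.5,   7.9, 108.9]), 'q': array([-0.08,  0.54, -0.  ,  1.79,  0.01,  0.8 ,  0.07]), 'f': array([-0.3, -0.6,  6.2]), 'op': 32.7, 't': 24.37}
```

Call:
carry_out(deltas=[{"x":0,"y":0,"z":-0.03,"yaw":0,"grip":0},{"x":0,"y":0,"z":-0.06,"yaw":0,"grip":0},{"x":0,"y":0,"z":-0.1,"yaw":0,"grip":0},{"x":0,"y":0,"z":-0.13,"yaw":0,"grip":0},{"x":0,"y":0,"z":-0.13,"yaw":0,"grip":0}])

```text
time_s: 24.78
tool_pos: [620.7, 9.1, 246.6]
tool_rot: [0.009, 0.648, 0.761, 0.003]
ft_force: [0.6, -0.7, 0.7]
opening: 32.4
```

```bash
python3 -c "
from h import *
go(390,-311,230,99)
"
```

```text
{'d': array([-0.2792, -0.2789,  0.0149]), 'cur': np.float64(99.1), 'yaw': np.float64(0.002), 'pos': array([620.7,   9.1, 246.6]), 'q': array([-0.09,  0.39,  0.  ,  1.69,  0.01,  1.05,  0.07]), 'f': array([ 0.6, -0.7,  0.7]), 'op': 32.4, 't': 24.78}
```

Call:
carry_out(deltas=[{"x":-0.02,"y":-0.02,"z":0,"yaw":0,"grip":0},{"x":-0.045,"y":-0.045,"z":0,"yaw":0,"grip":0},{"x":-0.07,"y":-0.07,"z":0,"yaw":0,"grip":0},{"x":-0.095,"y":-0.095,"z":0,"yaw":0,"grip":0},{"x":-0.12,"y":-0.12,"z":0,"yaw":0,"grip":0},{"x":-0.145,"y":-0.145,"z":0,"yaw":0,"grip":0},{"x":-0.17,"y":-0.17,"z":0,"yaw":0,"grip":0},{"x":-0.195,"y":-0.195,"z":0,"yaw":0,"grip":0},{"x":-0.22,"y":-0.22,"z":0,"yaw":0,"grip":0},{"x":-0.245,"y":-0.245,"z":0,"yaw":0,"grip":0},{"x":-0.265,"y":-0.265,"z":0.01,"yaw":0,"grip":0},{"x":-0.279,"y":-0.279,"z":0.015,"yaw":0,"grip":0}])

```text
time_s: 25.78
tool_pos: [386.9, -313.1, 229.2]
tool_rot: [0.009, 0.65, 0.76, 0.002]
ft_force: [-0.8, 0.3, -0.4]
opening: 32.8
```

```bash
python3 -c "
from h import *
go(390,-311,93,99)
i,K,T=grab('side'); crop(i,(280,60,420,210),4,'g8s')
"
```

```text
{'d': array([0.0029, 0.0014, 0.1363]), 'cur': np.float64(98.9), 'yaw': np.float64(-0.001), 'pos': array([ 386.9, -313.1,  229.2]), 'q': array([ 0.41,  0.2 ,  0.21,  1.99, -0.05,  0.94,  0.8 ]), 'f': array([-0.8,  0.3, -0.4]), 'op': 32.8, 't': 25.78}
```

View pics/g8s.png

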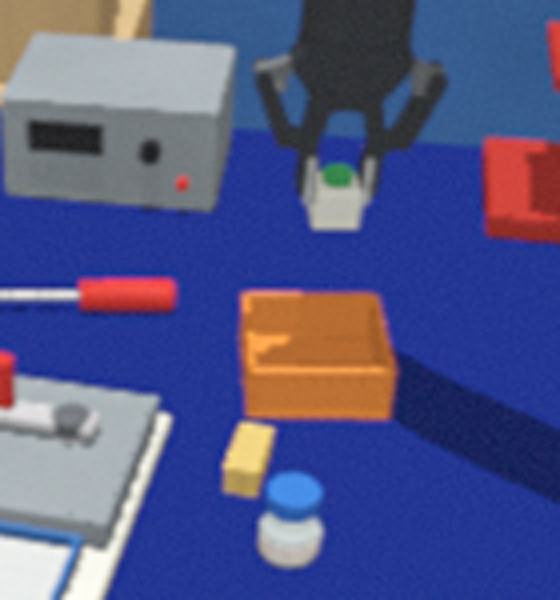

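Call:
carry_out(deltas=[{"x":0.003,"y":0.0014,"z":0.03,"yaw":0,"grip":0},{"x":0.003,"y":0.0014,"z":0.06,"yaw":0,"grip":0},{"x":0.003,"y":0.0014,"z":0.09,"yaw":0,"grip":0},{"x":0.003,"y":0.0014,"z":0.11,"yaw":0,"grip":0},{"x":0.003,"y":0.0014,"z":0.125,"yaw":0,"grip":0},{"x":0.003,"y":0.0014,"z":0.133,"yaw":0,"grip":0},{"x":0.003,"y":0.0014,"z":0.136,"yaw":0,"grip":0},{"x":0.003,"y":0.0014,"z":0.136,"yaw":0,"grip":0}])

```text
time_s: 26.5
tool_pos: [386.7, -313.3, 92.5]
tool_rot: [0.007, 0.651, 0.759, 0.001]
ft_force: [0.3, 0.2, 0.5]
opening: 32.2
```

```bash
python3 -c "
from h import *
go(390,-311,93,99)
"
```

```text
{'d': array([ 0.0018,  0.0036, -0.0005]), 'cur': np.float64(98.7), 'yaw': np.float64(-0.005), 'pos': array([ 386.7, -313.3,   92.5]), 'q': array([ 0.45,  0.41,  0.18,  2.1 , -0.12,  0.63,  0.86]), 'f': array([0.3, 0.2, 0.5]), 'op': 32.2, 't': 26.5}
```

Call:
carry_out(deltas=[{"x":0,"y":0,"z":0.0015,"yaw":0,"grip":0},{"x":0,"y":0,"z":0.003,"yaw":0,"grip":0},{"x":0,"y":0,"z":0.003,"yaw":0,"grip":0}])

```text
time_s: 26.75
tool_pos: [387.4, -313.8, 91.9]
tool_rot: [0.008, 0.652, 0.759, 0.001]
ft_force: [-3.7, 3.3, 18.0]
opening: 32.6
```

Call:
carry_out(deltas=[{"x":0,"y":0,"z":0,"yaw":0,"grip":30},{"x":0,"y":0,"z":0,"yaw":0,"grip":55},{"x":0,"y":0,"z":0,"yaw":0,"grip":58},{"x":0,"y":0,"z":0,"yaw":0,"grip":58},{"x":0,"y":0,"z":-0.03,"yaw":0,"grip":58},{"x":0,"y":0,"z":-0.07,"yaw":0,"grip":58},{"x":0,"y":0,"z":-0.1,"yaw":0,"grip":58},{"x":0,"y":0,"z":-0.14,"yaw":0,"grip":58},{"x":0,"y":0,"z":-0.14,"yaw":0,"grip":58}])

```text
time_s: 27.5
tool_pos: [388.6, -315.3, 238.8]
tool_rot: [0.014, 0.652, 0.758, 0.002]
ft_force: [1.1, -1.0, -0.1]
opening: 49.5
```

```bash
python3 -c "
from h import *
go(390,-311,93,99)
i,K,T=grab('side'); crop(i,(280,60,420,210),4,'g9s'); crop(i,(290,210,400,330),5,'g9m')
for n,C in (('side',(i,K,T)),('top',grab('top'))):
  for b in blobs(C[0],(98,120,150),(112,255,255),10,(215,125,445,330) if n=='top' else (280,200,390,330))[0]: print(n,b[0],b[1][4],onz(C[1],C[2],*b[0],38).round(1))
crop(C[0],(230,195,330,265),7,'g9t')
"
```

```text
{'d': array([ 0.0067, -0.0013,  0.1457]), 'cur': np.float64(98.6), 'yaw': np.float64(-0.006), 'pos': array([ 388.6, -315.3,  238.8]), 'q': array([ 0.41,  0.19,  0.22,  1.99, -0.05,  0.95,  0.8 ]), 'f': array([ 1.1, -1. , -0.1]), 'op': 49.5, 't': 27.5}
side [295.1 205.6] 18 [533.2  -4.1  38. ]
side [324.7 241.4] 66 [442.4 103.8  38. ]
side [339.5 282.5] 77 [397.  210.9  38. ]
top [317.5 148.5] 18 [656.  -13.6  38. ]
top [332.6 152.3] 16 [645.  -60.4  38. ]
top [314.6 187.8] 44 [532.5  -6.3  38. ]
top [277.6 217.5] 33 [439.4 104.   38. ]
top [242. 232.] 35 [393.8 209.3  38. ]
top [346.4 233.9] 126 [ 393.5 -103.8   38. ]
```

View pics/g9s.png

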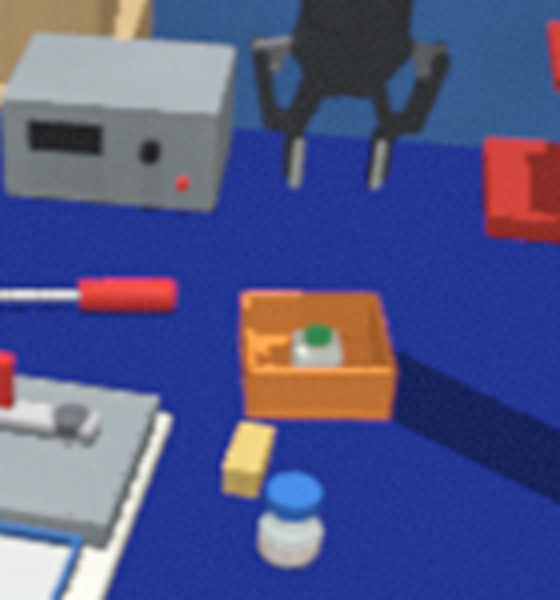

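View pics/g9t.png

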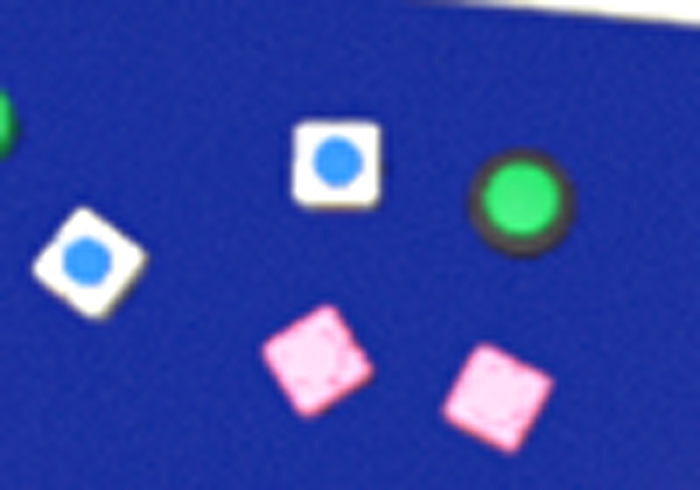

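The cured module stands upright in the orange box. Next is module A at about (441,104), with its axes roughly square to the world.

```bash
python3 -c "
from h import *
go(440.8,104,180,91)
"
```

```text
{'d': array([0.4048, 0.1161, 0.0502]), 'cur': np.float64(98.7), 'yaw': np.float64(0.134), 'pos': array([ 386.3, -313.2,  233.4]), 'q': array([ 0.41,  0.19,  0.21,  1.99, -0.05,  0.94,  0.8 ]), 'f': array([0.5, 1. , 0.1]), 'op': 49.7, 't': 27.6}
```

Call:
carry_out(deltas=[{"x":0.41,"y":0.115,"z":0.05,"yaw":0.13,"grip":64},{"x":0.41,"y":0.115,"z":0.05,"yaw":0.13,"grip":64},{"x":0.41,"y":0.115,"z":0.05,"yaw":0.13,"grip":64},{"x":0.41,"y":0.115,"z":0.05,"yaw":0.13,"grip":64},{"x":0.41,"y":0.115,"z":0.05,"yaw":0.13,"grip":64},{"x":0.41,"y":0.115,"z":0.05,"yaw":0.13,"grip":64},{"x":0.41,"y":0.115,"z":0.05,"yaw":0.13,"grip":64},{"x":0.41,"y":0.115,"z":0.05,"yaw":0.13,"grip":64},{"x":0.41,"y":0.115,"z":0.05,"yaw":0.13,"grip":64},{"x":0.41,"y":0.115,"z":0.05,"yaw":0.13,"grip":64},{"x":0.41,"y":0.115,"z":0.05,"yaw":0.13,"grip":64},{"x":0.41,"y":0.115,"z":0.05,"yaw":0.13,"grip":64}])

```text
time_s: 28.6
tool_pos: [437.7, 114.0, 178.1]
tool_rot: [0.008, 0.696, 0.718, 0.002]
ft_force: [0.1, 0.9, -0.0]
opening: 54.0
```

```bash
python3 -c "
from h import *
go(440.8,104,86,91)
i,K,T=grab('side'); crop(i,(260,150,400,330),3.3,'g10s')
for b in blobs(i,(98,120,150),(112,255,255),10,(280,200,390,330))[0]: print(b[0],b[1][4],onz(K,T,*b[0],38).round(1))
"
```

```text
{'d': array([-0.0093,  0.0016,  0.0922]), 'cur': np.float64(91.7), 'yaw': np.float64(0.013), 'pos': array([437.7, 114. , 178.1]), 'q': array([-0.23,  0.19, -0.14,  2.13,  0.05,  0.81, -0.38]), 'f': array([ 0.1,  0.9, -0. ]), 'op': 54.0, 't': 28.6}
[294.7 206.6] 15 [ 5.335e+02 -2.000e-01  3.800e+01]
[324.6 242.2] 59 [442.3 106.2  38. ]
[339.5 282.5] 77 [397.  210.9  38. ]
```

View pics/g10s.png

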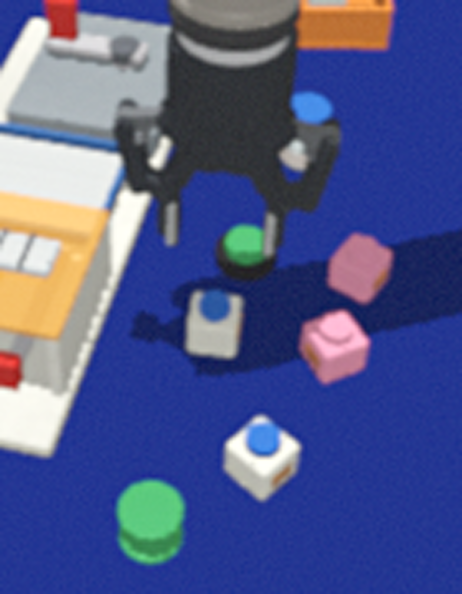

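Call:
carry_out(deltas=[{"x":-0.0093,"y":0.0016,"z":0.02,"yaw":0.013,"grip":64},{"x":-0.0093,"y":0.0016,"z":0.045,"yaw":0.013,"grip":64},{"x":-0.0093,"y":0.0016,"z":0.07,"yaw":0.013,"grip":64},{"x":-0.0093,"y":0.0016,"z":0.09,"yaw":0.013,"grip":64},{"x":-0.0093,"y":0.0016,"z":0.092,"yaw":0.013,"grip":64},{"x":-0.0093,"y":0.0016,"z":0.092,"yaw":0.013,"grip":0},{"x":-0.0093,"y":0.0016,"z":0.092,"yaw":0.013,"grip":0},{"x":-0.0093,"y":0.0016,"z":0.092,"yaw":0.013,"grip":0},{"x":-0.0093,"y":0.0016,"z":0.092,"yaw":0.013,"grip":0},{"x":-0.0093,"y":0.0016,"z":0.092,"yaw":0.013,"grip":0},{"x":-0.0093,"y":0.0016,"z":0.092,"yaw":0.013,"grip":0}])

```text
time_s: 29.57
tool_pos: [441.1, 100.9, 87.0]
tool_rot: [0.008, 0.702, 0.712, 0.002]
ft_force: [-0.1, -0.6, -0.9]
opening: 32.5
```

```bash
python3 -c "
from h import *
go(440.8,104,86,91)
"
```

```text
{'d': array([ 0.0031, -0.0002,  0.001 ]), 'cur': np.float64(90.8), 'yaw': np.float64(-0.004), 'pos': array([441.1, 100.9,  87. ]), 'q': array([-0.23,  0.35, -0.12,  2.19,  0.1 ,  0.59, -0.4 ]), 'f': array([-0.1, -0.6, -0.9]), 'op': 32.5, 't': 29.57}
```

Call:
carry_out(deltas=[{"x":0,"y":0,"z":-0.03,"yaw":0,"grip":0},{"x":0,"y":0,"z":-0.06,"yaw":0,"grip":0},{"x":0,"y":0,"z":-0.1,"yaw":0,"grip":0},{"x":0,"y":0,"z":-0.13,"yaw":0,"grip":0},{"x":0,"y":0,"z":-0.13,"yaw":0,"grip":0}])

```text
time_s: 29.98
tool_pos: [442.8, 103.4, 223.3]
tool_rot: [0.012, 0.702, 0.712, 0.007]
ft_force: [0.8, 0.2, -1.6]
opening: 33.0
```

```bash
python3 -c "
from h import *
print(wo(-26,-25))
go(*wo(-26,-25),215,85.7)
"
```

```text
[568.9078 -31.7904]
{'d': array([-0.1369,  0.124 ,  0.0125]), 'cur': np.float64(90.8), 'yaw': np.float64(0.089), 'pos': array([442.8, 103.4, 223.3]), 'q': array([-0.21,  0.13, -0.14,  2.09,  0.04,  0.9 , -0.35]), 'f': array([ 0.8,  0.2, -1.6]), 'op': 33.0, 't': 29.98}
```

Call:
carry_out(deltas=[{"x":-0.015,"y":0.013,"z":0,"yaw":0.02,"grip":0},{"x":-0.035,"y":0.031,"z":0,"yaw":0.05,"grip":0},{"x":-0.058,"y":0.052,"z":0,"yaw":0.089,"grip":0},{"x":-0.08,"y":0.073,"z":0,"yaw":0.089,"grip":0},{"x":-0.103,"y":0.093,"z":0.005,"yaw":0.089,"grip":0},{"x":-0.122,"y":0.111,"z":0.012,"yaw":0.089,"grip":0},{"x":-0.132,"y":0.12,"z":0.012,"yaw":0.089,"grip":0},{"x":-0.137,"y":0.124,"z":0.012,"yaw":0.089,"grip":0},{"x":-0.137,"y":0.124,"z":0.012,"yaw":0.089,"grip":0},{"x":-0.137,"y":0.124,"z":0.012,"yaw":0.089,"grip":0}])

```text
time_s: 30.82
tool_pos: [568.3, -30.7, 215.5]
tool_rot: [0.011, 0.733, 0.68, 0.008]
ft_force: [-1.0, 1.1, -0.2]
opening: 32.5
```

```bash
python3 -c "
from h import *
go(*wo(-26,-25),111,85.7)
i,K,T=grab('side'); crop(i,(200,120,340,240),4,'g11s')
"
```

```text
{'d': array([-0.0007, -0.0021,  0.1045]), 'cur': np.float64(85.8), 'yaw': np.float64(0.001), 'pos': array([568.3, -30.7, 215.5]), 'q': array([-0.01,  0.33, -0.02,  1.85,  0.02,  0.94, -0.11]), 'f': array([-1. ,  1.1, -0.2]), 'op': 32.5, 't': 30.82}
```

View pics/g11s.png

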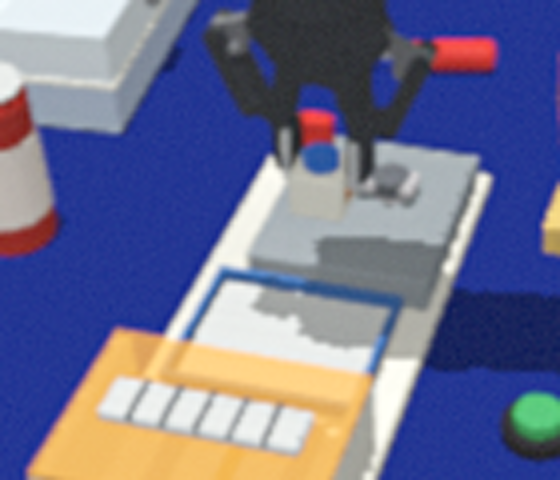

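Call:
carry_out(deltas=[{"x":-0.0007,"y":-0.002,"z":0.03,"yaw":0,"grip":0},{"x":-0.0007,"y":-0.002,"z":0.06,"yaw":0,"grip":0},{"x":-0.0007,"y":-0.002,"z":0.085,"yaw":0,"grip":0},{"x":-0.0007,"y":-0.002,"z":0.097,"yaw":0,"grip":0},{"x":-0.0007,"y":-0.002,"z":0.103,"yaw":0,"grip":0},{"x":-0.0007,"y":-0.002,"z":0.1045,"yaw":0,"grip":0},{"x":-0.0007,"y":-0.002,"z":0.1045,"yaw":0,"grip":0}])

```text
time_s: 31.45
tool_pos: [569.4, -30.8, 111.9]
tool_rot: [0.011, 0.732, 0.681, 0.008]
ft_force: [0.4, 0.3, -0.1]
opening: 32.6
```

```bash
python3 -c "
from h import *
go(*wo(-26,-25),109,85.7)
"
```

```text
{'d': array([-0.001 , -0.0005,  0.0029]), 'cur': np.float64(85.8), 'yaw': np.float64(0.003), 'pos': array([569.4, -30.8, 111.9]), 'q': array([-0.01,  0.46, -0.02,  1.92,  0.02,  0.73, -0.11]), 'f': array([ 0.4,  0.3, -0.1]), 'op': 32.6, 't': 31.45}
```

Call:
carry_out(deltas=[{"x":0,"y":0,"z":0.0015,"yaw":0,"grip":0},{"x":0,"y":0,"z":0.0025,"yaw":0,"grip":0},{"x":0,"y":0,"z":0.0025,"yaw":0,"grip":0}])

```text
time_s: 31.7
tool_pos: [570.1, -30.8, 110.4]
tool_rot: [0.012, 0.732, 0.681, 0.009]
ft_force: [0.1, -1.0, -0.5]
opening: 32.3
```

Call:
carry_out(deltas=[{"x":0,"y":0,"z":0.001,"yaw":0,"grip":0},{"x":0,"y":0,"z":0.002,"yaw":0,"grip":0},{"x":0,"y":0,"z":0.002,"yaw":0,"grip":0}])

```text
time_s: 31.95
tool_pos: [570.6, -30.8, 109.0]
tool_rot: [0.012, 0.732, 0.681, 0.01]
ft_force: [-0.4, 0.8, 2.0]
opening: 33.0
```

Starting to touch, with the underside within about 1 mm of the floor. Releasing.

Call:
carry_out(deltas=[{"x":0,"y":0,"z":0.0005,"yaw":0,"grip":20},{"x":0,"y":0,"z":0.0005,"yaw":0,"grip":45},{"x":0,"y":0,"z":0.0005,"yaw":0,"grip":52},{"x":0,"y":0,"z":0.0005,"yaw":0,"grip":52},{"x":0,"y":0,"z":-0.02,"yaw":0,"grip":52},{"x":0,"y":0,"z":-0.05,"yaw":0,"grip":52},{"x":0,"y":0,"z":-0.09,"yaw":0,"grip":55},{"x":0,"y":0,"z":-0.12,"yaw":0,"grip":64},{"x":0,"y":0,"z":-0.12,"yaw":0,"grip":64},{"x":0,"y":0,"z":-0.12,"yaw":0,"grip":64}])

```text
time_s: 32.78
tool_pos: [568.1, -30.3, 231.0]
tool_rot: [0.014, 0.732, 0.681, 0.011]
ft_force: [0.0, 1.1, -1.5]
opening: 54.4
```

```bash
python3 -c "
from h import *
i,K,T=grab('side'); crop(i,(200,120,400,330),2.8,'g12s')
for n,C in (('side',(i,K,T)),('top',grab('top'))):
  for b in blobs(C[0],(98,120,150),(112,255,255),10,(235,125,345,330) if n=='top' else (220,150,390,330))[0]: print(n,b[0],b[1][4],onz(C[1],C[2],*b[0],38).round(1), st(onz(C[1],C[2],*b[0],60)).round(1))
crop(C[0],(230,125,390,265),4.8,'g12t')
go(395.5,210.3,180,51)
"
```

```text
side [353.1 183.3] 143 [ 393.6 -117.6   38. ] [-196.8  -96.8]
side [259.7 191.5] 51 [636.9 -42.9  38. ] [32.1 -7.4]
side [280.8 192.5] 42 [580.5 -48.   38. ] [-21.8 -16.3]
side [294.4 207.2] 13 [533.8   2.1  38. ] [-70.4  28.5]
side [339.5 282.5] 77 [397.  210.9  38. ] [-217.2  219.7]
top [305.8 187. ] 22 [534.4  20.6  38. ] [-68.4  24.7]
top [242.  231.9] 34 [394.1 209.3  38. ] [-220.1  199.7]
{'d': array([ 0.2277, -0.1889,  0.0418]), 'cur': np.float64(85.8), 'yaw': np.float64(0.608), 'pos': array([566.2, -30.2, 227.9]), 'q': array([-0.01,  0.31, -0.02,  1.84,  0.01,  0.96, -0.11]), 'f': array([-0.3,  0.7, -0.7]), 'op': 54.7, 't': 32.88}
```

View pics/g12s.png

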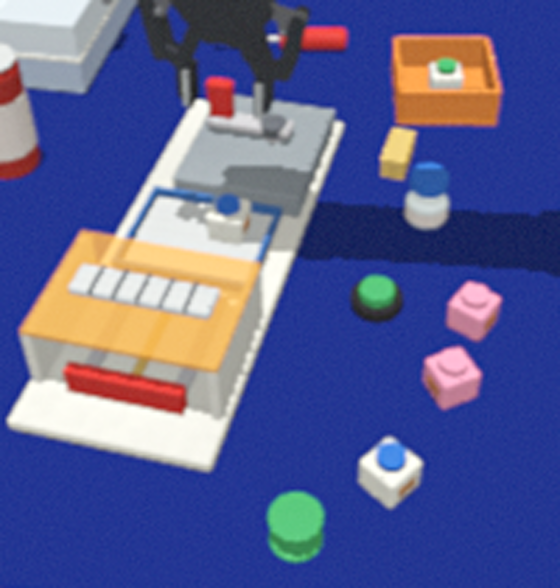

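View pics/g12t.png

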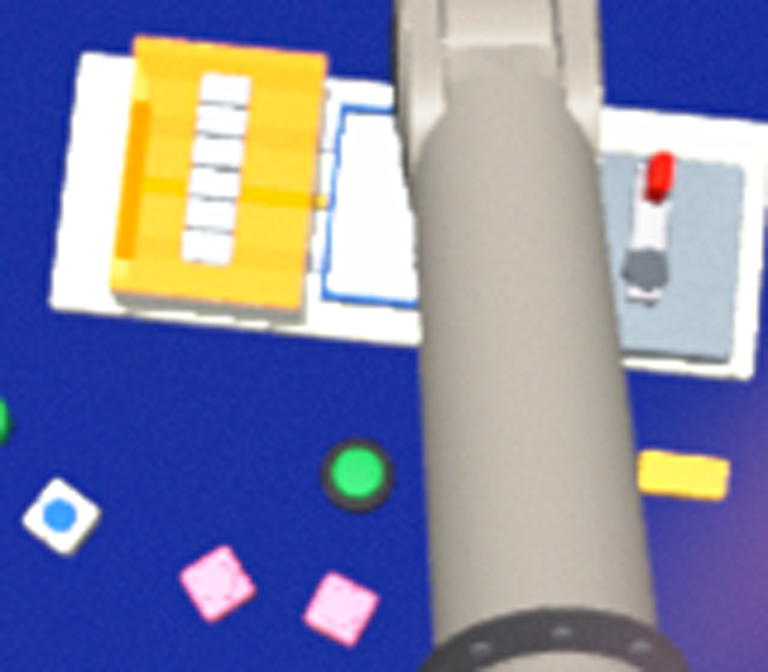

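```bash
python3 -c "
from h import *
i,K,T=grab('top')
u=cv2.resize(i[220:246,230:256],None,fx=8,fy=8,interpolation=cv2.INTER_CUBIC)
g=u[:,:,0]  # red channel: white high, table low; cap low
_,m=cv2.threshold(g,100,255,cv2.THRESH_BINARY)
c=max(cv2.findContours(m,cv2.RETR_EXTERNAL,cv2.CHAIN_APPROX_NONE)[0],key=cv2.contourArea)
r=cv2.minAreaRect(c);print(r)
bp=cv2.boxPoints(r)/8+np.array([230,220]); W=[onz(K,T,*p,28)[:2] for p in bp]; print(np.round(W,1),np.mean(W,0))
d=W[1]-W[0];print(np.degrees(np.arctan2(d[1],d[0])))
"
```

```text
((101.56000518798828, 101.92000579833984), (106.80000305175781, 104.80000305175781), 36.869895935058594)
[[388.3 235.9]
 [420.4 213.5]
 [396.7 180.5]
 [364.7 203. ]] [392.51408637 208.24687092]
-34.919726850996575
```

Call:
carry_out(deltas=[{"x":0.228,"y":-0.189,"z":0.03,"yaw":0.65,"grip":66},{"x":0.228,"y":-0.189,"z":0.03,"yaw":0.65,"grip":66},{"x":0.228,"y":-0.189,"z":0.03,"yaw":0.65,"grip":66},{"x":0.228,"y":-0.189,"z":0.03,"yaw":0.65,"grip":66},{"x":0.228,"y":-0.189,"z":0.03,"yaw":0.65,"grip":66},{"x":0.228,"y":-0.189,"z":0.03,"yaw":0.65,"grip":66},{"x":0.228,"y":-0.189,"z":0.03,"yaw":0.65,"grip":66},{"x":0.228,"y":-0.189,"z":0.03,"yaw":0.65,"grip":66},{"x":0.228,"y":-0.189,"z":0.03,"yaw":0.65,"grip":66},{"x":0.228,"y":-0.189,"z":0.03,"yaw":0.65,"grip":66},{"x":0.228,"y":-0.189,"z":0.03,"yaw":0.65,"grip":66},{"x":0.228,"y":-0.189,"z":0.03,"yaw":0.65,"grip":66}])

```text
time_s: 33.93
tool_pos: [395.4, 209.2, 190.9]
tool_rot: [0.008, 0.912, 0.41, 0.011]
ft_force: [0.5, -0.4, -0.1]
opening: 56.8
```

```bash
python3 -c "
from h import *
i,K,T=grab('side'); crop(i,(260,180,400,330),3.3,'g13s')
for n,C in (('side',(i,K,T)),('top',grab('top'))):
  for b in blobs(C[0],(98,120,150),(112,255,255),10,(235,195,345,330) if n=='top' else (300,200,390,330))[0]: print(n,b[0],b[1][4],onz(C[1],C[2],*b[0],38).round(1))
crop(C[0],(230,125,390,265),4.8,'g13t')
go(395.5,210.3,87,48)
"
```

```text
side [339.3 282.8] 80 [397.3 211.7  38. ]
top [342.7 233.8] 39 [393.6 -92.7  38. ]
{'d': array([-0.0009, -0.0032,  0.1042]), 'cur': np.float64(48.4), 'yaw': np.float64(0.008), 'pos': array([395.6, 209.4, 191.3]), 'q': array([-0.5 ,  0.16, -0.11,  2.13,  0.05,  0.83, -1.36]), 'f': array([0.1, 0.1, 0.5]), 'op': 56.1, 't': 34.03}
```

View pics/g13s.png

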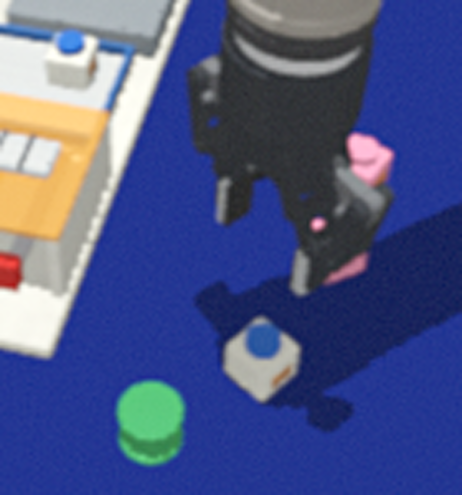

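Call:
carry_out(deltas=[{"x":0,"y":-0.003,"z":0.025,"yaw":0,"grip":68},{"x":0,"y":-0.003,"z":0.05,"yaw":0,"grip":68},{"x":0,"y":-0.003,"z":0.075,"yaw":0,"grip":68},{"x":0,"y":-0.003,"z":0.095,"yaw":0,"grip":68},{"x":0,"y":-0.003,"z":0.104,"yaw":0,"grip":68},{"x":0,"y":-0.003,"z":0.104,"yaw":0,"grip":68},{"x":0,"y":-0.003,"z":0.104,"yaw":0,"grip":0},{"x":0,"y":-0.003,"z":0.104,"yaw":0,"grip":0},{"x":0,"y":-0.003,"z":0.104,"yaw":0,"grip":0},{"x":0,"y":-0.003,"z":0.104,"yaw":0,"grip":0},{"x":0,"y":-0.003,"z":0.104,"yaw":0,"grip":0},{"x":0,"y":-0.003,"z":0.104,"yaw":0,"grip":0}])

```text
time_s: 35.03
tool_pos: [397.3, 211.3, 88.6]
tool_rot: [0.008, 0.912, 0.41, 0.013]
ft_force: [-0.7, -1.6, 7.2]
opening: 32.9
```

```bash
python3 -c "
from h import *
go(395.5,210.3,87,48)
"
```

```text
{'d': array([-0.0019, -0.0007,  0.0016]), 'cur': np.float64(48.4), 'yaw': np.float64(0.007), 'pos': array([397.3, 211.3,  88.6]), 'q': array([-0.51,  0.34, -0.1 ,  2.21,  0.1 ,  0.58, -1.41]), 'f': array([-0.7, -1.6,  7.2]), 'op': 32.9, 't': 35.03}
```

Call:
carry_out(deltas=[{"x":0,"y":0,"z":-0.02,"yaw":0,"grip":0},{"x":0,"y":0,"z":-0.05,"yaw":0,"grip":0},{"x":0,"y":0,"z":-0.08,"yaw":0,"grip":0},{"x":0,"y":0,"z":-0.11,"yaw":0,"grip":0},{"x":0,"y":0,"z":-0.13,"yaw":0,"grip":0},{"x":0,"y":0,"z":-0.13,"yaw":0,"grip":0},{"x":0,"y":0,"z":-0.13,"yaw":0,"grip":0}])

```text
time_s: 35.62
tool_pos: [393.9, 212.2, 220.0]
tool_rot: [0.008, 0.912, 0.41, 0.015]
ft_force: [-0.1, -0.0, -1.0]
opening: 32.7
```

```bash
python3 -c "
from h import *
go(*wo(26,20),215,85.7)
i,K,T=grab('side'); crop(i,(260,150,400,330),3.3,'g14s')
"
```

```text
{'d': array([0.0008, 0.3067, 0.013 ]), 'cur': np.float64(48.4), 'yaw': np.float64(-0.65), 'pos': array([393.9, 212.2, 220. ]), 'q': array([-0.5 ,  0.12, -0.11,  2.11,  0.04,  0.89, -1.36]), 'f': array([-0.1, -0. , -1. ]), 'op': 32.7, 't': 35.62}
```

View pics/g14s.png

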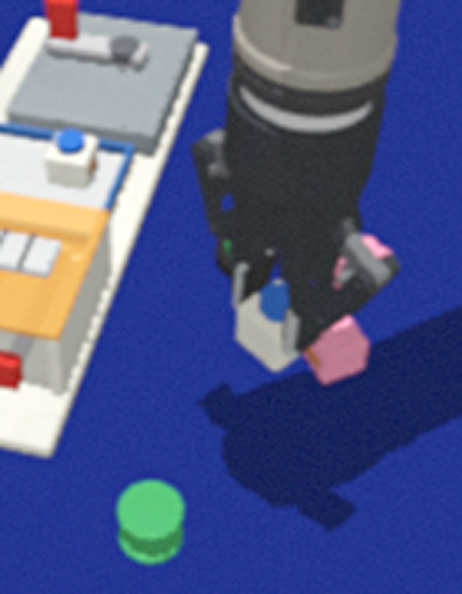

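Call:
carry_out(deltas=[{"x":0,"y":0.02,"z":0,"yaw":-0.08,"grip":0},{"x":0,"y":0.05,"z":0,"yaw":-0.17,"grip":0},{"x":0,"y":0.085,"z":0,"yaw":-0.27,"grip":0},{"x":0,"y":0.12,"z":0,"yaw":-0.37,"grip":0},{"x":0,"y":0.155,"z":0,"yaw":-0.47,"grip":0},{"x":0,"y":0.19,"z":0,"yaw":-0.57,"grip":0},{"x":0,"y":0.225,"z":0,"yaw":-0.65,"grip":0},{"x":0,"y":0.26,"z":0,"yaw":-0.65,"grip":0},{"x":0,"y":0.29,"z":0,"yaw":-0.65,"grip":0},{"x":0,"y":0.305,"z":0.005,"yaw":-0.65,"grip":0},{"x":0,"y":0.306,"z":0.005,"yaw":-0.65,"grip":0},{"x":0,"y":0.306,"z":0.005,"yaw":-0.65,"grip":0}])

```text
time_s: 36.67
tool_pos: [620.8, 8.4, 218.9]
tool_rot: [0.01, 0.734, 0.679, 0.008]
ft_force: [-0.0, 0.1, -0.3]
opening: 32.6
```

```bash
python3 -c "
from h import *
go(*wo(27,22),113,85.7)
i,K,T=grab('side'); crop(i,(200,120,340,240),4,'g15s')
"
```

```text
{'d': array([0.0032, 0.0015, 0.106 ]), 'cur': np.float64(85.6), 'yaw': np.float64(-0.002), 'pos': array([620.8,   8.4, 218.9]), 'q': array([-0.07,  0.41, -0.02,  1.72,  0.01,  0.99, -0.17]), 'f': array([-0. ,  0.1, -0.3]), 'op': 32.6, 't': 36.67}
```

View pics/g15s.png

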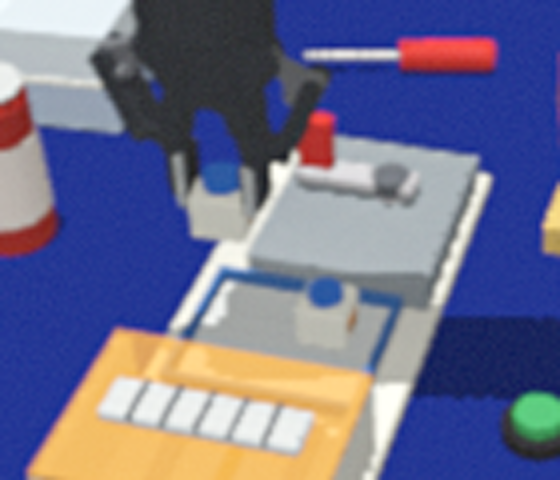

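Call:
carry_out(deltas=[{"x":0.003,"y":0.0015,"z":0.025,"yaw":0,"grip":0},{"x":0.003,"y":0.0015,"z":0.055,"yaw":0,"grip":0},{"x":0.003,"y":0.0015,"z":0.083,"yaw":0,"grip":0},{"x":0.003,"y":0.0015,"z":0.097,"yaw":0,"grip":0},{"x":0.003,"y":0.0015,"z":0.104,"yaw":0,"grip":0},{"x":0.003,"y":0.0015,"z":0.106,"yaw":0,"grip":0},{"x":0.003,"y":0.0015,"z":0.1075,"yaw":0,"grip":0},{"x":0.003,"y":0.0015,"z":0.1075,"yaw":0,"grip":0}])

```text
time_s: 37.38
tool_pos: [625.5, 13.1, 113.2]
tool_rot: [0.01, 0.733, 0.68, 0.009]
ft_force: [1.0, -0.1, 0.0]
opening: 32.7
```

Call:
carry_out(deltas=[{"x":0,"y":0,"z":0.001,"yaw":0,"grip":0},{"x":0,"y":0,"z":0.0015,"yaw":0,"grip":0},{"x":0,"y":0,"z":0.0015,"yaw":0,"grip":0}])

```text
time_s: 37.63
tool_pos: [626.0, 13.2, 112.6]
tool_rot: [0.011, 0.733, 0.68, 0.01]
ft_force: [-0.2, -0.1, -0.7]
opening: 32.3
```

```bash
python3 -c "
from h import *
go(*wo(27,22),113,85.7)
"
```

```text
{'d': array([-0.0021, -0.0006, -0.0005]), 'cur': np.float64(85.8), 'yaw': np.float64(0.001), 'pos': array([626. ,  13.2, 112.6]), 'q': array([-0.08,  0.54, -0.02,  1.78,  0.02,  0.79, -0.18]), 'f': array([-0.2, -0.1, -0.7]), 'op': 32.3, 't': 37.63}
```

Call:
carry_out(deltas=[{"x":-0.002,"y":-0.0005,"z":0.001,"yaw":0,"grip":0},{"x":-0.002,"y":-0.0005,"z":0.002,"yaw":0,"grip":0},{"x":-0.002,"y":-0.0005,"z":0.003,"yaw":0,"grip":0},{"x":-0.002,"y":-0.0005,"z":0.003,"yaw":0,"grip":0}])

```text
time_s: 37.97
tool_pos: [625.7, 10.6, 110.8]
tool_rot: [0.011, 0.733, 0.68, 0.01]
ft_force: [-2.8, -0.7, 6.8]
opening: 32.5
```

Contact (6.8 N up). Releasing.

Call:
carry_out(deltas=[{"x":0,"y":0,"z":0,"yaw":0,"grip":20},{"x":0,"y":0,"z":0,"yaw":0,"grip":45},{"x":0,"y":0,"z":0,"yaw":0,"grip":52},{"x":0,"y":0,"z":0,"yaw":0,"grip":52},{"x":0,"y":0,"z":-0.02,"yaw":0,"grip":52},{"x":0,"y":0,"z":-0.05,"yaw":0,"grip":52},{"x":0,"y":0,"z":-0.09,"yaw":0,"grip":55},{"x":0,"y":0,"z":-0.12,"yaw":0,"grip":50},{"x":0,"y":0,"z":-0.12,"yaw":0,"grip":50},{"x":0,"y":0,"z":-0.12,"yaw":0,"grip":50}])

```text
time_s: 38.8
tool_pos: [623.3, 11.0, 233.2]
tool_rot: [0.013, 0.733, 0.68, 0.012]
ft_force: [0.6, 0.1, -0.8]
opening: 42.9
```

```bash
python3 -c "
from h import *
i,K,T=grab('side'); crop(i,(200,120,400,330),2.8,'g16s')
for b in blobs(i,(98,120,150),(112,255,255),10,(220,150,390,330))[0]: print(b[0],b[1][4], st(onz(K,T,*b[0],60)).round(1))
go(611,-160,190,85.7)
"
```

```text
[353.  183.4] 154 [-196.6  -96.3]
[254.9 191.2] 25 [44.5 -5.6]
[280.8 192.6] 40 [-21.9 -16. ]
[257.  198.9] 42 [29.1 21.2]
{'d': array([-0.1713,  0.0004,  0.0412]), 'cur': np.float64(85.7), 'yaw': np.float64(0.0), 'pos': array([622.1,  11. , 231.1]), 'q': array([-0.08,  0.4 , -0.02,  1.71,  0.01,  1.01, -0.17]), 'f': array([ 0.1, -0. , -0.8]), 'op': 42.2, 't': 38.85}
```

View pics/g16s.png

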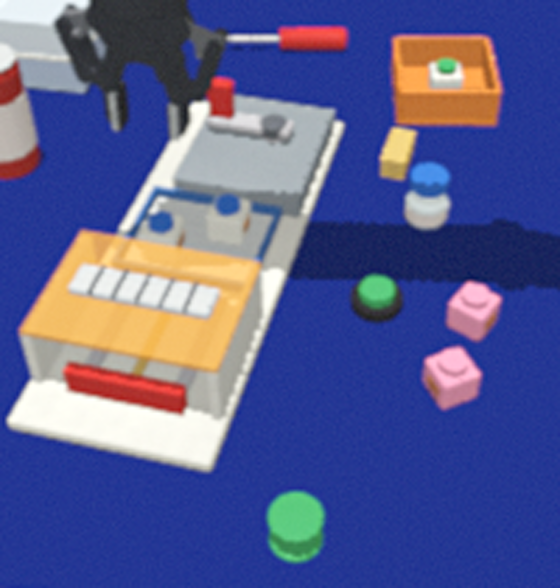

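Both modules stand in the tray, and no blue-capped blocks are left on the table. The cured module is still in the box. I'll go back to the crank.

Call:
carry_out(deltas=[{"x":-0.171,"y":0.0005,"z":0.04,"yaw":-1.4,"grip":50},{"x":-0.171,"y":0.0005,"z":0.04,"yaw":-1.4,"grip":50},{"x":-0.171,"y":0.0005,"z":0.04,"yaw":-1.4,"grip":50},{"x":-0.171,"y":0.0005,"z":0.04,"yaw":-1.4,"grip":50},{"x":-0.171,"y":0.0005,"z":0.04,"yaw":-1.4,"grip":50},{"x":-0.171,"y":0.0005,"z":0.04,"yaw":-1.4,"grip":50},{"x":-0.171,"y":0.0005,"z":0.04,"yaw":-1.4,"grip":50},{"x":-0.171,"y":0.0005,"z":0.04,"yaw":-1.4,"grip":50},{"x":-0.171,"y":0.0005,"z":0.04,"yaw":-1.4,"grip":50},{"x":-0.171,"y":0.0005,"z":0.04,"yaw":-1.4,"grip":50},{"x":-0.171,"y":0.0005,"z":0.04,"yaw":-1.4,"grip":50},{"x":-0.171,"y":0.0005,"z":0.04,"yaw":-1.4,"grip":50}])

```text
time_s: 39.85
tool_pos: [609.8, -159.5, 188.7]
tool_rot: [0.013, 0.12, 0.993, 0.001]
ft_force: [0.7, -0.1, -0.1]
opening: 42.7
```

```bash
python3 -c "
from h import *
go(611.3,-160.2,138,175.9)
i,K,T=grab('top'); crop(i,(230,125,390,265),4.8,'g17t')
for b in blobs(i,(98,120,150),(112,255,255),10,(290,140,335,190))[0]: print(b[0],b[1][4], st(onz(K,T,*b[0],60)).round(1))
"
```

```text
{'d': array([-0.0003, -0.0006,  0.0507]), 'cur': np.float64(166.2), 'yaw': np.float64(-0.169), 'pos': array([ 609.8, -159.5,  188.7]), 'q': array([ 0.39,  0.47, -0.27,  1.72,  0.14,  0.95,  1.4 ]), 'f': array([ 0.7, -0.1, -0.1]), 'op': 42.7, 't': 39.85}
[317.5 148.5] 18 [53.5  0. ]
[332.2 150.9] 12 [ 50.4 -45.1]
[310.5 156.5] 32 [26.6 19. ]
[321.2 174.1] 33 [-24.6 -18. ]
[313.9 187.8] 40 [-68.5   0.2]
```

View pics/g17t.png

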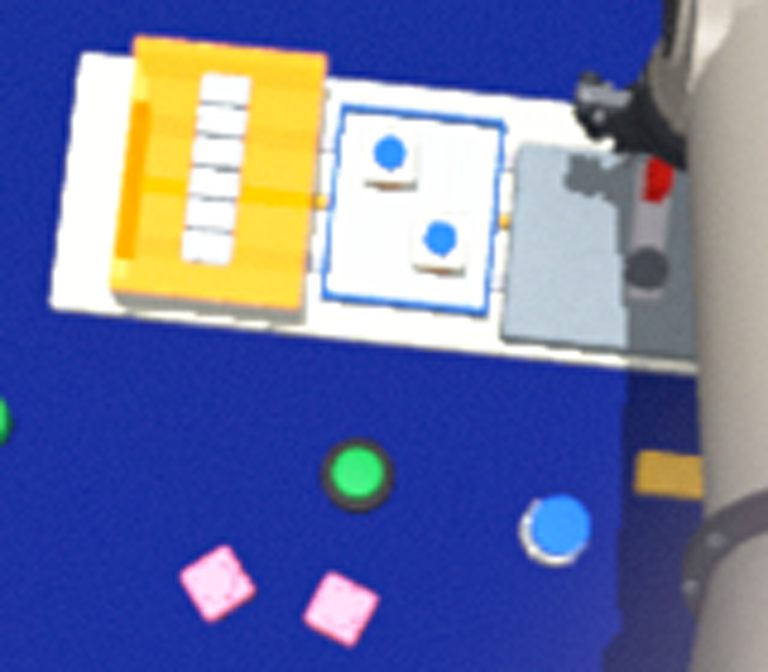

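Both modules are placed well, at tray positions of about (27,19) and (-25,-18). I'll grip the crank.

Call:
carry_out(deltas=[{"x":0,"y":-0.0006,"z":0,"yaw":-0.1,"grip":50},{"x":0,"y":-0.0006,"z":0,"yaw":-0.169,"grip":50},{"x":0,"y":-0.0006,"z":0.025,"yaw":-0.169,"grip":50},{"x":0,"y":-0.0006,"z":0.049,"yaw":-0.169,"grip":50},{"x":0,"y":-0.0006,"z":0.049,"yaw":-0.169,"grip":50},{"x":0,"y":-0.0006,"z":0.049,"yaw":-0.169,"grip":50},{"x":0,"y":-0.0006,"z":0.049,"yaw":-0.169,"grip":0},{"x":0,"y":-0.0006,"z":0.049,"yaw":-0.169,"grip":0},{"x":0,"y":-0.0006,"z":0.049,"yaw":-0.169,"grip":0},{"x":0,"y":-0.0006,"z":0.049,"yaw":-0.169,"grip":0},{"x":0,"y":-0.0006,"z":0.049,"yaw":-0.169,"grip":0},{"x":0,"y":-0.0006,"z":0.049,"yaw":-0.169,"grip":0}])

```text
time_s: 40.9
tool_pos: [611.8, -161.0, 141.2]
tool_rot: [0.015, 0.037, 0.999, -0.001]
ft_force: [-1.2, -1.2, 5.9]
opening: 12.8
```

```bash
python3 -c "
from h import *
go(611.3,-160.2,138,175.9)"
```

```text
{'d': array([0.0006, 0.0007, 0.0032]), 'cur': np.float64(175.7), 'yaw': np.float64(-0.003), 'pos': array([ 611.8, -161. ,  141.2]), 'q': array([ 0.41,  0.53, -0.29,  1.74,  0.19,  0.87,  1.54]), 'f': array([-1.2, -1.2,  5.9]), 'op': 12.8, 't': 40.9}
```

Call:
carry_out(deltas=[{"x":0.0003,"y":-0.0055,"z":0,"yaw":0.1,"grip":0},{"x":0.0011,"y":-0.0109,"z":0,"yaw":0.2,"grip":0},{"x":0.0025,"y":-0.0163,"z":0,"yaw":0.3,"grip":0},{"x":0.0043,"y":-0.0214,"z":0,"yaw":0.4,"grip":0},{"x":0.0067,"y":-0.0264,"z":0,"yaw":0.5,"grip":0},{"x":0.0096,"y":-0.0311,"z":0,"yaw":0.6,"grip":0},{"x":0.0129,"y":-0.0354,"z":0,"yaw":0.7,"grip":0},{"x":0.0167,"y":-0.0395,"z":0,"yaw":0.8,"grip":0},{"x":0.0208,"y":-0.0431,"z":0,"yaw":0.9,"grip":0},{"x":0.0253,"y":-0.0463,"z":0,"yaw":1.0,"grip":0},{"x":0.0301,"y":-0.049,"z":0,"yaw":1.1,"grip":0},{"x":0.0351,"y":-0.0513,"z":0,"yaw":1.2,"grip":0}])

```text
time_s: 41.9
tool_pos: [571.7, -210.8, 141.2]
tool_rot: [0.012, 0.595, 0.803, 0.006]
ft_force: [-2.0, -1.2, 8.9]
opening: 13.3
```

```bash
python3 -c "
from h import *
go(611.3,-160.2,138,175.9)
i,K,T=grab('side'); crop(i,(200,120,340,290),3.5,'g18s')"
```

```text
{'d': array([0.037 , 0.0525, 0.0039]), 'cur': np.float64(106.9), 'yaw': np.float64(-1.204), 'pos': array([ 571.7, -210.8,  141.2]), 'q': array([ 0.29,  0.48, -0.  ,  1.81, -0.  ,  0.83,  0.58]), 'f': array([-2. , -1.2,  8.9]), 'op': 13.3, 't': 41.9}
```

View pics/g18s.png

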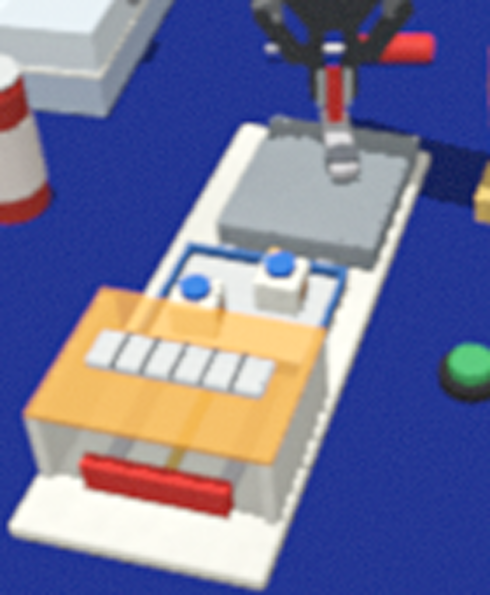

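The tray is moving in with both modules upright. Two more turns of the same length.

Call:
carry_out(deltas=[{"x":0.0003,"y":-0.0055,"z":0,"yaw":0.1,"grip":0},{"x":0.0011,"y":-0.0109,"z":0,"yaw":0.2,"grip":0},{"x":0.0025,"y":-0.0163,"z":0,"yaw":0.3,"grip":0},{"x":0.0043,"y":-0.0214,"z":0,"yaw":0.4,"grip":0},{"x":0.0067,"y":-0.0264,"z":0,"yaw":0.5,"grip":0},{"x":0.0096,"y":-0.0311,"z":0,"yaw":0.6,"grip":0},{"x":0.0129,"y":-0.0354,"z":0,"yaw":0.7,"grip":0},{"x":0.0167,"y":-0.0395,"z":0,"yaw":0.8,"grip":0},{"x":0.0208,"y":-0.0431,"z":0,"yaw":0.9,"grip":0},{"x":0.0253,"y":-0.0463,"z":0,"yaw":1.0,"grip":0},{"x":0.0301,"y":-0.049,"z":0,"yaw":1.1,"grip":0},{"x":0.0351,"y":-0.0513,"z":0,"yaw":1.2,"grip":0}])

```text
time_s: 42.95
tool_pos: [510.0, -192.0, 140.9]
tool_rot: [0.005, 0.946, 0.324, 0.009]
ft_force: [-6.8, 1.2, 16.1]
opening: 13.3
```

Call:
carry_out(deltas=[{"x":0.0003,"y":-0.0055,"z":0,"yaw":0.1,"grip":0},{"x":0.0011,"y":-0.0109,"z":0,"yaw":0.2,"grip":0},{"x":0.0025,"y":-0.0163,"z":0,"yaw":0.3,"grip":0},{"x":0.0043,"y":-0.0214,"z":0,"yaw":0.4,"grip":0},{"x":0.0067,"y":-0.0264,"z":0,"yaw":0.5,"grip":0},{"x":0.0096,"y":-0.0311,"z":0,"yaw":0.6,"grip":0},{"x":0.0129,"y":-0.0354,"z":0,"yaw":0.7,"grip":0},{"x":0.0167,"y":-0.0395,"z":0,"yaw":0.8,"grip":0},{"x":0.0208,"y":-0.0431,"z":0,"yaw":0.9,"grip":0},{"x":0.0253,"y":-0.0463,"z":0,"yaw":1.0,"grip":0},{"x":0.0301,"y":-0.049,"z":0,"yaw":1.1,"grip":0},{"x":0.0351,"y":-0.0513,"z":0,"yaw":1.2,"grip":0}])

```text
time_s: 43.95
tool_pos: [505.4, -127.3, 141.0]
tool_rot: [-0.002, 0.964, -0.267, 0.008]
ft_force: [-3.1, 3.8, 8.8]
opening: 13.2
```

```bash
python3 -c "
from h import *
go(611.3,-160.2,138,175.9)"
```

```text
{'d': array([ 0.1077, -0.0262,  0.0048]), 'cur': np.float64(-31.0), 'yaw': np.float64(2.673), 'pos': array([ 505.4, -127.3,  141. ]), 'q': array([-0.29,  0.41,  0.56,  2.02, -0.31,  0.77, -1.66]), 'f': array([-3.1,  3.8,  8.8]), 'op': 13.2, 't': 43.95}
```

Call:
carry_out(deltas=[{"x":0.0003,"y":-0.0055,"z":0,"yaw":0.1,"grip":0},{"x":0.0011,"y":-0.0109,"z":0,"yaw":0.2,"grip":0},{"x":0.0025,"y":-0.0163,"z":0,"yaw":0.3,"grip":0},{"x":0.0043,"y":-0.0214,"z":0,"yaw":0.4,"grip":0},{"x":0.0067,"y":-0.0264,"z":0,"yaw":0.5,"grip":0},{"x":0.0096,"y":-0.0311,"z":0,"yaw":0.6,"grip":0},{"x":0.0129,"y":-0.0354,"z":0,"yaw":0.7,"grip":0},{"x":0.0167,"y":-0.0395,"z":0,"yaw":0.8,"grip":0},{"x":0.0167,"y":-0.0395,"z":0,"yaw":0.8,"grip":0},{"x":0.0167,"y":-0.0395,"z":0,"yaw":0.8,"grip":50},{"x":0.0167,"y":-0.0395,"z":0,"yaw":0.8,"grip":50},{"x":0.0167,"y":-0.0395,"z":0,"yaw":0.8,"grip":50}])

```text
time_s: 44.95
tool_pos: [539.3, -102.1, 141.5]
tool_rot: [-0.005, 0.784, -0.621, 0.007]
ft_force: [0.0, 0.0, -0.0]
opening: 42.6
```

```bash
python3 -c "
from h import *
go(611.3,-160.2,138,175.9)
d=state()['tool_pos'][:2]-np.array([555.6,-156.1]); print(np.degrees(np.arctan2(d[1],d[0])),np.hypot(*d))"
```

```text
{'d': array([ 0.073 , -0.0567,  0.0047]), 'cur': np.float64(-76.8), 'yaw': np.float64(1.873), 'pos': array([ 539.3, -102.1,  141.5]), 'q': array([-0.47,  0.51,  0.74,  1.96, -0.47,  0.83, -2.38]), 'f': array([ 0.,  0., -0.]), 'op': 42.6, 't': 44.95}
106.76098771724668 56.400998399152115
```

Call:
carry_out(deltas=[{"x":0,"y":0,"z":-0.025,"yaw":0,"grip":50},{"x":0,"y":0,"z":-0.05,"yaw":0,"grip":50},{"x":0,"y":0,"z":-0.05,"yaw":-0.1,"grip":50},{"x":0,"y":0,"z":-0.05,"yaw":-1.1,"grip":50},{"x":0,"y":0,"z":-0.05,"yaw":-1.1,"grip":50},{"x":0,"y":0,"z":-0.05,"yaw":-1.1,"grip":50},{"x":0,"y":0,"z":-0.05,"yaw":-1.1,"grip":50},{"x":0,"y":0,"z":-0.05,"yaw":-1.1,"grip":50},{"x":0,"y":0,"z":-0.05,"yaw":-1.1,"grip":50},{"x":0,"y":0,"z":-0.05,"yaw":-1.1,"grip":50},{"x":0,"y":0,"z":-0.05,"yaw":-1.1,"grip":50},{"x":0,"y":0,"z":-0.05,"yaw":-1.1,"grip":50}])

```text
time_s: 45.95
tool_pos: [537.9, -102.6, 191.8]
tool_rot: [-0.001, 0.993, -0.119, 0.008]
ft_force: [-0.0, 0.2, 0.1]
opening: 42.7
```

Call:
carry_out(deltas=[{"x":0,"y":0,"z":0,"yaw":-1.4,"grip":50},{"x":0,"y":0,"z":0,"yaw":-1.4,"grip":50},{"x":0,"y":0,"z":0,"yaw":-1.4,"grip":50},{"x":0,"y":0,"z":0,"yaw":-1.4,"grip":50},{"x":0,"y":0,"z":0,"yaw":-1.4,"grip":50},{"x":0,"y":0,"z":0,"yaw":-1.4,"grip":50},{"x":0,"y":0,"z":0,"yaw":-1.4,"grip":50},{"x":0,"y":0,"z":0,"yaw":-1.4,"grip":50},{"x":0,"y":0,"z":0,"yaw":-1.4,"grip":50},{"x":0,"y":0,"z":0,"yaw":-1.4,"grip":50},{"x":0,"y":0,"z":0,"yaw":-1.4,"grip":50},{"x":0,"y":0,"z":0,"yaw":-1.4,"grip":50}])

```text
time_s: 46.95
tool_pos: [537.5, -103.0, 191.9]
tool_rot: [0.004, 0.836, 0.549, 0.007]
ft_force: [-0.9, 0.1, 0.4]
opening: 42.7
```

```bash
python3 -c "
from h import *
go(536,-103.5,138,-72)
i,K,T=grab('side'); crop(i,(200,120,340,290),3.5,'g19s')"
```

```text
{'d': array([-0.0015, -0.002 ,  0.0539]), 'cur': np.float64(66.5), 'yaw': np.float64(2.418), 'pos': array([ 537.5, -103. ,  191.9]), 'q': array([-0.09,  0.33,  0.24,  1.92, -0.11,  0.89, -0.2 ]), 'f': array([-0.9,  0.1,  0.4]), 'op': 42.7, 't': 46.95}
```

View pics/g19s.png

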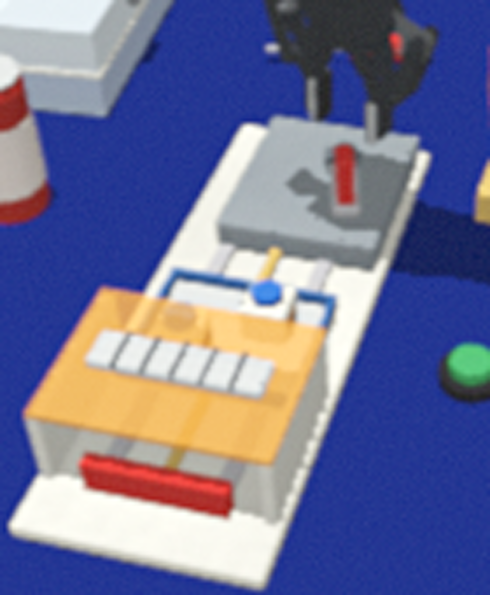

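```bash
python3 -c "
from h import *
go(540.5,-102,139,104)"
```

```text
{'d': array([0.0016, 0.0015, 0.0529]), 'cur': np.float64(66.4), 'yaw': np.float64(-0.656), 'pos': array([ 537.5, -103. ,  191.9]), 'q': array([-0.09,  0.33,  0.24,  1.92, -0.11,  0.89, -0.2 ]), 'f': array([-0.8,  0.4,  0.7]), 'op': 42.7, 't': 47.0}
```

Call:
carry_out(deltas=[{"x":0.002,"y":0.002,"z":0,"yaw":-0.655,"grip":50},{"x":0.002,"y":0.002,"z":0,"yaw":-0.655,"grip":50},{"x":0.002,"y":0.002,"z":0,"yaw":-0.655,"grip":50},{"x":0.002,"y":0.002,"z":0,"yaw":-0.655,"grip":50},{"x":0.002,"y":0.002,"z":0,"yaw":-0.655,"grip":50},{"x":0.002,"y":0.002,"z":0,"yaw":-0.655,"grip":50},{"x":0.002,"y":0.002,"z":0,"yaw":-0.655,"grip":50},{"x":0.002,"y":0.002,"z":0.025,"yaw":-0.655,"grip":50},{"x":0.002,"y":0.002,"z":0.052,"yaw":-0.655,"grip":50},{"x":0.002,"y":0.002,"z":0.052,"yaw":-0.655,"grip":50},{"x":0.002,"y":0.002,"z":0.052,"yaw":-0.655,"grip":50}])

```text
time_s: 47.92
tool_pos: [539.9, -101.8, 139.0]
tool_rot: [0.005, 0.617, 0.787, 0.005]
ft_force: [-0.4, -0.2, -0.2]
opening: 42.8
```

```bash
python3 -c "
from h import *
go(540.5,-102,139,104)"
```

```text
{'d': array([-0.0003,  0.0005, -0.    ]), 'cur': np.float64(103.8), 'yaw': np.float64(-0.003), 'pos': array([ 539.9, -101.8,  139. ]), 'q': array([ 0.02,  0.4 ,  0.11,  1.95, -0.06,  0.78,  0.41]), 'f': array([-0.4, -0.2, -0.2]), 'op': 42.8, 't': 47.92}
```

Call:
carry_out(deltas=[{"x":0,"y":0,"z":0,"yaw":0,"grip":0},{"x":0,"y":0,"z":0,"yaw":0,"grip":0},{"x":0,"y":0,"z":0,"yaw":0,"grip":0},{"x":0,"y":0,"z":0,"yaw":0,"grip":0},{"x":0,"y":0,"z":0,"yaw":0,"grip":0},{"x":0,"y":0,"z":0,"yaw":0,"grip":0}])

```text
time_s: 48.42
tool_pos: [541.3, -101.8, 140.6]
tool_rot: [0.006, 0.617, 0.787, 0.005]
ft_force: [1.5, 0.5, 5.6]
opening: 13.0
```

```bash
python3 -c "
from h import *
go(540.5,-102,139,104)"
```

```text
{'d': array([-0.    , -0.0008,  0.0016]), 'cur': np.float64(103.8), 'yaw': np.float64(-0.003), 'pos': array([ 541.3, -101.8,  140.6]), 'q': array([ 0.02,  0.4 ,  0.11,  1.95, -0.06,  0.78,  0.41]), 'f': array([1.5, 0.5, 5.6]), 'op': 13.0, 't': 48.42}
```

Call:
carry_out(deltas=[{"x":-0.0003,"y":0.0055,"z":0,"yaw":0.1,"grip":0},{"x":-0.0011,"y":0.0109,"z":0,"yaw":0.2,"grip":0},{"x":-0.0025,"y":0.0163,"z":0,"yaw":0.3,"grip":0},{"x":-0.0043,"y":0.0214,"z":0,"yaw":0.4,"grip":0},{"x":-0.0067,"y":0.0264,"z":0,"yaw":0.5,"grip":0},{"x":-0.0096,"y":0.0311,"z":0,"yaw":0.6,"grip":0},{"x":-0.0129,"y":0.0354,"z":0,"yaw":0.7,"grip":0},{"x":-0.0167,"y":0.0395,"z":0,"yaw":0.8,"grip":0},{"x":-0.0208,"y":0.0431,"z":0,"yaw":0.9,"grip":0},{"x":-0.0253,"y":0.0463,"z":0,"yaw":1.0,"grip":0},{"x":-0.0301,"y":0.049,"z":0,"yaw":1.1,"grip":0},{"x":-0.0351,"y":0.0513,"z":0,"yaw":1.2,"grip":0}])

```text
time_s: 49.42
tool_pos: [600.6, -123.5, 140.8]
tool_rot: [0.003, 0.954, 0.3, 0.009]
ft_force: [7.1, -1.5, -8.7]
opening: 12.8
```

Call:
carry_out(deltas=[{"x":-0.0003,"y":0.0055,"z":0,"yaw":0.1,"grip":0},{"x":-0.0011,"y":0.0109,"z":0,"yaw":0.2,"grip":0},{"x":-0.0025,"y":0.0163,"z":0,"yaw":0.3,"grip":0},{"x":-0.0043,"y":0.0214,"z":0,"yaw":0.4,"grip":0},{"x":-0.0067,"y":0.0264,"z":0,"yaw":0.5,"grip":0},{"x":-0.0096,"y":0.0311,"z":0,"yaw":0.6,"grip":0},{"x":-0.0129,"y":0.0354,"z":0,"yaw":0.7,"grip":0},{"x":-0.0167,"y":0.0395,"z":0,"yaw":0.8,"grip":0},{"x":-0.0208,"y":0.0431,"z":0,"yaw":0.9,"grip":0},{"x":-0.0253,"y":0.0463,"z":0,"yaw":1.0,"grip":0},{"x":-0.0301,"y":0.049,"z":0,"yaw":1.1,"grip":0},{"x":-0.0351,"y":0.0513,"z":0,"yaw":1.2,"grip":0}])

```text
time_s: 50.42
tool_pos: [601.7, -187.0, 140.7]
tool_rot: [-0.001, 0.956, -0.292, 0.01]
ft_force: [3.5, -1.8, -3.7]
opening: 13.0
```

```bash
python3 -c "
from h import *
go(540.5,-102,139,104)
d=state()['tool_pos'][:2]-np.array([555.6,-156.1]); print(np.degrees(np.arctan2(d[1],d[0])),np.hypot(*d))"
```

```text
{'d': array([-0.0983, -0.0363,  0.0002]), 'cur': np.float64(-34.0), 'yaw': np.float64(-2.409), 'pos': array([ 601.7, -187. ,  140.7]), 'q': array([-0.26,  0.62,  0.68,  1.77, -0.49,  0.91, -1.53]), 'f': array([ 3.5, -1.8, -3.7]), 'op': 13.0, 't': 50.42}
-33.85688495888017 55.534757699729504
```

Call:
carry_out(deltas=[{"x":-0.0003,"y":0.0055,"z":0,"yaw":0.1,"grip":0},{"x":-0.0011,"y":0.0109,"z":0,"yaw":0.2,"grip":0},{"x":-0.0025,"y":0.0163,"z":0,"yaw":0.3,"grip":0},{"x":-0.0043,"y":0.0214,"z":0,"yaw":0.4,"grip":0},{"x":-0.0067,"y":0.0264,"z":0,"yaw":0.5,"grip":0},{"x":-0.0096,"y":0.0311,"z":0,"yaw":0.6,"grip":0},{"x":-0.0129,"y":0.0354,"z":0,"yaw":0.7,"grip":0},{"x":-0.0167,"y":0.0395,"z":0,"yaw":0.8,"grip":0},{"x":-0.0167,"y":0.0395,"z":0,"yaw":0.8,"grip":0},{"x":-0.0167,"y":0.0395,"z":0,"yaw":0.8,"grip":50},{"x":-0.0167,"y":0.0395,"z":0,"yaw":0.8,"grip":50},{"x":-0.0167,"y":0.0395,"z":0,"yaw":0.8,"grip":50}])

```text
time_s: 51.42
tool_pos: [566.1, -210.0, 139.9]
tool_rot: [-0.005, 0.767, -0.641, 0.009]
ft_force: [-0.1, 0.2, -0.2]
opening: 42.7
```

```bash
python3 -c "
from h import *
go(540.5,-102,139,104)
d=state()['tool_pos'][:2]-np.array([555.6,-156.1]); print(np.degrees(np.arctan2(d[1],d[0])),np.hypot(*d))"
```

```text
{'d': array([-1.108e-01,  6.000e-03,  1.000e-04]), 'cur': np.float64(-79.8), 'yaw': np.float64(3.075), 'pos': array([ 566.1, -210. ,  139.9]), 'q': array([-0.35,  0.66,  0.88,  1.84, -0.64,  0.93, -2.14]), 'f': array([-0.1,  0.2, -0.2]), 'op': 42.7, 't': 51.42}
-78.99318531769556 54.92062197086774
```

Call:
carry_out(deltas=[{"x":0,"y":0,"z":-0.025,"yaw":0,"grip":50},{"x":0,"y":0,"z":-0.05,"yaw":0,"grip":50},{"x":0,"y":0,"z":-0.05,"yaw":-0.1,"grip":50},{"x":0,"y":0,"z":-0.05,"yaw":-1.1,"grip":50},{"x":0,"y":0,"z":-0.05,"yaw":-1.1,"grip":50},{"x":0,"y":0,"z":-0.05,"yaw":-1.1,"grip":50},{"x":0,"y":0,"z":-0.05,"yaw":-1.1,"grip":50},{"x":0,"y":0,"z":-0.05,"yaw":-1.1,"grip":50},{"x":0,"y":0,"z":-0.05,"yaw":-1.1,"grip":50},{"x":0,"y":0,"z":-0.05,"yaw":-1.1,"grip":50},{"x":0,"y":0,"z":-0.05,"yaw":-1.1,"grip":50},{"x":0,"y":0,"z":-0.05,"yaw":-1.1,"grip":50}])

```text
time_s: 52.42
tool_pos: [565.2, -209.7, 190.1]
tool_rot: [-0.001, 0.989, -0.145, 0.011]
ft_force: [0.4, -0.0, 0.2]
opening: 42.7
```

Call:
carry_out(deltas=[{"x":0,"y":0,"z":0,"yaw":-1.4,"grip":50},{"x":0,"y":0,"z":0,"yaw":-1.4,"grip":50},{"x":0,"y":0,"z":0,"yaw":-1.4,"grip":50},{"x":0,"y":0,"z":0,"yaw":-1.4,"grip":50},{"x":0,"y":0,"z":0,"yaw":-1.4,"grip":50},{"x":0,"y":0,"z":0,"yaw":-1.4,"grip":50},{"x":0,"y":0,"z":0,"yaw":-1.4,"grip":50},{"x":0,"y":0,"z":0,"yaw":-1.4,"grip":50},{"x":0,"y":0,"z":0,"yaw":-1.4,"grip":50},{"x":0,"y":0,"z":0,"yaw":-1.4,"grip":50},{"x":0,"y":0,"z":0,"yaw":-1.4,"grip":50},{"x":0,"y":0,"z":0,"yaw":-1.4,"grip":50}])

```text
time_s: 53.42
tool_pos: [565.2, -209.7, 190.0]
tool_rot: [0.006, 0.85, 0.527, 0.009]
ft_force: [0.5, 0.4, 0.5]
opening: 42.7
```

```bash
python3 -c "
from h import *
a=np.radians(-80); p=np.array([555.6,-156.1])+55.9*np.array([np.cos(a),np.sin(a)]); print(p)
go(*p,139,100)"
```

```text
[ 565.30693313 -211.15075339]
{'d': array([-0.0017, -0.0003,  0.051 ]), 'cur': np.float64(63.6), 'yaw': np.float64(-0.635), 'pos': array([ 565.2, -209.7,  190. ]), 'q': array([ 0.02,  0.43,  0.34,  1.79, -0.18,  0.92, -0.02]), 'f': array([0.5, 0.4, 0.5]), 'op': 42.7, 't': 53.42}
```

Call:
carry_out(deltas=[{"x":-0.0012,"y":0,"z":0,"yaw":-0.635,"grip":50},{"x":-0.0012,"y":0,"z":0,"yaw":-0.635,"grip":50},{"x":-0.0012,"y":0,"z":0,"yaw":-0.635,"grip":50},{"x":-0.0012,"y":0,"z":0,"yaw":-0.635,"grip":50},{"x":-0.0012,"y":0,"z":0,"yaw":-0.635,"grip":50},{"x":-0.0012,"y":0,"z":0,"yaw":-0.635,"grip":50},{"x":-0.0012,"y":0,"z":0,"yaw":-0.635,"grip":50},{"x":-0.0012,"y":0,"z":0.025,"yaw":-0.635,"grip":50},{"x":-0.0012,"y":0,"z":0.051,"yaw":-0.635,"grip":50},{"x":-0.0012,"y":0,"z":0.051,"yaw":-0.635,"grip":50},{"x":-0.0012,"y":0,"z":0.051,"yaw":-0.635,"grip":50}])

```text
time_s: 54.33
tool_pos: [564.8, -210.4, 137.9]
tool_rot: [0.007, 0.644, 0.765, 0.005]
ft_force: [0.0, -0.5, -0.1]
opening: 42.6
```

Call:
carry_out(deltas=[{"x":0,"y":0,"z":0,"yaw":0,"grip":0},{"x":0,"y":0,"z":0,"yaw":0,"grip":0},{"x":0,"y":0,"z":0,"yaw":0,"grip":0},{"x":0,"y":0,"z":0,"yaw":0,"grip":0},{"x":0,"y":0,"z":0,"yaw":0,"grip":0},{"x":0,"y":0,"z":0,"yaw":0,"grip":0}])

```text
time_s: 54.83
tool_pos: [565.0, -210.9, 139.5]
tool_rot: [0.007, 0.644, 0.765, 0.005]
ft_force: [-1.3, -0.5, 6.2]
opening: 13.5
```

```bash
python3 -c "
from h import *
go(540.5,-102,139,104)
d=state()['tool_pos'][:2]-np.array([555.6,-156.1]); print(np.degrees(np.arctan2(d[1],d[0])),np.hypot(*d))
i,K,T=grab('side'); crop(i,(200,120,340,290),3.5,'g20s')"
```

```text
{'d': array([ 1.115e-01, -5.500e-03, -1.000e-04]), 'cur': np.float64(99.8), 'yaw': np.float64(-0.073), 'pos': array([ 565. , -210.9,  139.5]), 'q': array([ 0.14,  0.49,  0.19,  1.82, -0.13,  0.83,  0.57]), 'f': array([-1.3, -0.5,  6.2]), 'op': 13.5, 't': 54.83}
-80.31356765478593 55.61258799465834
```

View pics/g20s.png

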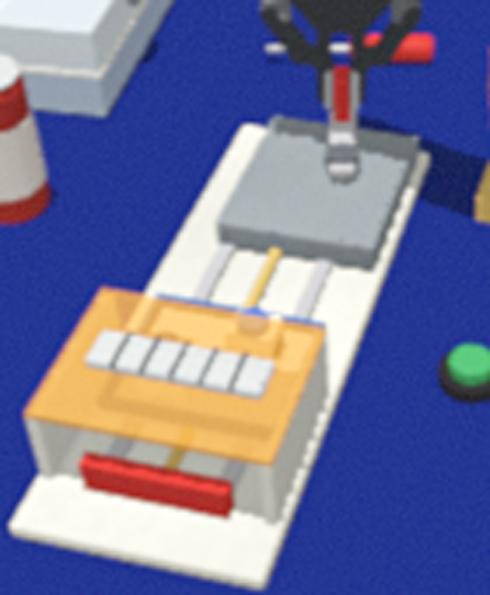

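Call:
carry_out(deltas=[{"x":0.0003,"y":-0.0055,"z":0,"yaw":0.1,"grip":0},{"x":0.0011,"y":-0.0109,"z":0,"yaw":0.2,"grip":0},{"x":0.0025,"y":-0.0163,"z":0,"yaw":0.3,"grip":0},{"x":0.0043,"y":-0.0214,"z":0,"yaw":0.4,"grip":0},{"x":0.0067,"y":-0.0264,"z":0,"yaw":0.5,"grip":0},{"x":0.0096,"y":-0.0311,"z":0,"yaw":0.6,"grip":0},{"x":0.0129,"y":-0.0354,"z":0,"yaw":0.7,"grip":0},{"x":0.0167,"y":-0.0395,"z":0,"yaw":0.8,"grip":0},{"x":0.0208,"y":-0.0431,"z":0,"yaw":0.9,"grip":0},{"x":0.0253,"y":-0.0463,"z":0,"yaw":1.0,"grip":0},{"x":0.0301,"y":-0.049,"z":0,"yaw":1.1,"grip":0},{"x":0.0351,"y":-0.0513,"z":0,"yaw":1.2,"grip":0}])

```text
time_s: 55.88
tool_pos: [507.5, -185.2, 139.4]
tool_rot: [0.003, 0.964, 0.266, 0.008]
ft_force: [-3.0, 0.6, 6.2]
opening: 12.8
```

Call:
carry_out(deltas=[{"x":0.0003,"y":-0.0055,"z":0,"yaw":0.1,"grip":0},{"x":0.0011,"y":-0.0109,"z":0,"yaw":0.2,"grip":0},{"x":0.0025,"y":-0.0163,"z":0,"yaw":0.3,"grip":0},{"x":0.0043,"y":-0.0214,"z":0,"yaw":0.4,"grip":0},{"x":0.0067,"y":-0.0264,"z":0,"yaw":0.5,"grip":0},{"x":0.0096,"y":-0.0311,"z":0,"yaw":0.6,"grip":0},{"x":0.0129,"y":-0.0354,"z":0,"yaw":0.7,"grip":0},{"x":0.0167,"y":-0.0395,"z":0,"yaw":0.8,"grip":0},{"x":0.0208,"y":-0.0431,"z":0,"yaw":0.9,"grip":0},{"x":0.0253,"y":-0.0463,"z":0,"yaw":1.0,"grip":0},{"x":0.0301,"y":-0.049,"z":0,"yaw":1.1,"grip":0},{"x":0.0351,"y":-0.0513,"z":0,"yaw":1.2,"grip":0}])

```text
time_s: 56.88
tool_pos: [510.9, -122.3, 139.5]
tool_rot: [-0.002, 0.945, -0.326, 0.007]
ft_force: [-0.7, 0.4, -1.4]
opening: 13.0
```

Call:
carry_out(deltas=[{"x":0.0003,"y":-0.0055,"z":0,"yaw":0.1,"grip":0},{"x":0.0011,"y":-0.0109,"z":0,"yaw":0.2,"grip":0},{"x":0.0025,"y":-0.0163,"z":0,"yaw":0.3,"grip":0},{"x":0.0043,"y":-0.0214,"z":0,"yaw":0.4,"grip":0},{"x":0.0067,"y":-0.0264,"z":0,"yaw":0.5,"grip":0},{"x":0.0096,"y":-0.0311,"z":0,"yaw":0.6,"grip":0},{"x":0.0129,"y":-0.0354,"z":0,"yaw":0.7,"grip":0},{"x":0.0129,"y":-0.0354,"z":0,"yaw":0.7,"grip":0}])

```text
time_s: 57.55
tool_pos: [543.6, -101.7, 139.5]
tool_rot: [-0.004, 0.776, -0.63, 0.006]
ft_force: [3.2, 0.6, -5.8]
opening: 13.1
```

```bash
python3 -c "
from h import *
go(540.5,-102,139,104)
d=state()['tool_pos'][:2]-np.array([555.6,-156.1]); print(np.degrees(np.arctan2(d[1],d[0])),np.hypot(*d))
i,K,T=grab('side'); crop(i,(200,120,340,290),3.5,'g21s')"
```

```text
{'d': array([-0.0003,  0.0031,  0.0004]), 'cur': np.float64(-78.1), 'yaw': np.float64(3.104), 'pos': array([ 543.6, -101.7,  139.5]), 'q': array([-0.6 ,  0.61,  0.95,  1.96, -0.64,  0.89, -2.26]), 'f': array([ 3.2,  0.6, -5.8]), 'op': 13.1, 't': 57.55}
102.43519008454558 55.74587749263936
```

View pics/g21s.png

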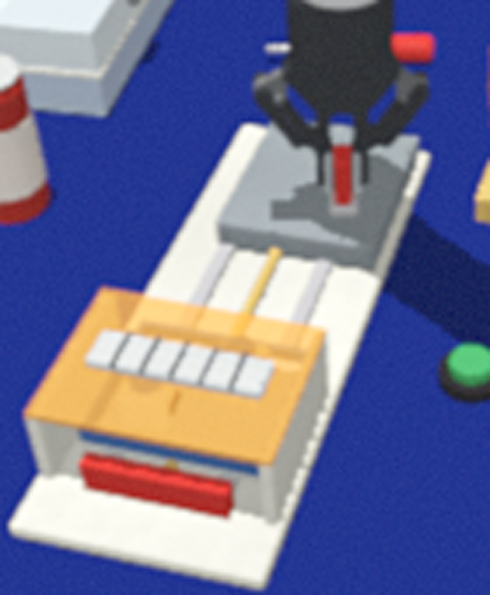

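Call:
carry_out(deltas=[{"x":0,"y":0,"z":0,"yaw":0,"grip":50},{"x":0,"y":0,"z":0,"yaw":0,"grip":50},{"x":0,"y":0,"z":0,"yaw":0,"grip":50},{"x":0,"y":0,"z":-0.025,"yaw":0,"grip":50},{"x":0,"y":0,"z":-0.05,"yaw":0,"grip":50},{"x":0,"y":0,"z":-0.05,"yaw":-0.1,"grip":50},{"x":0,"y":0,"z":-0.05,"yaw":-0.8,"grip":50},{"x":0,"y":0,"z":-0.05,"yaw":-0.8,"grip":50},{"x":0,"y":0,"z":-0.05,"yaw":-0.8,"grip":50},{"x":0,"y":0,"z":-0.05,"yaw":-0.8,"grip":50},{"x":0,"y":0,"z":-0.05,"yaw":-0.8,"grip":50},{"x":0,"y":0,"z":-0.05,"yaw":-0.8,"grip":50}])

```text
time_s: 58.6
tool_pos: [542.6, -102.1, 190.3]
tool_rot: [-0.002, 0.962, -0.274, 0.008]
ft_force: [-0.6, 0.4, 0.1]
opening: 42.8
```

Call:
carry_out(deltas=[{"x":0,"y":0,"z":0,"yaw":-1.4,"grip":50},{"x":0,"y":0,"z":0,"yaw":-1.4,"grip":50},{"x":0,"y":0,"z":0,"yaw":-1.4,"grip":50},{"x":0,"y":0,"z":0,"yaw":-1.4,"grip":50},{"x":0,"y":0,"z":0,"yaw":-1.4,"grip":50},{"x":0,"y":0,"z":0,"yaw":-1.4,"grip":50},{"x":0,"y":0,"z":0,"yaw":-1.4,"grip":50},{"x":0,"y":0,"z":0,"yaw":-1.4,"grip":50},{"x":0,"y":0,"z":0,"yaw":-1.4,"grip":50},{"x":0,"y":0,"z":0,"yaw":-1.4,"grip":50},{"x":0,"y":0,"z":0,"yaw":-1.4,"grip":50},{"x":0,"y":0,"z":0,"yaw":-1.4,"grip":50}])

```text
time_s: 59.6
tool_pos: [542.5, -102.7, 191.1]
tool_rot: [0.004, 0.911, 0.411, 0.009]
ft_force: [-0.0, 0.5, -0.3]
opening: 42.6
```

```bash
python3 -c "
from h import *
go(543.6,-101.7,138.5,102)"
```

```text
{'d': array([ 0.0008, -0.0006,  0.0526]), 'cur': np.float64(48.6), 'yaw': np.float64(-0.932), 'pos': array([ 542.5, -102.7,  191.1]), 'q': array([-0.28,  0.37,  0.48,  1.91, -0.22,  0.89, -0.41]), 'f': array([-0. ,  0.5, -0.3]), 'op': 42.6, 't': 59.6}
```

Call:
carry_out(deltas=[{"x":0.001,"y":-0.0005,"z":0,"yaw":-0.932,"grip":50},{"x":0.001,"y":-0.0005,"z":0,"yaw":-0.932,"grip":50},{"x":0.001,"y":-0.0005,"z":0,"yaw":-0.932,"grip":50},{"x":0.001,"y":-0.0005,"z":0,"yaw":-0.932,"grip":50},{"x":0.001,"y":-0.0005,"z":0,"yaw":-0.932,"grip":50},{"x":0.001,"y":-0.0005,"z":0,"yaw":-0.932,"grip":50},{"x":0.001,"y":-0.0005,"z":0,"yaw":-0.932,"grip":50},{"x":0.001,"y":-0.0005,"z":0,"yaw":-0.932,"grip":50},{"x":0.001,"y":-0.0005,"z":0,"yaw":-0.932,"grip":50},{"x":0.001,"y":-0.0005,"z":0.02,"yaw":-0.932,"grip":50},{"x":0.001,"y":-0.0005,"z":0.05,"yaw":-0.932,"grip":50},{"x":0.001,"y":-0.0005,"z":0.052,"yaw":-0.932,"grip":50}])

```text
time_s: 60.6
tool_pos: [540.9, -101.3, 135.6]
tool_rot: [0.004, 0.63, 0.776, 0.004]
ft_force: [-0.9, 0.1, -1.3]
opening: 42.4
```

```bash
python3 -c "
from h import *
go(543.6,-101.7,138.5,102)"
```

```text
{'d': array([-0.0009,  0.0026, -0.0029]), 'cur': np.float64(101.9), 'yaw': np.float64(-0.002), 'pos': array([ 540.9, -101.3,  135.6]), 'q': array([-0.11,  0.42,  0.27,  1.95, -0.16,  0.78,  0.46]), 'f': array([-0.9,  0.1, -1.3]), 'op': 42.4, 't': 60.6}
```

Call:
carry_out(deltas=[{"x":0,"y":0,"z":0,"yaw":0,"grip":0},{"x":0,"y":0,"z":0,"yaw":0,"grip":0},{"x":0,"y":0,"z":0,"yaw":0,"grip":0},{"x":0,"y":0,"z":0,"yaw":0,"grip":0},{"x":0,"y":0,"z":0,"yaw":0,"grip":0},{"x":0,"y":0,"z":0,"yaw":0,"grip":0}])

```text
time_s: 61.1
tool_pos: [542.2, -101.0, 136.5]
tool_rot: [0.005, 0.629, 0.777, 0.005]
ft_force: [5.5, -0.3, -7.1]
opening: 13.3
```

Call:
carry_out(deltas=[{"x":-0.0003,"y":0.0055,"z":0,"yaw":0.1,"grip":0},{"x":-0.0011,"y":0.0109,"z":0,"yaw":0.2,"grip":0},{"x":-0.0025,"y":0.0163,"z":0,"yaw":0.3,"grip":0},{"x":-0.0043,"y":0.0214,"z":0,"yaw":0.4,"grip":0},{"x":-0.0067,"y":0.0264,"z":0,"yaw":0.5,"grip":0},{"x":-0.0096,"y":0.0311,"z":0,"yaw":0.6,"grip":0},{"x":-0.0129,"y":0.0354,"z":0,"yaw":0.7,"grip":0},{"x":-0.0167,"y":0.0395,"z":0,"yaw":0.8,"grip":0},{"x":-0.0208,"y":0.0431,"z":0,"yaw":0.9,"grip":0},{"x":-0.0253,"y":0.0463,"z":0,"yaw":1.0,"grip":0},{"x":-0.0301,"y":0.049,"z":0,"yaw":1.1,"grip":0},{"x":-0.0351,"y":0.0513,"z":0,"yaw":1.2,"grip":0}])

```text
time_s: 62.1
tool_pos: [601.6, -123.9, 136.7]
tool_rot: [0.003, 0.958, 0.286, 0.008]
ft_force: [8.0, -3.0, -17.5]
opening: 13.6
```

Call:
carry_out(deltas=[{"x":-0.0003,"y":0.0055,"z":0,"yaw":0.1,"grip":0},{"x":-0.0011,"y":0.0109,"z":0,"yaw":0.2,"grip":0},{"x":-0.0025,"y":0.0163,"z":0,"yaw":0.3,"grip":0},{"x":-0.0043,"y":0.0214,"z":0,"yaw":0.4,"grip":0},{"x":-0.0055,"y":0.0239,"z":0,"yaw":0.45,"grip":0},{"x":-0.0067,"y":0.0264,"z":0,"yaw":0.5,"grip":0},{"x":-0.0067,"y":0.0264,"z":0,"yaw":0.5,"grip":0}])

```text
time_s: 62.68
tool_pos: [611.3, -151.0, 136.7]
tool_rot: [0.003, 0.999, 0.04, 0.01]
ft_force: [6.2, -5.2, -12.2]
opening: 13.3
```

```bash
python3 -c "
from h import *
go(543.6,-101.7,138.5,102)
d=state()['tool_pos'][:2]-np.array([555.6,-156.1]); print(np.degrees(np.arctan2(d[1],d[0])),np.hypot(*d))"
```

```text
{'d': array([-0.0635, -0.0545, -0.0034]), 'cur': np.float64(4.5), 'yaw': np.float64(-1.701), 'pos': array([ 611.3, -151. ,  136.7]), 'q': array([-0.31,  0.62,  0.67,  1.77, -0.48,  0.9 , -0.92]), 'f': array([  6.2,  -5.2, -12.2]), 'op': 13.3, 't': 62.68}
5.227763447944358 55.90350552555263
```

Call:
carry_out(deltas=[{"x":-0.0001,"y":0.0028,"z":0,"yaw":0.05,"grip":0},{"x":-0.0003,"y":0.0055,"z":0,"yaw":0.1,"grip":0},{"x":-0.0006,"y":0.0082,"z":0,"yaw":0.14,"grip":0},{"x":-0.0009,"y":0.01,"z":0,"yaw":0.16,"grip":0},{"x":-0.0009,"y":0.011,"z":0,"yaw":0.16,"grip":0}])

```text
time_s: 63.1
tool_pos: [611.4, -160.5, 136.7]
tool_rot: [0.001, 0.999, -0.04, 0.01]
ft_force: [1.7, 3.1, -6.2]
opening: 13.2
```

```bash
python3 -c "
from h import *
go(543.6,-101.7,138.5,102)
d=state()['tool_pos'][:2]-np.array([555.6,-156.1]); print(np.degrees(np.arctan2(d[1],d[0])),np.hypot(*d), state()['moment'])"
```

```text
{'d': array([-0.0723, -0.0531, -0.0033]), 'cur': np.float64(-4.6), 'yaw': np.float64(-1.86), 'pos': array([ 611.4, -160.5,  136.7]), 'q': array([-0.31,  0.64,  0.7 ,  1.76, -0.51,  0.91, -1.04]), 'f': array([ 1.7,  3.1, -6.2]), 'op': 13.2, 't': 63.1}
-4.474950136457283 55.98952321106437 [ 0.57692352  0.13493243 -0.07076362]
```

Call:
carry_out(deltas=[{"x":0,"y":0.002,"z":0,"yaw":0.02,"grip":0},{"x":0,"y":0.003,"z":0,"yaw":0.03,"grip":0},{"x":0,"y":0.003,"z":0,"yaw":0.03,"grip":0}])

```text
time_s: 63.35
tool_pos: [611.5, -161.2, 136.7]
tool_rot: [-0.0, 0.999, -0.053, 0.009]
ft_force: [0.7, 4.4, -5.2]
opening: 13.1
```

Call:
carry_out(deltas=[{"x":0,"y":0,"z":0,"yaw":0,"grip":0},{"x":0,"y":0,"z":0,"yaw":0,"grip":0},{"x":0,"y":0,"z":0,"yaw":0,"grip":50},{"x":0,"y":0,"z":0,"yaw":0,"grip":50},{"x":0,"y":0,"z":0,"yaw":0,"grip":50},{"x":0,"y":0,"z":-0.03,"yaw":0,"grip":50},{"x":0,"y":0,"z":-0.06,"yaw":0,"grip":50},{"x":0,"y":0,"z":-0.09,"yaw":0,"grip":30},{"x":0,"y":0,"z":-0.1,"yaw":0,"grip":0},{"x":0,"y":0,"z":-0.1,"yaw":0,"grip":0}])

```text
time_s: 64.18
tool_pos: [611.2, -163.0, 240.7]
tool_rot: [0.0, 0.998, -0.054, 0.013]
ft_force: [0.0, -0.5, -0.4]
opening: 6.4
```

```bash
python3 -c "
from h import *
i,K,T=grab('top'); crop(i,(230,125,390,265),4.8,'g22t')
b=blobs(i,(55,120,100),(80,255,255),10,(290,205,320,240))[0]; print(b,[onz(K,T,*b[0][0],z).round(1) for z in(20,25,30)])
r=ray(K,T,*b[0][0])
i,K,T=grab('side'); crop(i,(200,120,400,330),2.8,'g22s')
b=blobs(i,(55,120,100),(80,255,255),10,(320,210,350,240))[0]; print(b,[onz(K,T,*b[0][0],z).round(1) for z in(20,25,30)])
go(426,29,150)
"
```

```text
Traceback (most recent call last):
IndexError: list index out of range
```

View pics/g22t.png

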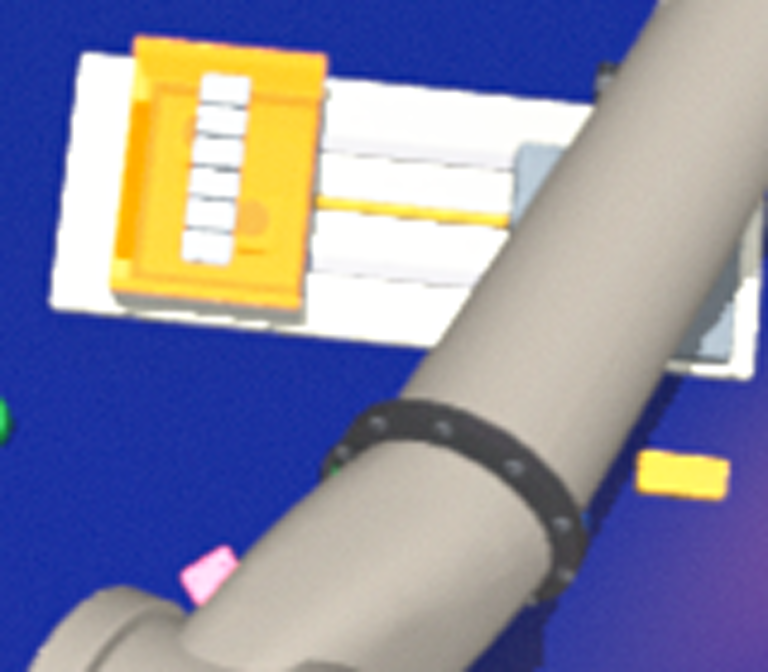

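```bash
python3 - <<'E'
from h import *
i,K,T=grab('top'); r1=ray(K,T,304.,223.)
i,K,T=grab('side'); crop(i,(200,120,400,330),2.8,'g22s'); r2=ray(K,T,334.1,223.9)
o1,d1=r1;o2,d2=r2
t=np.linalg.lstsq(np.stack([d1,-d2],1),o2-o1,rcond=None)[0]; print(o1+d1*t[0],o2+d2*t[1])
go(428,27,150)
E
```

```text
[426.52124781  23.9488642   16.47623762] [428.82087724  23.84664789  16.73318836]
{'d': array([-0.2012, -0.1674,  0.0826]), 'cur': np.float64(-6.1), 'pos': array([ 608.9, -160.9,  235.4]), 'q': array([-0.37,  0.53,  0.79,  1.69, -0.43,  1.08, -1.13]), 'f': array([-0.3,  0.3, -0.1]), 'op': -0.2, 't': 64.33}
```

View pics/g22s.png

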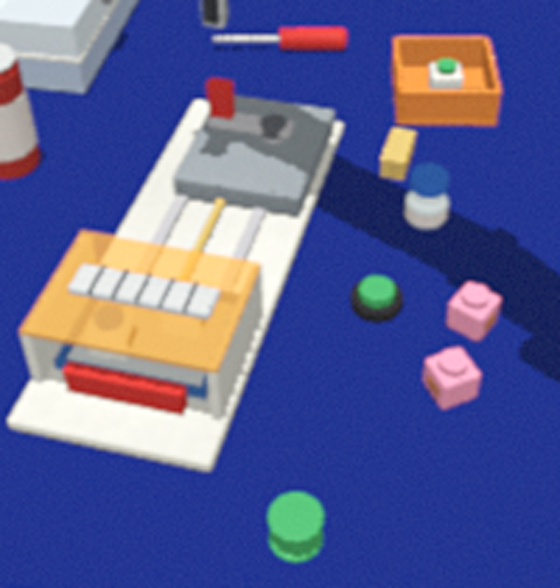

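Call:
carry_out(deltas=[{"x":-0.2,"y":-0.165,"z":0.04,"yaw":0,"grip":0},{"x":-0.2,"y":-0.165,"z":0.04,"yaw":0,"grip":0},{"x":-0.2,"y":-0.165,"z":0.04,"yaw":0,"grip":0},{"x":-0.2,"y":-0.165,"z":0.04,"yaw":0,"grip":0},{"x":-0.2,"y":-0.165,"z":0.04,"yaw":0,"grip":0},{"x":-0.2,"y":-0.165,"z":0.04,"yaw":0,"grip":0},{"x":-0.2,"y":-0.165,"z":0.04,"yaw":0,"grip":0},{"x":-0.2,"y":-0.165,"z":0.08,"yaw":0,"grip":0},{"x":-0.2,"y":-0.165,"z":0.1,"yaw":0,"grip":0},{"x":-0.2,"y":-0.165,"z":0.1,"yaw":0,"grip":0},{"x":-0.2,"y":-0.165,"z":0.1,"yaw":0,"grip":0}])

```text
time_s: 65.25
tool_pos: [427.8, 23.9, 131.4]
tool_rot: [0.0, 0.999, -0.054, 0.006]
ft_force: [-0.4, 0.1, 0.8]
opening: 0.2
```

```bash
python3 - <<'E'
from h import *
i,K,T=grab('side'); crop(i,(280,140,400,260),4.8,'g23s')
go(427.5,24,105)
E
```

```text
{'d': array([-0.0019,  0.    ,  0.0274]), 'cur': np.float64(-6.2), 'pos': array([429. ,  23.8, 132.4]), 'q': array([-0.85,  0.32,  0.81,  2.24, -0.36,  0.7 , -1.47]), 'f': array([0.8, 0.5, 0.3]), 'op': -0.2, 't': 65.3}
```

View pics/g23s.png

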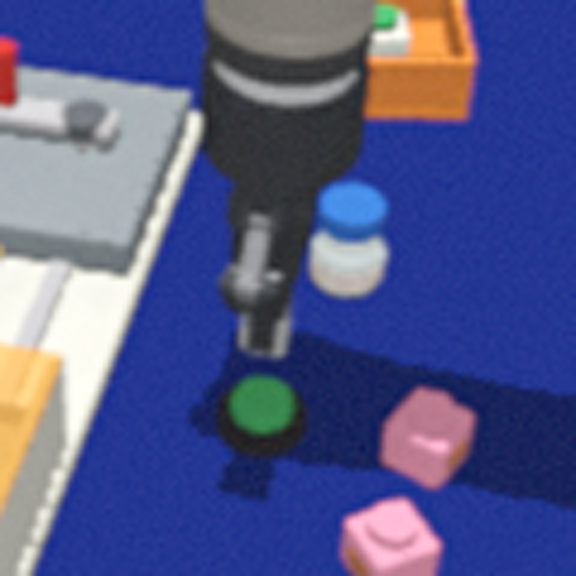

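Call:
carry_out(deltas=[{"x":-0.001,"y":0,"z":0.015,"yaw":0,"grip":0},{"x":-0.001,"y":0,"z":0.027,"yaw":0,"grip":0},{"x":-0.001,"y":0,"z":0.03,"yaw":0,"grip":0},{"x":-0.001,"y":0,"z":0.03,"yaw":0,"grip":0}])

```text
time_s: 65.63
tool_pos: [428.7, 23.5, 102.7]
tool_rot: [0.0, 0.998, -0.054, 0.007]
ft_force: [0.0, -0.4, 0.4]
opening: 0.1
```

Call:
carry_out(deltas=[{"x":0,"y":0,"z":0.002,"yaw":0,"grip":0},{"x":0,"y":0,"z":0.004,"yaw":0,"grip":0},{"x":0,"y":0,"z":0.004,"yaw":0,"grip":0}])

```text
time_s: 65.88
tool_pos: [429.2, 23.5, 99.1]
tool_rot: [-0.0, 0.998, -0.054, 0.008]
ft_force: [0.0, -0.7, 0.1]
opening: 0.1
```

Call:
carry_out(deltas=[{"x":0,"y":0,"z":0.002,"yaw":0,"grip":0},{"x":0,"y":0,"z":0.004,"yaw":0,"grip":0},{"x":0,"y":0,"z":0.004,"yaw":0,"grip":0}])

```text
time_s: 66.13
tool_pos: [429.2, 23.5, 95.0]
tool_rot: [-0.0, 0.998, -0.054, 0.008]
ft_force: [1.0, -0.2, 0.8]
opening: 0.1
```

Call:
carry_out(deltas=[{"x":-0.001,"y":0,"z":0.002,"yaw":0,"grip":0},{"x":-0.001,"y":0,"z":0.003,"yaw":0,"grip":0},{"x":-0.001,"y":0,"z":0.003,"yaw":0,"grip":0}])

```text
time_s: 66.38
tool_pos: [429.0, 23.6, 92.1]
tool_rot: [-0.0, 0.998, -0.054, 0.009]
ft_force: [0.8, 0.2, 3.7]
opening: -0.2
```

Contact is starting (3.7 N, fingertips at z ≈ 19.5). I'll press on through the stroke.

Call:
carry_out(deltas=[{"x":0,"y":0,"z":0.002,"yaw":0,"grip":0},{"x":0,"y":0,"z":0.004,"yaw":0,"grip":0},{"x":0,"y":0,"z":0.005,"yaw":0,"grip":0},{"x":0,"y":0,"z":0.005,"yaw":0,"grip":0}])

```text
time_s: 66.72
tool_pos: [429.2, 23.4, 88.3]
tool_rot: [-0.001, 0.998, -0.055, 0.008]
ft_force: [-5.4, -0.2, 25.2]
opening: -0.3
```

Call:
carry_out(deltas=[{"x":0,"y":0,"z":0.002,"yaw":0,"grip":0},{"x":0,"y":0,"z":0.003,"yaw":0,"grip":0},{"x":0,"y":0,"z":0.003,"yaw":0,"grip":0}])

```text
time_s: 66.97
tool_pos: [429.5, 23.1, 87.9]
tool_rot: [-0.003, 0.998, -0.055, 0.007]
ft_force: [-12.7, -1.4, 46.8]
opening: -0.3
```

```bash
python3 - <<'E'
from h import *
i,K,T=grab('side'); crop(i,(300,180,370,250),8,'g24s')
go(427.5,24,105)
E
```

```text
{'d': array([-0.0018, -0.0008, -0.0171]), 'cur': np.float64(-6.4), 'pos': array([429.5,  23.1,  87.9]), 'q': array([-0.75,  0.41,  0.71,  2.26, -0.49,  0.6 , -1.36]), 'f': array([-10.5,  -0.5,  47.6]), 'op': -0.2, 't': 67.02}
```

View pics/g24s.png

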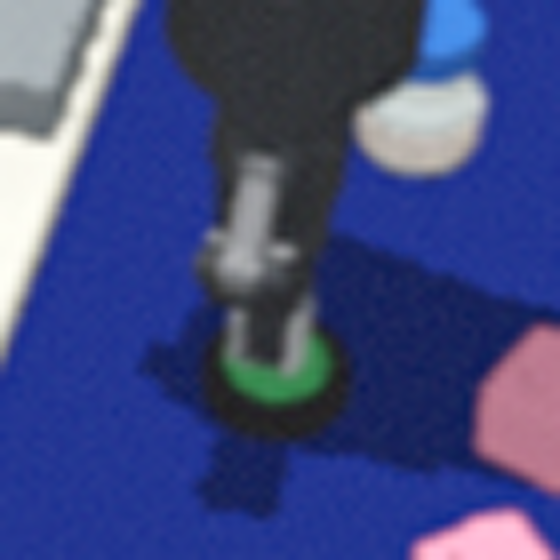

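The button bottomed out hard: 47 N with almost no further motion, and about 6 mm of stroke from first contact. I'll retreat and check everything.

Call:
carry_out(deltas=[{"x":0,"y":0,"z":-0.01,"yaw":0,"grip":0},{"x":0,"y":0,"z":-0.04,"yaw":0,"grip":0},{"x":0,"y":0,"z":-0.08,"yaw":0,"grip":0},{"x":0,"y":0,"z":-0.12,"yaw":0,"grip":0},{"x":-0.08,"y":0,"z":-0.15,"yaw":0,"grip":0},{"x":-0.08,"y":0.1,"z":-0.15,"yaw":0,"grip":0},{"x":-0.08,"y":0.15,"z":-0.15,"yaw":0,"grip":0},{"x":-0.08,"y":0.2,"z":-0.15,"yaw":0,"grip":0},{"x":-0.08,"y":0.25,"z":-0.15,"yaw":0,"grip":0},{"x":-0.08,"y":0.25,"z":-0.15,"yaw":0,"grip":0},{"x":-0.08,"y":0.25,"z":-0.15,"yaw":0,"grip":0}])

```text
time_s: 67.93
tool_pos: [320.2, -211.8, 234.2]
tool_rot: [-0.004, 0.998, -0.055, 0.006]
ft_force: [1.3, 0.4, 1.1]
opening: -0.1
```

```bash
python3 - <<'E'
from h import *
i,K,T=grab('side'); crop(i,(190,110,400,330),2.7,'g25s')
i,K,T=grab('top'); crop(i,(220,125,445,265),3.5,'g25t')
go(427.5,24,105)
E
```

```text
{'d': array([ 0.0762, -0.25  ,  0.1327]), 'cur': np.float64(-7.0), 'pos': array([ 319.5, -215.8,  234.4]), 'q': array([-0.96, -0.3 ,  1.29,  2.23,  0.33,  1.01, -1.55]), 'f': array([ 0.1,  0.4, -0.2]), 'op': -0.1, 't': 68.03}
```

View pics/g25s.png

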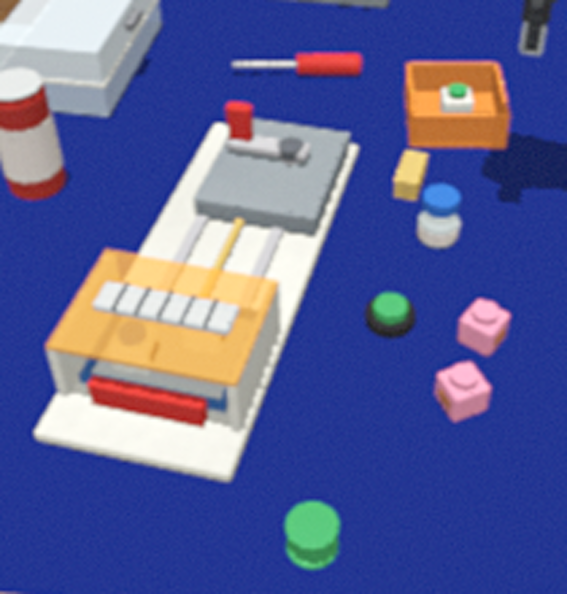

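View pics/g25t.png

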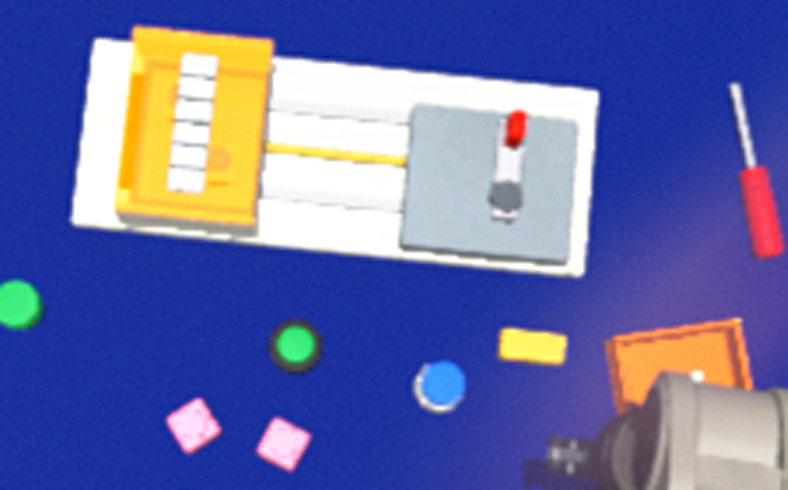

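```bash
python3 - <<'E'
from h import *
i,K,T=grab('top'); print(st(onz(K,T,220/3.5+220,158/3.5+125,60)).round(1))
i,K,T=grab('side'); print(st(onz(K,T,131/2.7+190,332/2.7+110,60)).round(1))
print(np.abs(state()['qd']).max(), job.finish_job())
E
```

```text
[-23.4  98.2]
[ 30.4 140.8]
the job is handed in; nothing more can be done
0.06262089954715633 None
```

The job is handed in at about 68 s of the 210 s allowed. The hand-in gives no verdict, so these results come from my own checks.

**What I did**
- **Tray out:** I wound the crank anticlockwise until it hit its end stop, with the handle along station +x.
- **Cured module:** I stood it near the middle of the orange box.
- **Blue-capped modules:** I found only two on the table. I stood them in the tray at about (27, 20) and (−24, −18) mm.
- **Tray home:** I cranked two full turns clockwise, regripping three times.
- **Lamp:** I pressed the button once, then moved the arm clear.

**Last checks**
- **Tray:** the handle is back along station +x after two full turns, so the tray should be home. Resistance at the home stop was only about 4 N, weaker than the 16 N at the out stop, so I relied on the angle.
- **Blue-capped modules:** dark cap shadows through the roof put them at station y ≈ 98 and 141 mm. With the tray home I expected about 102 and 140 mm. The 4 mm difference on the first is within what I could read through the roof. Each was seen in only one camera view, so I could not directly confirm that they stand upright under the hood.
- **Lamp button:** it bottomed hard after about 6 mm, with up to 48 N on the wrist. It looks up again in the last picture.
- **Cured module and bench:** the cured module stands upright in the box. The jar, spool, screwdriver and gauge look unmoved; I did not check the cardboard box in the last pictures.

**Measurements that disagreed**
- The two cameras differed by 2–4 mm on several points, so I averaged them.
- By the end the tool had drifted to a tilt of up to about 2°, with no visible effect on the placings.

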